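# Load the tube mixer, dial six minutes and start it

## Robot

A 7-joint arm with a two-finger parallel gripper is mounted at the origin on the work surface. World frame = base frame: x ahead of the robot, y to its left, z up, the work surface at z = 0. Lengths are in mm, angles in rad, forces in N, time in s.
With the tool pointing down it reaches from about 425 to 1025 mm from the base axis. Payload 3.6 kg.
Tool frame: the origin (TCP) lies at the centre of the arm's flange, where the gripper is bolted on; the fingertips stand 173 mm ahead of it and the grasp point (between the pads) lies 155 mm ahead of it; z points along the fingers, y is the direction in which the jaws open and shut (so a half turn about z gives the same grasp; the last joint's range is limited). The gripper opens to 85 mm and grips with 20 to 120 N. Pads are 22 mm wide; open, the fingers measure 114 mm over their backs; the gripper's body (76 mm by 85 mm) begins 54 mm behind the grasp point. The pads swing forward as they close: fully open they stand 13 mm farther back than shut.
Start: joints at [1.155, 0.591, 0.048, 1.609, -0.033, 0.943, -0.034], TCP at [229.993, -687.556, 404.702] pointing down, gripper open.
Joint ranges: [-2.69, 2.69], [-0.47, 2.24], [-1.27, 1.36], [0.19, 2.51], [-1.53, 4.68], [0.08, 2.07], [-3.09, 3.09]. Speed limits (rad/s): [2.57, 2.57, 3.14, 3.14, 3.14, 3.14, 3.14].

## Interface

Orientations are given as a rotation vector (axis times angle).
In Python, from bench import bot gives the robot as it stands.
- The arm moves only by the tool play_rows, never from a script. Its arguments are lists of equal length, an entry for each row: "offset": the shift along the tool's x, y, z in cm, a list of three; "angular": the turn, a rotation vector about the tool's x, y, z in degrees, a list of three; "fingers": the finger opening in cm, from 0 to 8.54. A call has 1 to 8 rows; each row is the pose to reach, as a shift and turn from the pose measured when the call began, along the tool's axes at that moment; what a row does not reach only later rows make up. A row lasts 1/12 s, in which the tool goes at most 41.7 mm and 7.16 degrees, less where a joint would pass 70% of its speed; a pose out of reach is approached as far as the arm can. A call with a gripper value outside its range is refused whole. The fingers move at their own pace and stop on an object; "grip_force" is the grip in N (left out, the last holds). Time passes only in rows, so rows that repeat a pose let the fingers close. It gives the time, the measured TCP pose, the force and the opening at its end, in the units of the state.
- bot.get_obs(): the state, without advancing time (a new reading comes with each control period).
- bot.snapshot(name): name is "scene" or "top" or "wrist"; returns the picture (400x640x3 uint8, red, green, blue); there is no depth.
- bot.camera_info(name): a dict with "mtx" (3x3 intrinsics, pixels), "camera_from_world" (4x4, takes a point from world to camera coordinates); the wrist camera has in their place "mount" (4x4, takes a point from camera to tool coordinates, whose origin is the TCP and whose axes are the flange's). Camera axes: x right, y up, looking along -z (the intrinsics and any distortion apply to the point x, -y, -z); pixel columns grow to the right and rows downward; lengths in mm; the calibration is good to about 2 mm. A picture is of the moment at which its call begins: read the wrist's pose just before it. camera_info takes no time and is no camera call.
- bot.hand_in(): hands the job in, once; it reports no verdict.
The state is a dict: "time": time; "joint_positions": joint angles; "joint_velocities": joint speeds; "effort": joint torques, N m; "position": TCP position; "ee_rot": TCP orientation; "force": force on the tool from outside, world axes, zero at the start; "torque": the same for the moment, N m; "finger_gap": finger opening in mm.
Only numpy, scipy, OpenCV 4.12 (cv2) and the standard library are available. Lean on these libraries where they do the work, as an engineer would, in place of code of your own. Each camera call takes 0.05 s, during which the arm holds its last target.

## Task

Take the dust cover off the mixer's tube cup and set it down right way up flat on the bench, then stand every sample tube that lies on the bench in the cup, caps up (they may lean on the cup's wall). Roll the minutes thumbwheel up to 6, then, with all the tubes in and the wheel at 6, press the start key fully down and let it go; leave the other things on the bench where they are.

Things in the scene. Friction and masses are not known exactly. Their poses are not given: they have to be found in the camera images.
- tube1: capped sample tube, 130 mm long, 30 g: pale body 17 mm in diameter, flat round foot 20 mm in diameter, 14 mm high, six-sided anti-roll cap on the last 20 mm, 20 mm across flats. Origin: centre of the foot's flat underside; z runs from foot to cap (cap top at z = 130 mm). It starts lying on the bench, axis 10 mm up, cap roughly towards the robot. None if absent
- tube2: another sample tube, exactly like tube1 (same size, origin and axes); None if absent
- tube3: another sample tube, exactly like tube1 (same size, origin and axes); None if absent
- tube4: another sample tube, exactly like tube1 (same size, origin and axes); None if absent
- tube5: another sample tube, exactly like tube1 (same size, origin and axes); None if absent
- cover: round grey dust cover, 106 mm in diameter, 90 g, starts on the mixer's tube cup. Origin: centre of its underside, z up. A plug 82 mm in diameter, 8 mm deep, sits in the cup; over it a 5 mm disc (z 8 to 13 mm) rests on the rim; a black knob 28 mm in diameter stands on its middle, z 13 to 37 mm
- mixer: white tube mixer, fixed on the bench: base 200 mm (x) by 280 mm (y), 55 mm high; origin under its centre; z up, x from front (robot side) to back, y to its left. On its left part stands the steel tube cup; its right part (y -138 to -22 mm) is a raised control section, top 85 mm above the bench, with the minutes thumbwheel and, in front of it, the start key
- cup_floor (a point): centre of the inner floor of the mixer's round steel tube cup (fixed, open upwards once the cover is off), 68 mm above the bench: inside 88 mm in diameter, 80 mm deep, wall 4 mm, rim 148 mm above the bench. Axes as the mixer's
- wheel_axis (a point): centre of the minutes thumbwheel on its axle (along the mixer's y), 62 mm above the bench; axes as the mixer's. The wheel is 34 mm wide; drum radius 38 mm, carrying digits 0 to 9; between digits stand ten grey ridges, 5 mm thick, 10 mm high (outer radius 48 mm), 36 degrees apart. It sticks out 25 mm through the top of the control section
- minutes (a joint): angle of the thumbwheel: 0.628 rad a digit; 0: digit 0 at the top; end stops at 0 and 9. The set digit is the one at the very top, between two black index fins (9 mm high); ridges then stand 18, 54.. degrees either side of the top. Pushing the top towards the mixer's back (+x) raises the number. 2 to 3 N at a ridge turns it; let go, it clicks to the nearest digit
- start_top (a point): centre of the top of the round start key, 30 mm in diameter, white in a grey collar, on the control section in front of the wheel, 103 mm above the bench; pressed straight down, 6 mm travel, 5 N, springs back
- start (a joint): travel of the start key in m: 0 released, 0.006 fully down
- rack: bystander: white tube rack with other tubes in it, 75 by 230 mm, 125 mm high; origin under its centre
- scanner: bystander: hand-held code scanner lying on the bench, 230 mm long, 50 mm wide, 62 mm high; origin under its head
- marker: bystander: marker pen lying on the bench, 125 mm long, 13 mm thick; origin under its middle, along its x
- beaker: bystander: glass beaker, 74 mm in diameter, 95 mm high; origin under its centre
Not all that is in view belongs to the job. What is shaped like the cover but yellow is not meant.

How it is judged:
By the outcome, as a careful person would: the job done as asked, in the order asked, and still so for the second after the job is handed in, with the robot touching nothing.
Of tube1, tube2, tube3, tube4, tube5 only 3 to 5 are there at a start; the rules pass over those that are not, and their reading is None.
At some moment in a run one of tube1, tube2, tube3, tube4, tube5 may be knocked a few centimetres aside while the robot is not near it.
It also fails if it takes over 210 s, if anything falls off the work surface, if the arm or the gripper's body presses on something with over 40 N, if the wrist force passes 120 N, or if a joint passes its speed limit or range.

## Working session

There is one attempt and no reset: what is moved stays moved. The work goes in short steps, Python scripts to look and compute and a tool call to move; the robot and the scene stay as the last step left them, time stands still between calls to the robot, and variables do not carry over. Pictures are saved under pics/ and viewed, and the job is handed in when it is done.

Besides the shell and the picture viewer there is one more tool, called after "Request:" by a JSON object that holds its "api" and its "payload", one argument or row to a line. play_rows: Moves the arm, as the interface text tells. Its arguments: {"type":"object","properties":{"offset":{"type":"array","items":{"type":"array","items":{"type":"number"}}},"angular":{"type":"array","items":{"type":"array","items":{"type":"number"}}},"fingers":{"type":"array","items":{"type":"number"}},"grip_force":{"type":"number"}},"required":["offset","angular","fingers"]}

```bash
ls -la; mkdir -p pics
python3 - <<'E'
from bench import bot
import cv2, numpy as np
np.set_printoptions(precision=4,suppress=True)
o=bot.get_obs(); print(o)
for n in ["scene","top","wrist"]:
    print(n,bot.camera_info(n))
    im=bot.snapshot(n); cv2.imwrite(f"pics/{n}0.png",im[:,:,::-1])
E
```

```text
total 12
drwxr-xr-x  3 agent agent 4096 Dec  7 15:15 .
drwxr-xr-x 23 root  root  4096 Dec  7 15:15 ..
drwxr-xr-x  2 agent agent 4096 Dec  7 15:15 pics
{'time': 0.0, 'joint_positions': array([ 1.1545,  0.5921,  0.0483,  1.6098, -0.0333,  0.9427, -0.0337]), 'joint_velocities': array([-0.0002, -0.0005,  0.0026, -0.0009, -0.0005,  0.0004, -0.001 ]), 'effort': array([ -0.0009, -54.8688,   1.5463, -19.8122,   0.0093,   0.0087,
         0.    ]), 'position': array([ 229.907 , -687.131 ,  403.5557]), 'ee_rot': array([-3.0986, -0.5047,  0.0007]), 'force': array([-0.3335,  0.458 , -0.5683]), 'torque': array([-0.0007, -0.0447, -0.0383]), 'finger_gap': 85.43709767708367}
scene {'mtx': array([[367.396 ,   0.    , 325.1178],
       [  0.    , 367.396 , 200.0923],
       [  0.    ,   0.    ,   1.    ]]), 'camera_from_world': array([[   -0.7639,     0.6452,    -0.0105,   421.1256],
       [   -0.4465,    -0.5168,     0.7305,   176.1712],
       [    0.4659,     0.5627,     0.6828, -1304.135 ],
       [    0.    ,     0.    ,     0.    ,     1.    ]])}
top {'mtx': array([[515.7482,   0.    , 312.9674],
       [  0.    , 515.7482, 189.3858],
       [  0.    ,   0.    ,   1.    ]]), 'camera_from_world': array([[   -0.005 ,    -1.    ,     0.0044,    32.3997],
       [    0.9784,    -0.0039,     0.2066,  -580.8802],
       [   -0.2066,     0.0053,     0.9784, -1200.5876],
       [    0.    ,     0.    ,     0.    ,     1.    ]])}
wrist {'mtx': array([[302.0323,   0.    , 320.5508],
       [  0.    , 302.0323, 204.5334],
       [  0.    ,   0.    ,   1.    ]]), 'mount': array([[-0.0007,  0.9455,  0.3257, 85.2606],
       [ 1.    ,  0.0004,  0.0008,  0.9564],
       [ 0.0006,  0.3257, -0.9455, 31.4495],
       [ 0.    ,  0.    ,  0.    ,  1.    ]])}
```

View pics/scene0.png

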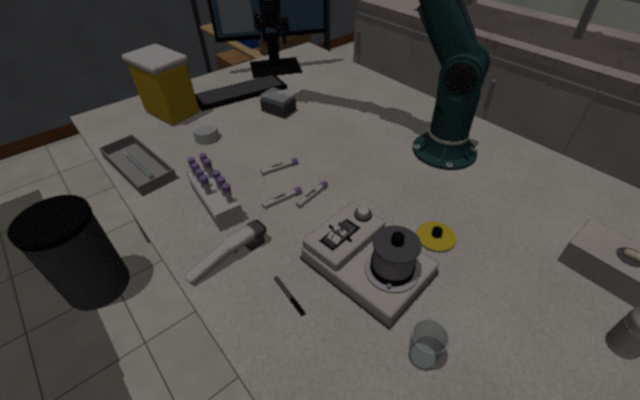

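View pics/top0.png

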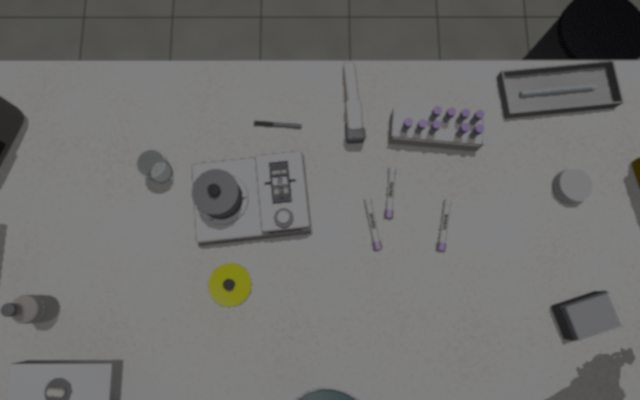

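View pics/wrist0.png

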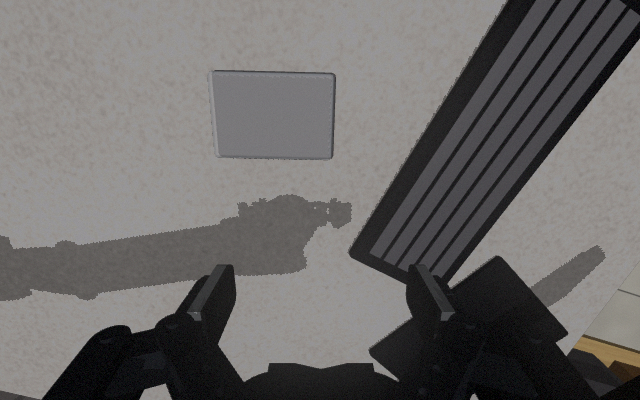

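```bash
cat > h.py <<'E'
from bench import bot
import cv2, numpy as np
from scipy.spatial.transform import Rotation as R
np.set_printoptions(precision=2,suppress=True)
def cam(name,obs=None):
    ci=bot.camera_info(name); K=ci["mtx"]
    if name=="wrist":
        o=obs or bot.get_obs()
        T=np.eye(4);T[:3,:3]=R.from_rotvec(o["ee_rot"]).as_matrix();T[:3,3]=o["position"]
        W=T@ci["mount"]
    else: W=np.linalg.inv(ci["camera_from_world"])
    return K,W
def ray(c,u,v):
    K,W=c; d=np.array([(u-K[0,2])/K[0,0],-(v-K[1,2])/K[1,1],-1.])
    return W[:3,3],W[:3,:3]@d
def plane(c,u,v,z):
    o,d=ray(c,u,v); return o+d*(z-o[2])/d[2]
def proj(c,p):
    K,W=c; q=W[:3,:3].T@(np.asarray(p,float)-W[:3,3]); return np.array([K[0,2]+K[0,0]*q[0]/-q[2],K[1,2]-K[1,1]*q[1]/-q[2]])
def snap(name,fn):
    o=bot.get_obs(); im=bot.snapshot(name)[:,:,::-1].copy(); cv2.imwrite(f"pics/{fn}.png",im); return im,cam(name,o)
def crop(im,fn,x0,y0,x1,y1,s):
    cv2.imwrite(f"pics/{fn}.png",cv2.resize(im[y0:y1,x0:x1],None,fx=s,fy=s,interpolation=cv2.INTER_CUBIC))
def tool_R(yaw):  # tool down; yaw = world direction (rad) of tool y axis
    y=np.array([np.cos(yaw),np.sin(yaw),0]); z=np.array([0,0,-1.]); return np.stack([np.cross(y,z),y,z],1)
def go(p,Rm=None):
    o=bot.get_obs(); R0=R.from_rotvec(o["ee_rot"]).as_matrix()
    off=R0.T@(np.asarray(p,float)-o["position"])/10
    rv=np.zeros(3) if Rm is None else R.from_matrix(R0.T@Rm).as_rotvec()*180/np.pi
    print("off cm",off,"ang",rv,"rows",max(np.linalg.norm(off)/4.17,np.linalg.norm(rv)/7.16)); return off,rv
def st():
    o=bot.get_obs(); R0=R.from_rotvec(o["ee_rot"]).as_matrix()
    print("t",o["time"],"p",o["position"],"x",R0[:,0],"y",R0[:,1],"z",R0[:,2],"F",o["force"],"gap",o["finger_gap"],"q",o["joint_positions"])
E
python3 - <<'E'
from h import *
im=cv2.imread("pics/top0.png"); g=np.clip(im.astype(float)*1.8,0,255).astype(np.uint8)
crop(g,"topc1",340,90,500,260,4.5) if 0 else crop(g,"topc1",340,90,500,260,3.5)
crop(g,"topc2",180,130,330,260,4.5)
s=cv2.imread("pics/scene0.png");s=np.clip(s.astype(float)*1.6,0,255).astype(np.uint8)
crop(s,"sc1",240,130,480,330,3.3)
c=cam("top")
for n,uv,z in [("t1foot",(390,170),10),("t1cap",(389,214),10),("cover knob",(214,192),180),("yellow",(230,285),5),("key",(283,217),103)]:
    print(n,plane(c,*uv,z))
E
```

```text
t1foot [ 641.77 -168.53   10.  ]
t1cap [ 527.49 -161.91   10.  ]
cover knob [550.8  248.63 180.  ]
yellow [353.43 234.57   5.  ]
key [506.47 100.3  103.  ]
```

View pics/topc1.png

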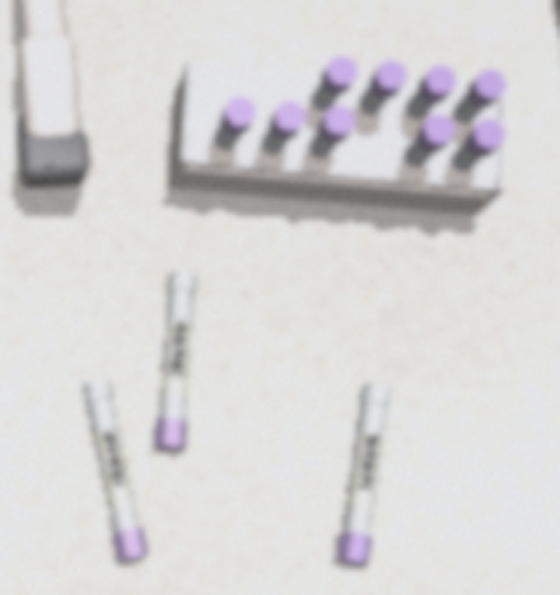

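View pics/topc2.png

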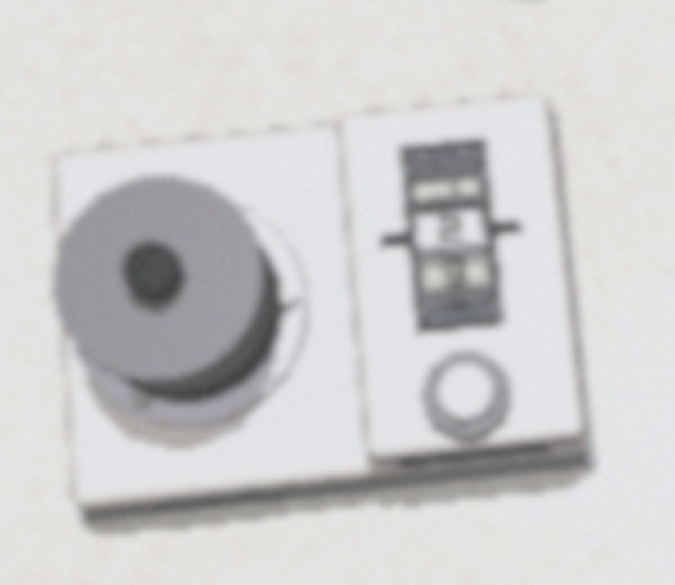

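View pics/sc1.png

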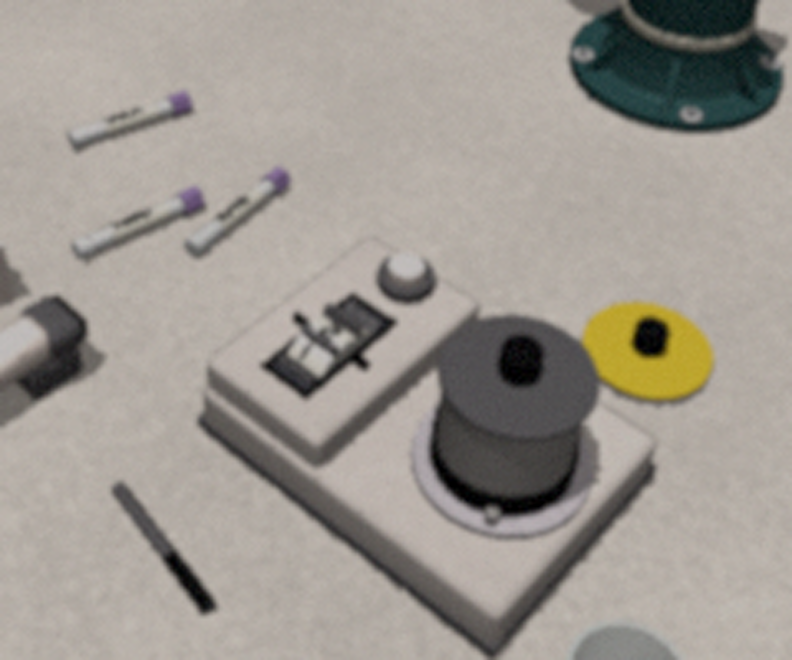

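Top view, candidates. **Tubes**: lying ones at (372,222), (390,193), (444,225) with a purple cap towards the robot. These are mine. The nine caps at (405–480,110–130) stand in the rack, the marker is at (278,125), and there's a rod in the tray at (560,90). **Cover**: the grey disc on the cup at (217,193). The yellow lid at (230,285) and the grey can at (572,187) aren't it. The crops confirm this.

Run:
```python
from h import *
im=cv2.imread("pics/top0.png"); c=cam("top"); K=c
# cover disc: grey (~) contour
hsv=cv2.cvtColor(im,cv2.COLOR_BGR2HSV)
print("px cover",im[205,205],im[190,213],"white",im[210,275],"tube cap",im[214,389],"bench",im[300,350])
g=im[150:240,185:260].astype(int).mean(2)
m=((g>65)&(g<100)).astype(np.uint8); m=cv2.morphologyEx(m,cv2.MORPH_OPEN,np.ones((3,3)))
n,l,s,ce=cv2.connectedComponentsWithStats(m); i=1+np.argmax(s[1:,4]); print(s[i],ce[i]+[185,150])
cn=max(cv2.findContours((l==i).astype(np.uint8),0,1)[0],key=cv2.contourArea); e=cv2.fitEllipse(cn); print("ell",np.array(e[0])+[185,150],e[1])
u,v=np.array(e[0])+[185,150]; print("disc@153",plane(c,u,v,153))
mk=(g<55).astype(np.uint8); n,l,s,ce=cv2.connectedComponentsWithStats(mk)
for i in range(1,n):
    if s[i,4]>20: print("dark",s[i],ce[i]+[185,150],plane(c,*(ce[i]+[185,150]),175))
# caps & tubes
m=cv2.inRange(hsv,(115,40,40),(165,255,255)); n,l,s,ce=cv2.connectedComponentsWithStats(m)
for i in range(1,n):
    if s[i,4]>15: print("purple",s[i],ce[i],plane(c,*ce[i],10))
```

```text
px cover [88 86 86] [45 44 43] white [124 122 121] tube cap [130 106 121] bench [128 128 127]
[   7   20   48   59 1843] [215.48 197.23]
ell [215.86 196.21] (45.455326080322266, 56.57145309448242)
disc@153 [546.67 249.24 153.  ]
dark [ 23  35  12  13 127] [213.61 190.77] [554.61 250.55 175.  ]
dark [ 25  41  32  28 196] [230.01 209.46] [512.49 213.06 175.  ]
purple [433 107   9   9  61] [436.69 110.7 ] [ 802.13 -297.32   10.  ]
purple [447 108   9   9  61] [450.69 111.82] [ 798.91 -334.04   10.  ]
purple [461 109   9   9  62] [464.87 113.1 ] [ 795.24 -371.19   10.  ]
purple [475 110   9   9  61] [478.98 114.3 ] [ 791.8  -408.14   10.  ]
purple [404 118   8  10  56] [407.73 122.23] [ 770.5  -219.63   10.  ]
purple [418 119   9  10  59] [421.9  123.54] [ 766.77 -256.61   10.  ]
purple [432 120   9  10  67] [435.88 124.52] [ 763.95 -293.12   10.  ]
purple [460 123  10   9  68] [464.46 127.07] [ 756.69 -367.56   10.  ]
purple [474 124  10   9  64] [478.55 128.47] [ 752.73 -404.2    10.  ]
purple [385 210   7   8  49] [388.06 213.84] [ 527.91 -159.56   10.  ]
purple [373 242   8   8  49] [376.61 245.27] [ 448.86 -128.26   10.  ]
purple [437 243   8   8  57] [440.75 246.32] [ 445.52 -287.99   10.  ]
```

Run:
```python
from h import *
st()
for x,y in [(480,-520),(600,-250)]:
    go((x,y,450),tool_R(np.arctan2(y,x)))
```

```text
t 0.15 p [ 229.88 -687.22  403.79] x [ 0.95  0.32 -0.  ] y [ 0.32 -0.95 -0.  ] z [-0.  0. -1.] F [ 0.25 -0.05 -0.15] gap 85.57048382805569 q [ 1.15  0.59  0.05  1.61 -0.03  0.94 -0.03]
off cm [29.02 -7.93 -4.61] ang [ -0.1   -0.02 -24.21] rows 7.29959126077619
off cm [ 48.97 -29.73  -4.57] ang [ -0.1   -0.04 -48.88] rows 13.781776683330696
```

Request:
{"api": "play_rows", "payload": {
  "offset": [
    [2, -0.5, -0.5],
    [6, -1.5, -1.5],
    [10, -2.7, -2],
    [14, -4, -3],
    [18, -5, -3.5],
    [22, -6, -4],
    [26, -7.2, -4.5],
    [29, -8, -4.6]
  ],
  "angular": [
    [0, 0, -2],
    [0, 0, -5],
    [0, 0, -8],
    [0, 0, -11],
    [0, 0, -15],
    [0, 0, -18],
    [0, 0, -21],
    [0, 0, -24]
  ],
  "fingers": [8.5, 8.5, 8.5, 8.5, 8.5, 8.5, 8.5, 8.5]
}}

```text
time: 0.82
position: [483.4, -515.8, 451.1]
ee_rot: [-2.923, -1.148, -0.004]
force: [0.9, 0.0, -0.8]
finger_gap: 84.8
```

Run:
```python
from h import *
st()
for x,y in [(600,-250),(600,0),(560,180)]:
    go((x,y,450),tool_R(np.arctan2(y,x)))
```

```text
t 0.8167 p [ 483.37 -515.81  451.1 ] x [0.73 0.68 0.  ] y [ 0.68 -0.73 -0.  ] z [ 0.  0. -1.] F [ 0.85  0.04 -0.79] gap 84.80206282167646 q [ 0.81  0.53 -0.08  1.61  0.05  1.01 -0.11]
off cm [ 26.64 -11.53   0.19] ang [  0.02  -0.17 -24.48] rows 6.961139193183807
off cm [ 43.66 -29.85   0.25] ang [  0.06  -0.17 -47.1 ] rows 12.681966344571782
off cm [ 52.98 -45.76   0.28] ang [  0.08  -0.16 -64.92] rows 16.787123609573854
```

Request:
{"api": "play_rows", "payload": {
  "offset": [
    [2.5, -1, 0],
    [6, -2.5, 0],
    [10, -4.2, 0],
    [14, -6, 0],
    [18, -8, 0],
    [22, -9.5, 0],
    [25, -11, 0],
    [26.6, -11.5, 0.2]
  ],
  "angular": [
    [0, 0, -3],
    [0, 0, -6],
    [0, 0, -9],
    [0, 0, -12],
    [0, 0, -15],
    [0, 0, -19],
    [0, 0, -22],
    [0, 0, -24.5]
  ],
  "fingers": [8.5, 8.5, 8.5, 8.5, 8.5, 8.5, 8.5, 8.5]
}}

```text
time: 1.48
position: [602.6, -241.6, 450.7]
ee_rot: [-2.599, -1.759, -0.012]
force: [0.8, 0.1, -0.6]
finger_gap: 85.0
```

Run:
```python
from h import *
st()
im,c=snap("wrist","w1")
for x,y in [(600,0),(560,200)]:
    go((x,y,450),tool_R(np.arctan2(y,x)))
```

```text
t 1.4833 p [ 602.59 -241.57  450.71] x [0.37 0.93 0.01] y [ 0.93 -0.37  0.  ] z [ 0.    0.01 -1.  ] F [ 0.76  0.05 -0.64] gap 85.00336171210388 q [ 0.48  0.46 -0.24  1.74  0.12  0.96 -0.18]
off cm [22.19 -9.18  0.21] ang [  0.19  -0.53 -21.6 ] rows 5.7600223603622585
off cm [ 39.32 -20.26   0.36] ang [  0.28  -0.5  -41.25] rows 10.607327684567714
```

View pics/w1.png

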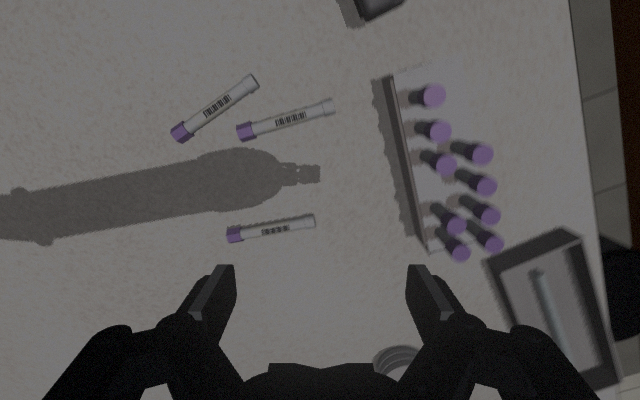

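The wrist view shows three lying tubes at (215,107), (290,118) and (272,228), with caps left (towards the robot). The rack is on the right. On to the mixer.

Request:
{"api": "play_rows", "payload": {
  "offset": [
    [3, -1.2, 0],
    [7, -3, 0],
    [11, -4.6, 0],
    [15, -6.2, 0],
    [19, -8, 0],
    [21, -8.8, 0],
    [22, -9.2, 0.2],
    [22, -9.2, 0.2]
  ],
  "angular": [
    [0, 0, -3],
    [0, 0, -6],
    [0, 0, -10],
    [0, 0, -14],
    [0, 0, -17],
    [0, 0, -20],
    [0, 0, -21.6],
    [0, 0, -21.6]
  ],
  "fingers": [8.5, 8.5, 8.5, 8.5, 8.5, 8.5, 8.5, 8.5]
}}

```text
time: 2.2
position: [598.7, 2.3, 450.1]
ee_rot: [-2.21, -2.227, -0.017]
force: [0.3, -0.7, -0.2]
finger_gap: 84.9
```

Run:
```python
from h import *
st()
im,c=snap("wrist","w2")
for x,y in [(555,235),]:
    go((x,y,450),tool_R(np.arctan2(y,x)))
```

```text
t 2.2 p [598.68   2.27 450.13] x [-0.01  1.    0.01] y [1.   0.01 0.  ] z [ 0.    0.01 -1.  ] F [ 0.25 -0.67 -0.24] gap 84.8871544542173 q [ 0.21  0.4  -0.39  1.85  0.18  0.92 -0.25]
off cm [23.61 -4.34  0.16] ang [  0.34  -0.4  -22.82] rows 5.7578522931354685
```

View pics/w2.png

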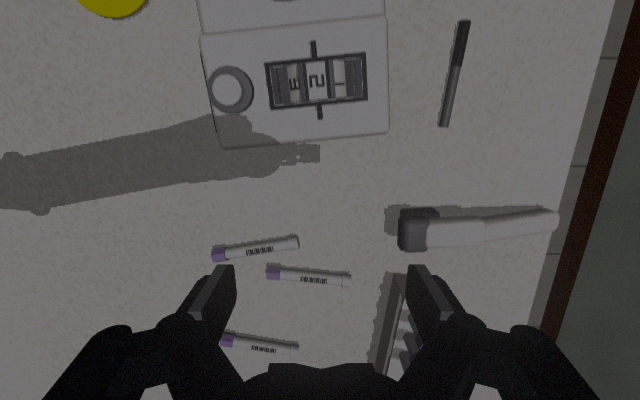

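Request:
{"api": "play_rows", "payload": {
  "offset": [
    [3, -0.5, 0],
    [7, -1.3, 0],
    [11, -2, 0],
    [15, -2.8, 0],
    [19, -3.5, 0],
    [22, -4.1, 0],
    [23.6, -4.3, 0.2],
    [23.6, -4.3, 0.2]
  ],
  "angular": [
    [0, 0, -3],
    [0, 0, -6],
    [0, 0, -10],
    [0, 0, -14],
    [0, 0, -17],
    [0, 0, -20],
    [0, 0, -22.8],
    [0, 0, -22.8]
  ],
  "fingers": [8.5, 8.5, 8.5, 8.5, 8.5, 8.5, 8.5, 8.5]
}}

```text
time: 2.92
position: [555.3, 236.8, 449.3]
ee_rot: [-1.729, -2.621, -0.016]
force: [-0.2, -1.0, -0.5]
finger_gap: 85.2
```

Run:
```python
from h import *
st()
im,c=snap("wrist","w3")
```

```text
t 2.9167 p [555.32 236.78 449.35] x [-0.39  0.92  0.01] y [0.92 0.39 0.01] z [ 0.    0.01 -1.  ] F [-0.24 -1.04 -0.48] gap 85.1570850969449 q [-0.1   0.43 -0.52  1.83  0.25  0.94 -0.32]
```

View pics/w3.png

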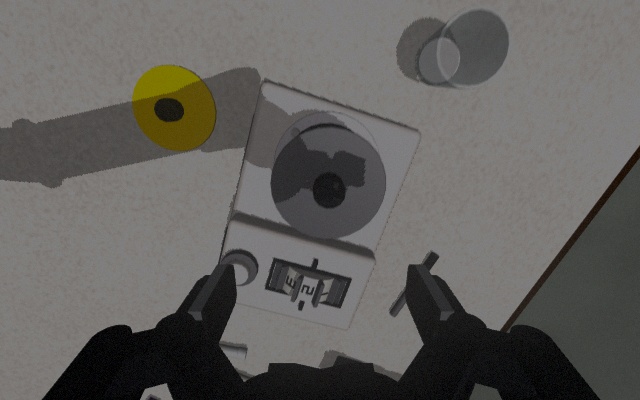

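Run:
```python
from h import *
c=cam("wrist")  # same pose as w3
im=cv2.imread("pics/w3.png")
g=cv2.cvtColor(im,cv2.COLOR_BGR2GRAY)
sub=g[165:215,305:355]; m=(sub<38).astype(np.uint8); n,l,s,ce=cv2.connectedComponentsWithStats(m); i=1+np.argmax(s[1:,4]); k=ce[i]+[305,165]; print("knob",s[i],k)
print("knob top",plane(c,*k,177),"mid",plane(c,*k,170))
ed=cv2.HoughCircles(cv2.GaussianBlur(g,(5,5),0),cv2.HOUGH_GRADIENT,1,50,param1=60,param2=20,minRadius=45,maxRadius=70); print(ed[0][:5])
for e in ed[0][:3]: print("disc",plane(c,e[0],e[1],153), "r mm",np.linalg.norm(plane(c,e[0],e[1],153)-plane(c,e[0]+e[2],e[1],153)))
for n,uv,z in [("key",(240,268),103),("wheel fin top",(316,262),105),("fin bot",(301,305),105),("mixer corner BL top",(264,82),55),("corner",(421,132),55),("beaker rim",(476,48),95),("beaker base",(440,62),0)]: print(n,plane(c,*uv,z))
crop(np.clip(g*2.0,0,255).astype(np.uint8),"w3c",200,60,440,340,2.8) if 0 else crop(np.clip(g*2.0,0,255).astype(np.uint8),"w3c",210,70,430,335,2.2)
```

```text
knob [  7   7  34  36 927] [328.52 189.58]
knob top [559.16 250.98 177.  ] mid [560.16 249.24 170.  ]
[[327.5 180.5  58.2]
 [462.5  39.5  46. ]]
disc [558.36 252.45 153.  ] r mm 52.599048524149815
disc [611.05 397.78 153.  ] r mm 36.19560591763126
key [511.25 103.48 103.  ]
wheel fin top [590.77 146.54 105.  ]
fin bot [596.68  84.14 105.  ]
mixer corner BL top [460.91 307.05  55.  ]
corner [649.03 327.16  55.  ]
beaker rim [645.8  415.53  95.  ]
beaker base [647.96 414.87   0.  ]
```

View pics/w3c.png

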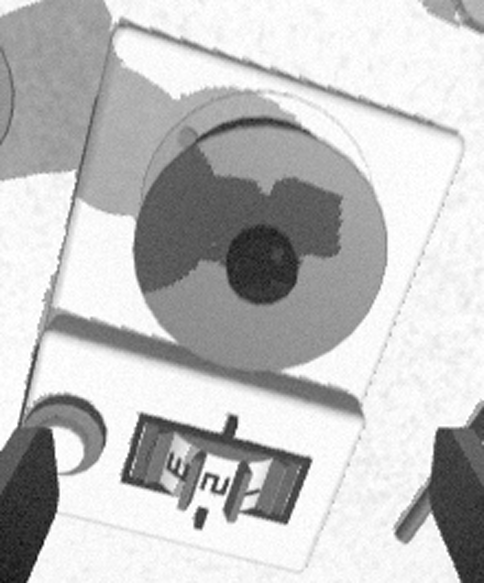

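Cover knob is at about (559,251) by the wrist view, top camera (555,250.5): they agree. The digit is 2. Descending on the knob.

Run:
```python
from h import *
st()
o,r=go((558.5,251,329),tool_R(np.arctan2(.39,.92)))
```

```text
t 2.9667 p [556.18 233.94 449.05] x [-0.39  0.92  0.  ] y [0.92 0.39 0.01] z [ 0.    0.01 -1.  ] F [ 0.79 -0.75 -0.78] gap 84.9183119930997 q [-0.09  0.43 -0.52  1.83  0.25  0.94 -0.32]
off cm [ 1.43  0.8  12.02] ang [ 0.35 -0.26 -0.08] rows 2.9083323363172604
```

```bash
python3 - <<'E'
import re
s=open("h.py").read()
s=s.replace('c=cam(name,o)','c=cam(name,o)').replace('cv2.imwrite(f"pics/{fn}.png",im); return im,cam(name,o)','cv2.imwrite(f"pics/{fn}.png",im); c=cam(name,o); np.savez(f"pics/{fn}.npz",K=c[0],W=c[1]); return im,c')
s+='''
def load(fn):
    d=np.load(f"pics/{fn}.npz"); return cv2.imread(f"pics/{fn}.png"),(d["K"],d["W"])
'''
open("h.py","w").write(s)
E
python3 - <<'E'
from h import *
st()
im,c=snap("wrist","w4"); g=cv2.cvtColor(im,cv2.COLOR_BGR2GRAY)
m=(g[165:225,300:360]<38).astype(np.uint8); n,l,s,ce=cv2.connectedComponentsWithStats(m); i=1+np.argmax(s[1:,4]); k=ce[i]+[300,165]; print("knob",s[i],k)
print("knob",plane(c,*k,172))
ed=cv2.HoughCircles(cv2.GaussianBlur(g,(5,5),0),cv2.HOUGH_GRADIENT,1,50,param1=60,param2=20,minRadius=52,maxRadius=64); print(ed[0][:5])
for e in ed[0][:1]: print("disc",plane(c,e[0],e[1],153))
E
```

```text
t 2.9667 p [556.18 233.94 449.05] x [-0.39  0.92  0.  ] y [0.92 0.39 0.01] z [ 0.    0.01 -1.  ] F [ 0.79 -0.75 -0.78] gap 84.9183119930997 q [-0.09  0.43 -0.52  1.83  0.25  0.94 -0.32]
knob [ 13   3  34  36 941] [329.36 185.63]
knob [559.16 253.19 172.  ]
[[331.5 178.5  55.4]]
disc [560.95 255.55 153.  ]
```

Request:
{"api": "play_rows", "payload": {
  "offset": [
    [0.6, 0.3, 3],
    [1.2, 0.6, 7],
    [1.5, 0.8, 10],
    [1.5, 0.8, 11.5],
    [1.5, 0.8, 12],
    [1.5, 0.8, 12],
    [1.5, 0.8, 12]
  ],
  "angular": [
    [0.3, -0.3, 0],
    [0.3, -0.3, 0],
    [0.3, -0.3, 0],
    [0.3, -0.3, 0],
    [0.3, -0.3, 0],
    [0.3, -0.3, 0],
    [0.3, -0.3, 0]
  ],
  "fingers": [8.5, 8.5, 8.5, 8.5, 8.5, 8.5, 8.5],
  "grip_force": 30
}}

```text
time: 3.6
position: [560.1, 247.7, 329.5]
ee_rot: [1.744, 2.609, -0.002]
force: [-0.1, 0.1, 0.0]
finger_gap: 85.0
```

Run:
```python
from h import *
st()
go((558.5,252,329),tool_R(np.arctan2(.39,.92)))
im,c=snap("wrist","w5")
```

```text
t 3.6 p [560.13 247.68 329.5 ] x [-0.38  0.92 -0.  ] y [0.92 0.38 0.  ] z [ 0. -0. -1.] F [-0.06  0.12  0.05] gap 85.00219194002317 q [-0.18  0.58 -0.45  1.91  0.37  0.73 -0.45]
off cm [0.46 0.01 0.05] ang [ 0.06  0.19 -0.48] rows 0.11126975793940536
```

View pics/w5.png

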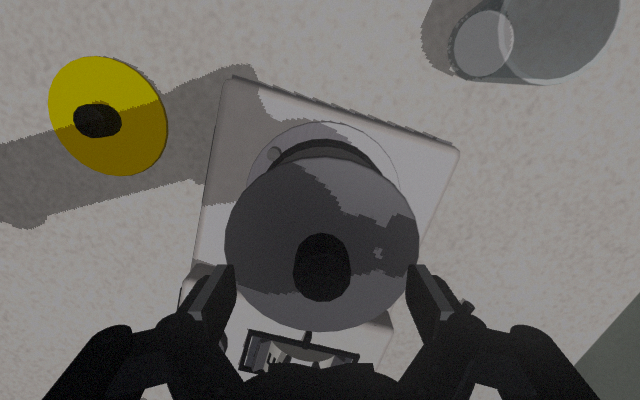

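The open fingers straddle the cover and the knob at (321,267) is centred between them. Closing.

Request:
{"api": "play_rows", "payload": {
  "offset": [
    [0.4, 0, 0],
    [0.4, 0, 0],
    [0.4, 0, 0],
    [0.4, 0, 0],
    [0.4, 0, 0],
    [0.4, 0, 0],
    [0.4, 0, 0],
    [0.4, 0, 0]
  ],
  "angular": [
    [0, 0, 0],
    [0, 0, 0],
    [0, 0, 0],
    [0, 0, 0],
    [0, 0, 0],
    [0, 0, 0],
    [0, 0, 0],
    [0, 0, 0]
  ],
  "fingers": [8.5, 6, 4, 2.5, 2, 2, 2, 2],
  "grip_force": 40
}}

```text
time: 4.32
position: [558.6, 252.2, 330.6]
ee_rot: [1.742, 2.609, 0.001]
force: [-1.3, -0.6, 3.3]
finger_gap: 26.3
```

Run:
```python
from h import *
st()
```

```text
t 4.3167 p [558.61 252.22 330.64] x [-0.38  0.92 -0.  ] y [0.92 0.38 0.  ] z [ 0. -0. -1.] F [-1.33 -0.64  3.28] gap 26.318987720981283 q [-0.18  0.58 -0.45  1.91  0.37  0.73 -0.45]
```

Request:
{"api": "play_rows", "payload": {
  "offset": [
    [0, 0, -1],
    [0, 0, -3],
    [0, 0, -5],
    [0, 0, -7],
    [0, 0, -9],
    [0, 0, -9],
    [0, 0, -9]
  ],
  "angular": [
    [0, 0, 0],
    [0, 0, 0],
    [0, 0, 0],
    [0, 0, 0],
    [0, 0, 0],
    [0, 0, 0],
    [0, 0, 0]
  ],
  "fingers": [2, 2, 2, 2, 2, 2, 2]
}}

```text
time: 4.9
position: [558.3, 252.5, 421.8]
ee_rot: [1.741, 2.608, 0.004]
force: [-0.2, -0.9, -1.7]
finger_gap: 26.3
```

Run:
```python
from h import *
st()
im,c=snap("scene","s1"); s=np.clip(im.astype(float)*1.6,0,255).astype(np.uint8); crop(s,"s1c",300,150,520,380,2.5)
go((480,412,415),tool_R(np.arctan2(.38,.92)))
go((480,412,192),tool_R(np.arctan2(.38,.92)))
```

```text
t 4.9 p [558.33 252.52 421.78] x [-0.38  0.92 -0.  ] y [0.92 0.38 0.01] z [ 0.01 -0.   -1.  ] F [-0.25 -0.94 -1.75] gap 26.344149659324817 q [-0.14  0.47 -0.5   1.84  0.29  0.9  -0.38]
off cm [17.76 -1.07  0.48] ang [0.15 0.19 0.1 ] rows 4.268899453968102
off cm [17.84 -1.13 22.78] ang [0.15 0.19 0.1 ] rows 6.943403665122603
```

View pics/s1c.png

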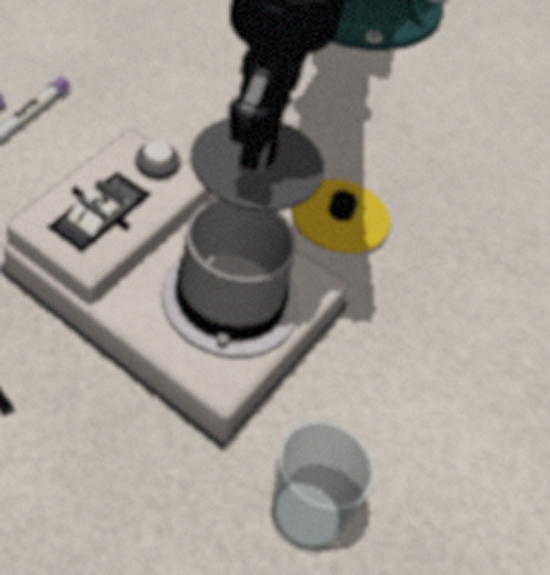

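The cover is in the gripper above the open cup. Carrying it to the free spot at (480,412).

Request:
{"api": "play_rows", "payload": {
  "offset": [
    [2.5, -0.1, 0.1],
    [6, -0.3, 0.2],
    [9.5, -0.6, 0.3],
    [13, -0.8, 0.4],
    [16, -1, 0.5],
    [17.8, -1.1, 0.5],
    [17.8, -1.1, 0.5],
    [17.8, -1.1, 0.5]
  ],
  "angular": [
    [0, 0, 0],
    [0, 0, 0],
    [0.2, 0.2, 0],
    [0.2, 0.2, 0],
    [0.2, 0.2, 0],
    [0.2, 0.2, 0],
    [0.2, 0.2, 0],
    [0.2, 0.2, 0]
  ],
  "fingers": [2, 2, 2, 2, 2, 2, 2, 2]
}}

```text
time: 5.62
position: [478.3, 413.1, 413.1]
ee_rot: [-1.739, -2.614, 0.006]
force: [0.9, -0.3, -0.4]
finger_gap: 26.8
```

Request:
{"api": "play_rows", "payload": {
  "offset": [
    [0, 0, 2],
    [0, 0, 5],
    [0, 0, 9],
    [0, 0, 13],
    [0, 0, 16.5],
    [0, 0, 19],
    [0, 0, 20.5],
    [0, 0, 20.5]
  ],
  "angular": [
    [0, 0, 0],
    [0, 0, 0],
    [0, 0, 0],
    [0, 0, 0],
    [0, 0, 0],
    [0, 0, 0],
    [0, 0, 0],
    [0, 0, 0]
  ],
  "fingers": [2, 2, 2, 2, 2, 2, 2, 2]
}}

```text
time: 6.28
position: [477.4, 409.0, 203.3]
ee_rot: [-1.742, -2.612, 0.022]
force: [0.7, -0.4, -0.9]
finger_gap: 26.7
```

Run:
```python
from h import *
st()
go((480,412,191),tool_R(np.arctan2(.38,.92)))
```

```text
t 6.2833 p [477.4  408.96 203.29] x [-0.38  0.92 -0.01] y [ 0.92  0.38 -0.01] z [-0.01 -0.01 -1.  ] F [ 0.69 -0.45 -0.93] gap 26.660983148681854 q [-0.53  0.77 -0.36  1.93  0.49  0.55 -0.83]
off cm [0.19 0.37 1.22] ang [-0.72  0.34  0.16] rows 0.3098283741596287
```

Request:
{"api": "play_rows", "payload": {
  "offset": [
    [0, 0, 0.3],
    [0, 0, 0.6],
    [0, 0, 0.9],
    [0, 0, 1.2],
    [0, 0, 1.3],
    [0, 0, 1.3]
  ],
  "angular": [
    [-0.7, 0.3, 0],
    [-0.7, 0.3, 0],
    [-0.7, 0.3, 0],
    [-0.7, 0.3, 0],
    [-0.7, 0.3, 0],
    [-0.7, 0.3, 0]
  ],
  "fingers": [2, 2, 2, 2, 2, 2]
}}

```text
time: 6.78
position: [477.4, 409.0, 190.7]
ee_rot: [1.743, 2.613, 0.0]
force: [0.1, 0.3, -0.7]
finger_gap: 26.6
```

Run:
```python
from h import *
st()
```

```text
t 6.7833 p [477.42 408.99 190.75] x [-0.38  0.92 -0.  ] y [0.92 0.38 0.  ] z [ 0. -0. -1.] F [ 0.07  0.28 -0.7 ] gap 26.629897287282034 q [-0.54  0.78 -0.34  1.93  0.51  0.51 -0.85]
```

Request:
{"api": "play_rows", "payload": {
  "offset": [
    [0, 0, 0.1],
    [0, 0, 0.2],
    [0, 0, 0.2],
    [0, 0, 0.2]
  ],
  "angular": [
    [0, 0, 0],
    [0, 0, 0],
    [0, 0, 0],
    [0, 0, 0]
  ],
  "fingers": [2, 2, 2, 2]
}}

```text
time: 7.12
position: [477.3, 409.2, 190.6]
ee_rot: [1.742, 2.612, 0.001]
force: [-1.9, -2.4, 8.9]
finger_gap: 26.8
```

Request:
{"api": "play_rows", "payload": {
  "offset": [
    [0, 0, 0],
    [0, 0, 0],
    [0, 0, 0],
    [0, 0, 0],
    [0, 0, -1],
    [0, 0, -3],
    [0, 0, -6],
    [0, 0, -10]
  ],
  "angular": [
    [0, 0, 0],
    [0, 0, 0],
    [0, 0, 0],
    [0, 0, 0],
    [0, 0, 0],
    [0, 0, 0],
    [0, 0, 0],
    [0, 0, 0]
  ],
  "fingers": [3, 4, 5, 6, 6, 6, 6, 6]
}}

```text
time: 7.78
position: [476.4, 408.3, 289.7]
ee_rot: [1.742, 2.614, -0.008]
force: [0.6, -0.9, -0.4]
finger_gap: 60.2
```

Run:
```python
from h import *
st()
im,c=snap("scene","s2"); s=np.clip(im.astype(float)*1.6,0,255).astype(np.uint8); crop(s,"s2c",300,150,560,380,2.5)
im,c=snap("top","t2"); s=np.clip(im.astype(float)*1.6,0,255).astype(np.uint8); crop(s,"t2c",90,100,490,320,1.9)
```

```text
t 7.7833 p [476.44 408.3  289.69] x [-0.38  0.92 -0.  ] y [ 0.92  0.38 -0.  ] z [-0. -0. -1.] F [ 0.56 -0.94 -0.39] gap 60.15614847308465 q [-0.48  0.65 -0.44  1.9   0.42  0.69 -0.77]
```

View pics/s2c.png

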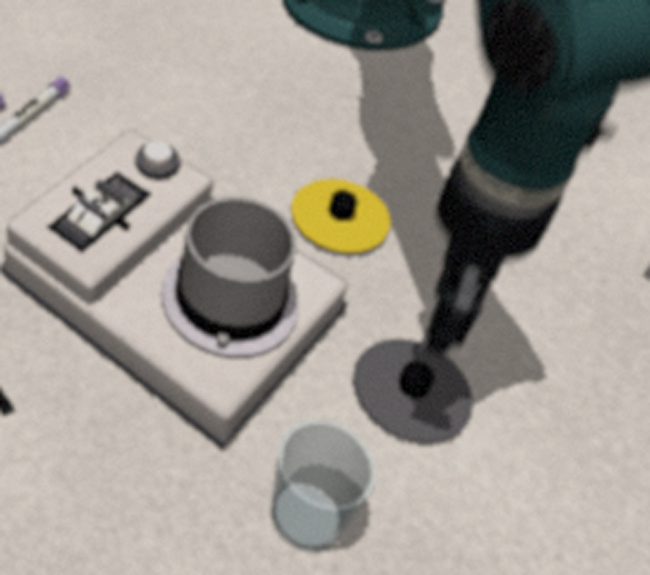

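View pics/t2c.png

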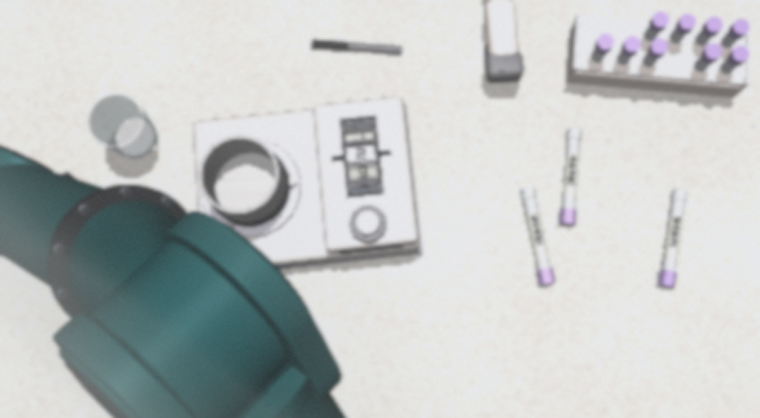

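```bash
cat > kin.py <<'E'
import numpy as np
from scipy.optimize import least_squares
from scipy.spatial.transform import Rotation as R
import itertools
D=[([1.1545,.5921,.0483,1.6098,-.0333,.9427,-.0337],[229.907,-687.131,403.556],[-3.0986,-.5047,.0007]),
([.81,.53,-.08,1.61,.05,1.01,-.11],[483.37,-515.81,451.1],[-2.923,-1.148,-.004]),
([.48,.46,-.24,1.74,.12,.96,-.18],[602.59,-241.57,450.71],[-2.599,-1.759,-.012]),
([.21,.40,-.39,1.85,.18,.92,-.25],[598.68,2.27,450.13],[-2.21,-2.227,-.017]),
([-.1,.43,-.52,1.83,.25,.94,-.32],[555.32,236.78,449.35],[-1.729,-2.621,-.016]),
([-.18,.58,-.45,1.91,.37,.73,-.45],[560.13,247.68,329.5],[1.744,2.609,-.002]),
([-.53,.77,-.36,1.93,.49,.55,-.83],[477.4,408.96,203.29],[-1.742,-2.612,.022]),
([-.54,.78,-.34,1.93,.51,.51,-.85],[477.42,408.99,190.75],[1.743,2.613,0]),
([-.48,.65,-.44,1.9,.42,.69,-.77],[476.44,408.3,289.69],[1.742,2.614,-.008])]
Rz=lambda a:R.from_euler('z',a).as_matrix(); Ry=lambda a:R.from_euler('y',a).as_matrix()
def fk(q,p,s):
    h,a,b,d,e1,e2,c,c7=p
    M=Rz(s[0]*q[0]+c)@Ry(q[1]); P=np.array([0,0,h])
    M=M@Rz(s[1]*q[2]); P=P+M@[e1,0,a]; M=M@Ry(q[3]); P=P+M@[-e1,0,b]
    M=M@Rz(s[2]*q[4]); M=M@Ry(q[5]); P=P+M@[e2,0,d]; M=M@Rz(s[3]*q[6]+c7)
    return P,M
if __name__=="__main__":
    best=None
    for s in itertools.product([-1,1],repeat=4):
      for c in ([0,np.pi/2,np.pi,-np.pi/2]):
        def f(x):
            r=[]
            for q,p,rv in D:
                P,M=fk(q,x,s); T=R.from_rotvec(rv).as_matrix()
                r+=list((P-p)/10)+list((M-T).ravel()*20)
            return r
        o=least_squares(f,[300,350,350,100,0,0,0,c]); 
        if best is None or o.cost<best[0]: best=(o.cost,s,o.x); print(o.cost,s,o.x)
    np.savez("kin.npz",s=best[1],x=best[2])
    for q,p,rv in D: print(fk(q,best[2],best[1])[0]-p)
E
python3 kin.py
```

```text
1.05177914636456 (-1, -1, -1, -1) [ 5.62713153e+01  6.39981990e+02  4.84780321e+02 -1.01393703e+02
 -8.31221252e+00  1.21366801e+01 -6.48764313e-02  1.50767737e+00]
[-1.4326635  -0.68003969 -2.62660268]
[-1.34490915 -3.36463449 -4.48569056]
[ 0.77764446  1.23177995 -1.9216562 ]
[-4.01907253  3.39417692  2.46619917]
[-0.51084005  2.32793319  3.9362705 ]
[-1.38707218  4.86748309  1.85110937]
[ 2.43720995 -1.70806643 -2.25687584]
[ 2.17547347 -4.81960534  1.69289173]
[-0.07604517  2.04671975  1.34435452]
```

```bash
cat > ik.py <<'E'
from kin import *
k=np.load("kin.npz"); s=k["s"]; x=k["x"].copy(); dd=x[3]; 
lo=np.array([-2.69,-.47,-1.27,.19,-1.53,.08,-3.09])+.03; hi=np.array([2.69,2.24,1.36,2.51,4.68,2.07,3.09])-.03
def ik(P,M,q0,d):
    y=x.copy(); y[0]+=d-y[3]; y[3]=d
    def f(q):
        p,m=fk(q,y,s); return np.r_[(p-P)/10,(m-M).ravel()*20,(q-q0)*.01]
    o=least_squares(f,np.clip(q0,lo,hi),bounds=(lo,hi)); p,m=fk(o.x,y,s)
    return o.x,np.linalg.norm(p-P),np.abs(m-M).max()
def toolR(head,tilt,camup):  # z=(cos h sin t, sin h sin t, -cos t); y horizontal
    H=np.array([np.cos(head),np.sin(head),0]); z=H*np.sin(tilt)-np.array([0,0,np.cos(tilt)]); L=np.array([-H[1],H[0],0])
    y=L; X=np.cross(y,z)   # x
    if (X[2]>0)!=camup: y=-y; X=-X
    return np.stack([X,y,z],1)
if __name__=="__main__":
    np.set_printoptions(precision=2,suppress=True)
    q0=np.array([-.2,.5,-.3,1.9,.2,.7,-.4])
    for d in (120,170):
      for nm,g,head,camup in [("t2",(560,-163,22),-3,1),("t1",(485,-135,22),10,1),("t3",(475,-290,22),-8,1),("cup",(560,250,170),24,0),("cup0",(560,250,170),0,0)]:
        for tilt in (30,45,60):
            t=np.radians(tilt); M=toolR(np.radians(head),t,camup); P=np.array(g)-155*M[:,2]
            rs=[ik(P,M,q0+np.array([0,0,0,0,0,0,o]),d) for o in (-1.5,0,1.5,2.5,-2.5)]
            b=min(rs,key=lambda r:r[1]+100*r[2]); print(d,nm,tilt,"err",b[1],b[2],b[0])
E
python3 ik.py
```

```text
120 t2 30 err 7.619031306503006e-05 3.019995356012828e-07 [ 0.72  0.88 -0.62  2.35  2.64  0.56  2.44]
120 t2 45 err 8.50308879577778e-05 3.2324492438284835e-07 [ 0.9   1.12 -0.82  2.45  2.87  0.98  2.47]
120 t2 60 err 0.48641037828850286 0.0003416409906848855 [-0.47  1.79  1.33  2.48  3.38  2.    0.16]
120 t1 30 err 8.870654456184812e-05 4.66576852764522e-07 [ 1.12  1.28 -1.24  2.48  2.22  0.96 -3.01]
120 t1 45 err 29.536749468382887 0.02784736152918399 [-0.34  1.59  1.33  2.48  3.99  2.02  0.69]
120 t1 60 err 44.02660511657094 0.042483153656909245 [-0.09  1.44  0.88  2.48  3.85  2.04  1.11]
120 t3 30 err 8.471607145144463e-05 3.667388770445257e-07 [ 1.08  0.9  -0.67  2.39  2.73  0.51  2.58]
120 t3 45 err 8.904197403984066e-05 3.666949334180103e-07 [ 1.31  1.19 -0.92  2.47  2.89  0.87  2.73]
120 t3 60 err 4.792564014099042 0.004050058525110825 [0.04 1.49 1.02 2.48 3.7  2.04 0.85]
120 cup 30 err 9.807609628352563e-05 5.22848505657425e-07 [ 0.05  0.59 -0.77  2.25  1.85  0.43 -0.28]
120 cup 45 err 6.855836944912262e-05 3.117981455802443e-07 [ 0.24  0.83 -1.1   2.39  2.33  0.9  -0.6 ]
12
[... 1195 characters left out ...]
t3 60 err 23.070232612080233 0.03069629608659019 [0.22 1.46 0.83 2.48 3.79 2.04 1.13]
170 cup 30 err 9.117346614953022e-05 5.217950889147005e-07 [ 0.11  0.61 -0.86  2.3   1.91  0.5  -0.34]
170 cup 45 err 7.091608226689452e-05 3.3747340039136375e-07 [ 0.24  0.87 -1.11  2.47  2.37  1.   -0.65]
170 cup 60 err 45.39749958971986 0.043668039222441446 [ 0.26  1.19 -1.24  2.48  2.59  1.39 -0.54]
170 cup0 30 err 3.172531676244451e-05 2.0483199994947847e-07 [-0.34  0.52 -0.41  2.26  1.7   0.49 -0.69]
170 cup0 45 err 5.507598400255544e-05 3.011681824635198e-07 [-0.35  0.63 -0.52  2.4   2.16  0.89 -1.2 ]
170 cup0 60 err 2.5215340704351172 0.0036932279332403286 [-0.04  1.23 -1.24  2.48  2.28  1.93 -0.94]
```

```bash
cat > scan.py <<'E'
from ik import *
np.set_printoptions(precision=2,suppress=True)
def RM(head,tilt,sx=1): # a=+x_tool*sx : a=H cos t + z sin t
    H=np.array([np.cos(head),np.sin(head),0]); Z=np.array([0,0,1.]); z=H*np.sin(tilt)-Z*np.cos(tilt); X=sx*(H*np.cos(tilt)+Z*np.sin(tilt)); return np.stack([X,np.cross(z,X),z],1)
rng=np.random.default_rng(0)
for d in (120,170):
  for tilt in (55,70,85):
    for sx in (1,-1):
      out=[]
      for hd in range(-180,180,30):
        M=RM(np.radians(hd),np.radians(tilt),sx); P=np.array([560,250,175])-155*M[:,2]
        rs=[ik(P,M,np.array([q1,.6,q3,1.9,q5,.9,q7]),d) for q1,q3,q5,q7 in [(-.2,-.3,.3,-.4),(-.2,-.3,.3,1.5),(-.2,-.3,.3,-1.8),(-.2,.3,1.5,0),(-.4,0,1.5,-1.5),(-.4,0,1.5,1.5),(-.4,0,-1,0)]]
        b=min(rs,key=lambda r:r[1]+100*r[2]); 
        if b[1]<3 : out.append((hd,b[0]))
      print(d,tilt,sx); [print("   ",h,q) for h,q in out]
E
python3 scan.py
```

```text
120 55 1
    -180 [-0.21  0.93 -0.29  1.46 -0.13  1.67  1.12]
    -150 [-0.37  0.94 -0.26  1.43  0.17  1.77  1.4 ]
    -120 [-0.51  0.9  -0.24  1.51  0.48  1.7   1.68]
    -90 [-0.63  0.83 -0.23  1.69  0.78  1.52  1.87]
    -60 [-0.69  0.75 -0.23  1.93  1.14  1.28  1.94]
    -30 [-0.75  0.66 -0.16  2.19  1.62  1.01  1.88]
    0 [-0.55  0.63 -0.23  2.4   2.35  0.96  1.73]
    30 [-0.11  0.65 -0.44  2.47  3.08  0.88  1.83]
    60 [ 0.52  0.92 -1.06  2.35  3.22  0.38  2.49]
    90 [ 0.63  1.08 -1.2   2.07  0.06  0.32 -0.23]
    120 [ 0.1   0.8  -0.36  1.83 -0.7   1.09  0.82]
    150 [ 0.25  1.05 -0.9   1.6  -0.03  1.34  0.5 ]
120 55 -1
    -180 [-0.19  0.93 -0.33  1.46 -0.11  1.67 -2.05]
    -150 [-0.35  0.94 -0.3   1.43  0.19  1.77 -1.76]
    -120 [-0.69  0.89  0.08  1.51  0.34  1.63 -1.28]
    -90 [-0.8   0.82  0.05  1.69  0.66  1.4  -1.14]
    -60 [-0.68  0.75 -0.26  1.93  1.14  1.29 -1.2 ]
    -30 [-0.74  0.66 -0.16  2.19  1.62  1.01 -1.27]
    0 [-0.53  0.63 -0.26  2.4   2.34  0.97 -1.4 ]
    30 [ 0.23  0.85 -0.98  2.46  2.73  0.98 -0.8 ]
    60 [ 0.59  1.05 -1.24  2.35  2.74  0.41
[... 4749 characters left out ...]
1.17  1.62  1.74]
    -30 [-1.05  1.01  0.01  2.2   1.64  1.48  1.44]
    60 [ 0.03  1.06 -0.03  2.4   4.26  1.59  1.8 ]
    90 [ 0.43  1.09 -0.51  2.05 -1.26  1.07  1.33]
    120 [ 0.58  1.42 -1.09  1.69 -0.26  1.13  0.45]
    150 [ 0.28  1.37 -0.93  1.38 -0.19  1.68  0.52]
170 85 -1
    -120 [-1.05  1.34  0.77  1.24  0.16  1.96 -0.79]
    -90 [-1.34  1.35  0.92  1.5   0.28  1.49 -0.66]
    -60 [-0.97  1.04 -0.03  1.84  1.17  1.61 -1.4 ]
    -30 [-1.05  1.01  0.01  2.2   1.65  1.48 -1.7 ]
    60 [ 0.06  1.06 -0.06  2.4   4.26  1.57 -1.33]
    90 [ 0.46  1.1  -0.54  2.05 -1.24  1.04 -1.82]
    120 [ 0.3   1.14 -0.52  1.7  -0.75  1.38 -2.21]
    150 [ 0.06  1.2  -0.43  1.39 -0.49  1.8  -2.26]
```

```bash
cat > chain.py <<'E'
from ik import *
from scan0 import RM
np.set_printoptions(precision=2,suppress=True)
q=np.array([-.48,.65,-.44,1.9,.42,.69,-.77])
for d in (120,170):
  for nm,(gx,gy),ad in [("t1",(478,-125),192),("t2",(545,-163),177),("t3",(470,-290),172)]:
    qq=q.copy(); g=np.array([gx,gy,20.]); 
    steps=[((480,200,350),270,0),((450,0,350),ad,0),((gx,gy,250),ad,0),((gx,gy,20),ad,0),((gx,gy,350),ad,0),((500,50,350),230,0),((558,240,350),280,0),((558,240,350),280,40),((558,240,300),280,72),((558,220,170),280,72)]
    print(d,nm)
    for p,hd,t in steps:
        M=RM(np.radians(hd),np.radians(t)); P=np.array(p)-155*M[:,2]
        qn,e,em=ik(P,M,qq,d); print("  ",p,hd,t,"err %.2f %.3f"%(e,em),qn); qq=qn
E
sed -n '1,4p' scan.py | sed 's/from ik import \*/from ik import */' > scan0.py; python3 chain.py
```

```text
120 t1
   (480, 200, 350) 270 0 err 0.00 0.000 [ 0.43  0.45 -1.24  1.94  0.49  1.09  2.13]
   (450, 0, 350) 192 0 err 0.00 0.000 [ 0.72  0.19 -0.92  2.07  0.18  0.97  1.49]
   (478, -125, 250) 192 0 err 0.00 0.000 [ 0.78  0.39 -0.77  2.1   0.39  0.79  1.55]
   (478, -125, 20) 192 0 err 0.00 0.000 [ 0.35  0.72 -0.24  2.22  0.64  0.27  1.33]
   (478, -125, 350) 192 0 err 0.00 0.000 [ 0.53  0.2  -0.41  1.99  0.1   0.97  1.86]
   (500, 50, 350) 230 0 err 0.00 0.000 [ 0.34  0.24 -0.62  1.97  0.16  0.98  2.09]
   (558, 240, 350) 280 0 err 0.00 0.000 [ 0.1   0.44 -0.81  1.77  0.36  1.08  2.48]
   (558, 240, 350) 280 40 err 0.00 0.000 [-0.34  0.55 -0.59  1.71  0.81  1.54  2.11]
   (558, 240, 300) 280 72 err 0.00 0.000 [-0.58  0.77 -0.4   1.73  1.03  1.86  1.92]
   (558, 220, 170) 280 72 err 0.00 0.000 [-0.57  0.94 -0.37  1.78  1.06  1.74  1.75]
120 t2
   (480, 200, 350) 270 0 err 0.00 0.000 [ 0.43  0.45 -1.24  1.94  0.49  1.09  2.13]
   (450, 0, 350) 177 0 err 0.00 0.000 [ 0.68  0.18 -0.87  2.07  0.17  0.96  1.25]
   (545, -163, 250) 177 0 err 0.00 0.000 [ 0.72  0.48 -0.7   1.95  0.4   0.85 
[... 3293 characters left out ...]
 2.07  0.16  0.96  1.17]
   (470, -290, 250) 172 0 err 0.00 0.000 [ 0.99  0.45 -0.69  1.98  0.38  0.84  1.52]
   (470, -290, 20) 172 0 err 0.00 0.000 [ 0.7   0.76 -0.32  2.1   0.62  0.38  1.32]
   (470, -290, 350) 172 0 err 0.00 0.000 [ 0.9   0.3  -0.53  1.88  0.18  1.01  1.73]
   (500, 50, 350) 230 0 err 0.00 0.000 [ 0.54  0.28 -0.88  1.97  0.26  1.    1.98]
   (558, 240, 350) 280 0 err 0.00 0.000 [ 0.21  0.51 -1.02  1.77  0.48  1.13  2.36]
   (558, 240, 350) 280 40 err 0.00 0.000 [-0.29  0.63 -0.76  1.69  0.86  1.63  2.01]
   (558, 240, 300) 280 72 err 0.00 0.000 [-0.56  0.87 -0.53  1.67  1.04  1.96  1.82]
   (558, 220, 170) 280 72 err 0.00 0.000 [-0.56  1.04 -0.49  1.71  1.07  1.84  1.67]
```

```bash
cat >> h.py <<'E'
def RM(head_deg,tilt_deg=0): # x_tool=a ; tilt 0: tool down, x_tool along heading; tilt: z swings to heading, x rises
    h,t=np.radians([head_deg,tilt_deg]); H=np.array([np.cos(h),np.sin(h),0]); Z=np.array([0,0,1.]); z=H*np.sin(t)-Z*np.cos(t); X=H*np.cos(t)+Z*np.sin(t); return np.stack([X,np.cross(z,X),z],1)
E
python3 - <<'E'
from h import *
st()
go((500,180,430),RM(140))
go((510,-30,430),RM(165))
go((520,-170,430),RM(178))
E
```

```text
t 7.8833 p [478.63 411.62 297.08] x [-0.38  0.92  0.  ] y [0.92 0.38 0.01] z [ 0.01  0.01 -1.  ] F [-0.06  1.23  0.7 ] gap 59.85599783891607 q [-0.48  0.64 -0.44  1.89  0.42  0.69 -0.77]
off cm [-22.15  -6.76 -13.46] ang [  0.75  -0.04 -27.4 ] rows 6.424583235558432
off cm [-41.93 -13.91 -13.62] ang [  0.76   0.12 -52.4 ] rows 11.085316203896962
off cm [-55.23 -18.37 -13.73] ang [  0.75   0.21 -65.4 ] rows 14.341729530248745
```

Request:
{"api": "play_rows", "payload": {
  "offset": [
    [-1, -0.3, -3],
    [-3, -1, -6.5],
    [-6, -2, -9.5],
    [-9.5, -3, -12],
    [-13, -4, -13.5],
    [-16.5, -5, -13.5],
    [-20, -6.2, -13.5],
    [-22, -6.8, -13.5]
  ],
  "angular": [
    [0, 0, 0],
    [0, 0, -3],
    [0, 0, -7],
    [0, 0, -11],
    [0, 0, -15],
    [0, 0, -19],
    [0, 0, -23],
    [0.7, 0, -27]
  ],
  "fingers": [6, 6, 6, 6, 6, 6, 6, 6]
}}

```text
time: 8.55
position: [499.0, 176.4, 430.5]
ee_rot: [1.086, 2.947, -0.004]
force: [0.4, -0.1, -0.5]
finger_gap: 60.0
```

Run:
```python
from h import *
st()
go((510,-30,430),RM(165))
go((520,-170,430),RM(178))
```

```text
t 8.55 p [499.   176.37 430.46] x [-0.76  0.65 -0.  ] y [ 0.65  0.76 -0.  ] z [-0. -0. -1.] F [ 0.42 -0.13 -0.46] gap 59.973776054294945 q [ 0.09  0.38 -0.67  2.    0.31  0.86  0.12]
off cm [-14.23 -14.98   0.11] ang [ -0.16   0.07 -25.48] rows 4.955927844238264
off cm [-24.08 -24.98   0.15] ang [ -0.17   0.05 -38.48] rows 8.321464903676851
```

Request:
{"api": "play_rows", "payload": {
  "offset": [
    [-2, -2, 0],
    [-5, -5, 0],
    [-8, -8, 0],
    [-11, -11.2, 0],
    [-14, -14.5, 0],
    [-17, -17.5, 0],
    [-20.5, -21, 0],
    [-23.5, -24.5, 0]
  ],
  "angular": [
    [0, 0, -4],
    [0, 0, -9],
    [0, 0, -14],
    [0, 0, -19],
    [0, 0, -24],
    [0, 0, -29],
    [0, 0, -34],
    [0, 0, -38.5]
  ],
  "fingers": [6, 6, 6, 6, 6, 6, 6, 6]
}}

```text
time: 9.22
position: [518.0, -145.0, 431.6]
ee_rot: [0.048, 3.141, -0.005]
force: [1.0, -0.4, -0.8]
finger_gap: 60.0
```

Request:
{"api": "play_rows", "payload": {
  "offset": [
    [0, 0, 0],
    [0, 0, 0]
  ],
  "angular": [
    [0, 0, 0],
    [0, 0, 0]
  ],
  "fingers": [6, 6]
}}

```text
time: 9.38
position: [517.4, -149.2, 431.0]
ee_rot: [-0.061, -3.14, 0.006]
force: [-0.1, 1.0, -0.8]
finger_gap: 60.5
```

Run:
```python
from h import *
st()
im,c=snap("wrist","w6"); cv2.imwrite("pics/w6b.png",np.clip(im*1.7,0,255).astype(np.uint8))
```

```text
t 9.3833 p [ 517.45 -149.17  431.02] x [-1.    0.04  0.  ] y [ 0.04  1.   -0.  ] z [-0. -0. -1.] F [-0.07  0.95 -0.75] gap 60.52890056849187 q [ 0.79  0.42 -0.78  1.98  0.38  0.89  1.34]
```

View pics/w6b.png

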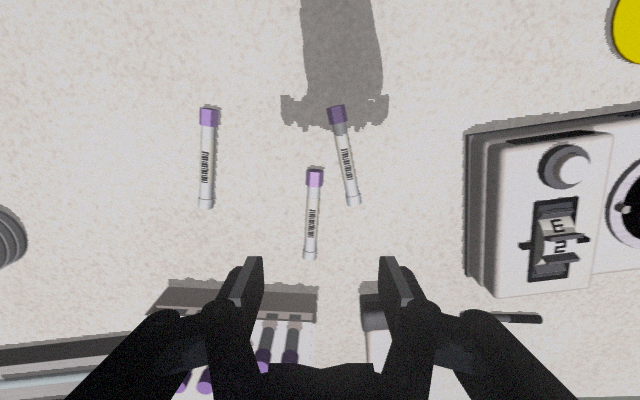

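```bash
cat >> h.py <<'E'
def tubes(fn,zax=10,show=True):
    """white tubes + purple caps lying: returns list of (capcentre, foot-end guess)"""
    im,c=load(fn); hsv=cv2.cvtColor(im,cv2.COLOR_BGR2HSV)
    m=cv2.inRange(hsv,(115,45,25),(165,255,255)); m=cv2.morphologyEx(m,cv2.MORPH_OPEN,np.ones((3,3)))
    n,l,s,ce=cv2.connectedComponentsWithStats(m); out=[]
    for i in range(1,n):
        if s[i,4]>60: out.append((ce[i],s[i,4],plane(c,*ce[i],zax)))
    return out
E
python3 - <<'E'
from h import *
for t in tubes("w6"): print(t)
im,c=load("w6")
for n,u in [("A foot",(205.5,207)),("B foot",(309.5,259)),("C foot",(353,205)),("A cap",(208.5,108)),("B cap",(315,168)),("C cap",(336,106))]: print(n,plane(c,*u,10))
crop(np.clip(im*1.7,0,255).astype(np.uint8),"w6c",190,90,380,270,4)
E
```

```text
(array([337.23, 114.18]), np.int32(260), array([ 451.56, -127.74,   10.  ]))
(array([208.41, 117.2 ]), np.int32(311), array([ 448.87, -287.68,   10.  ]))
(array([314.28, 178.38]), np.int32(242), array([ 531.94, -159.86,   10.  ]))
(array([262.63, 359.83]), np.int32(275), array([ 837.78, -259.86,   10.  ]))
(array([289.57, 356.68]), np.int32(150), array([ 832.73, -214.66,   10.  ]))
(array([204.87, 383.01]), np.int32(276), array([ 885.22, -364.27,   10.  ]))
(array([183.36, 383.63]), np.int32(119), array([ 885.28, -401.49,   10.  ]))
A foot [ 566.41 -310.67   10.  ]
B foot [ 652.08 -172.38   10.  ]
C foot [ 571.27 -108.77   10.  ]
A cap [ 438.05 -285.81   10.  ]
B cap [ 518.02 -158.27   10.  ]
C cap [ 441.88 -129.03   10.  ]
```

View pics/w6c.png

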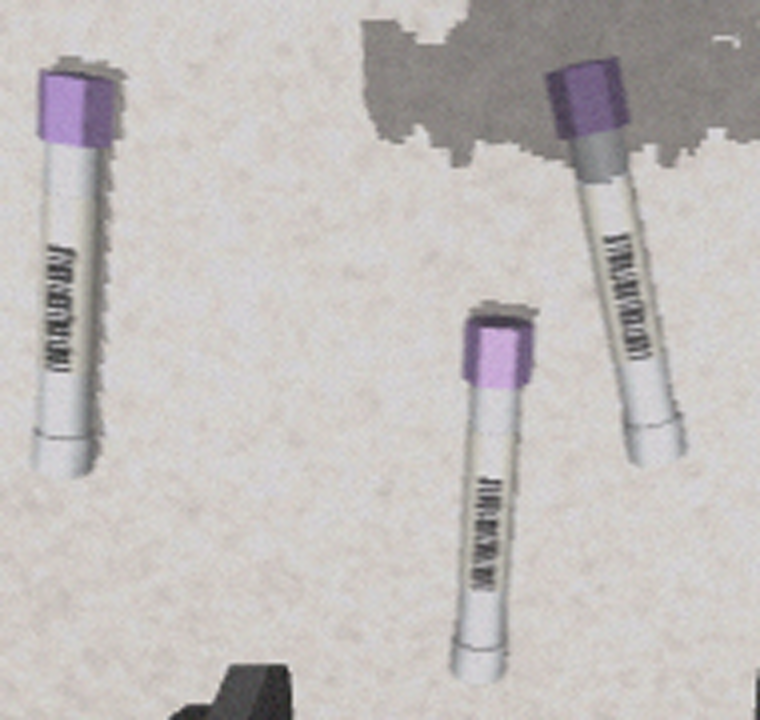

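Wrist view: three tubes, A cap (208,117), B cap (314,178), C cap (337,114). Measured lengths are 131, 134 and 131 mm against 130. Taking C first since it leaves room for B.

Run:
```python
from h import *
st()
go((474.5,-124,260),RM(188.9))
```

```text
t 9.4333 p [ 517.62 -146.21  431.41] x [-1.    0.03 -0.  ] y [ 0.03  1.   -0.  ] z [-0. -0. -1.] F [0.33 1.74 0.08] gap 60.16662097357086 q [ 0.78  0.42 -0.78  1.98  0.38  0.89  1.34]
off cm [ 4.39  2.12 17.14] ang [ -0.15  -0.01 -10.86] rows 4.272022386280293
```

Request:
{"api": "play_rows", "payload": {
  "offset": [
    [1, 0.5, 3],
    [2, 1, 6.5],
    [3, 1.5, 10.5],
    [4, 2, 14],
    [4.4, 2.1, 16.5],
    [4.4, 2.1, 17],
    [4.4, 2.1, 17.1],
    [4.4, 2.1, 17.1]
  ],
  "angular": [
    [0, 0, -2],
    [0, 0, -5],
    [0, 0, -8],
    [0, 0, -10],
    [0, 0, -10.9],
    [0, 0, -10.9],
    [0, 0, -10.9],
    [0, 0, -10.9]
  ],
  "fingers": [5, 5, 5, 5, 5, 5, 5, 5]
}}

```text
time: 10.1
position: [475.6, -122.8, 261.3]
ee_rot: [-0.247, 3.13, -0.004]
force: [0.7, -0.0, 0.5]
finger_gap: 49.9
```

Request:
{"api": "play_rows", "payload": {
  "offset": [
    [0, 0, 0],
    [0, 0, 0],
    [0, 0, 0]
  ],
  "angular": [
    [0, 0, 0],
    [0, 0, 0],
    [0, 0, 0]
  ],
  "fingers": [5, 5, 5]
}}

```text
time: 10.35
position: [476.6, -122.8, 262.8]
ee_rot: [-0.247, 3.127, -0.005]
force: [-0.1, 0.3, 1.0]
finger_gap: 50.2
```

Run:
```python
from h import *
st()
im,c=snap("wrist","w7"); cv2.imwrite("pics/w7b.png",np.clip(im*1.7,0,255).astype(np.uint8))
for t in tubes("w7"): print(t)
```

```text
t 10.35 p [ 476.57 -122.85  262.78] x [-0.99 -0.16 -0.  ] y [-0.16  0.99 -0.  ] z [ 0.01 -0.   -1.  ] F [-0.14  0.32  0.99] gap 50.22294618667627 q [ 0.61  0.6  -0.61  2.21  0.72  0.52  1.17]
(array([101.9 , 140.99]), np.int32(1130), array([ 448.39, -289.12,   10.  ]))
(array([319.77, 179.68]), np.int32(807), array([ 452.15, -128.95,   10.  ]))
(array([276.84, 267.41]), np.int32(116), array([ 532.53, -152.69,   10.  ]))
```

View pics/w7b.png

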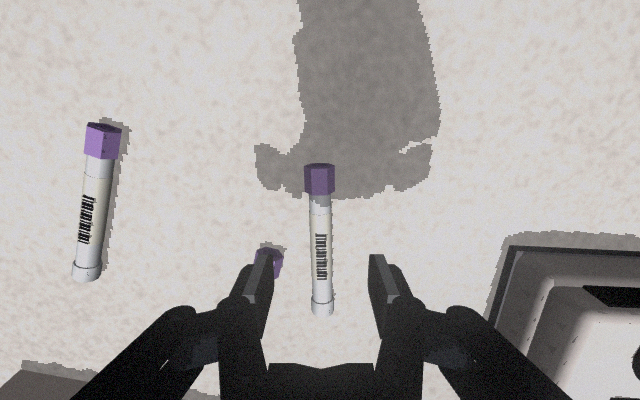

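Request:
{"api": "play_rows", "payload": {
  "offset": [
    [0, -0.1, 2],
    [0, -0.2, 4.5],
    [0, -0.2, 6.5],
    [0, -0.2, 7.8],
    [0, -0.2, 8.3],
    [0, -0.2, 8.3],
    [0, -0.2, 8.3],
    [0, -0.2, 8.3]
  ],
  "angular": [
    [0, 0, 0],
    [0, 0.3, 0],
    [0, 0.3, 0],
    [0, 0.3, 0],
    [0, 0.3, 0],
    [0, 0.3, 0],
    [0, 0.3, 0],
    [0, 0.3, 0]
  ],
  "fingers": [5, 5, 5, 5, 5, 5, 5, 5]
}}

```text
time: 11.07
position: [477.4, -125.3, 180.4]
ee_rot: [-0.246, 3.131, -0.006]
force: [0.1, 0.4, -0.1]
finger_gap: 50.5
```

Run:
```python
from h import *
st()
im,c=snap("wrist","w8"); cv2.imwrite("pics/w8b.png",np.clip(im*1.7,0,255).astype(np.uint8))
```

```text
t 11.0667 p [ 477.36 -125.34  180.36] x [-0.99 -0.16 -0.  ] y [-0.16  0.99 -0.  ] z [ 0. -0. -1.] F [ 0.09  0.41 -0.05] gap 50.459751654398325 q [ 0.47  0.73 -0.41  2.23  0.92  0.35  0.99]
```

View pics/w8b.png

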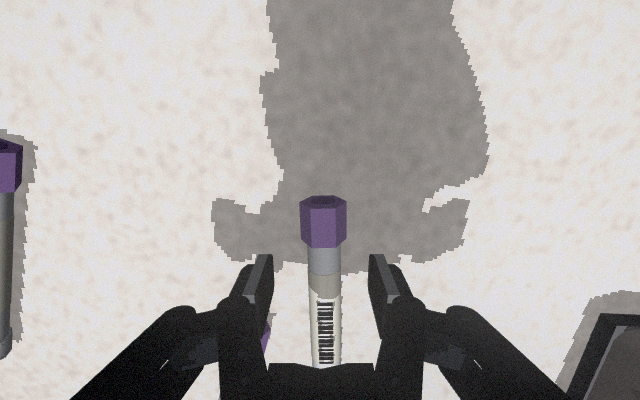

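Request:
{"api": "play_rows", "payload": {
  "offset": [
    [0, 0, 0],
    [0, 0, 0],
    [0, 0, 0],
    [0, 0, 0],
    [0, 0, 0],
    [0, 0, 0],
    [0, 0, 0],
    [0, 0, 0]
  ],
  "angular": [
    [0, 0, 0],
    [0, 0, 0],
    [0, 0, 0],
    [0, 0, 0],
    [0, 0, 0],
    [0, 0, 0],
    [0, 0, 0],
    [0, 0, 0]
  ],
  "fingers": [4, 3, 2, 1, 1, 1, 1, 1],
  "grip_force": 30
}}

```text
time: 11.78
position: [477.5, -125.4, 181.0]
ee_rot: [-0.246, 3.13, -0.008]
force: [-0.7, -0.3, 5.5]
finger_gap: 15.2
```

Request:
{"api": "play_rows", "payload": {
  "offset": [
    [0, 0, -1],
    [0, 0, -3],
    [0, 0, -6],
    [0, 0, -9],
    [0, 0, -12],
    [0, 0, -15],
    [0, 0, -18],
    [0, 0, -20]
  ],
  "angular": [
    [0, 0, 0],
    [0, 0, 0],
    [0, 0, 0],
    [0, 0, 0],
    [0, 0, 0],
    [0, 0, 0],
    [0, 0, 0],
    [0, 0, 0]
  ],
  "fingers": [1, 1, 1, 1, 1, 1, 1, 1]
}}

```text
time: 12.45
position: [477.2, -124.2, 383.4]
ee_rot: [-0.246, 3.128, -0.009]
force: [0.8, -0.6, 0.5]
finger_gap: 15.1
```

Run:
```python
from h import *
st()
im,c=snap("wrist","w9"); cv2.imwrite("pics/w9b.png",np.clip(im*1.7,0,255).astype(np.uint8))
go((520,60,410),RM(235))
go((560,250,430),RM(280))
```

```text
t 12.45 p [ 477.18 -124.21  383.39] x [-0.99 -0.16 -0.  ] y [-0.16  0.99 -0.01] z [ 0.   -0.01 -1.  ] F [ 0.77 -0.64  0.46] gap 15.148341653688878 q [ 0.79  0.44 -0.82  2.12  0.47  0.77  1.4 ]
off cm [-7.   17.5  -2.49] ang [ -0.65   0.25 -46.01] rows 6.4261426313936685
off cm [-13.94  35.63  -4.59] ang [ -0.75  -0.02 -91.01] rows 12.710679709685467
```

View pics/w9b.png

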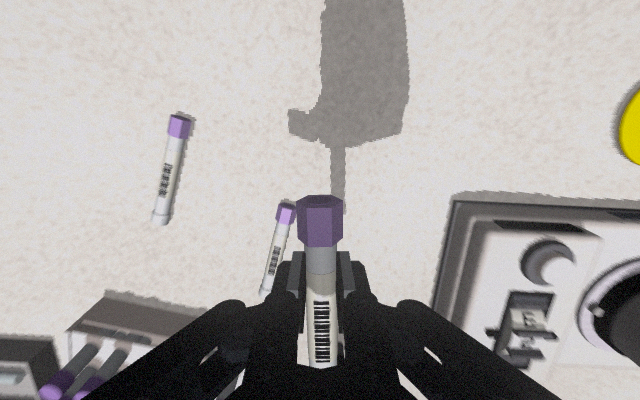

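Request:
{"api": "play_rows", "payload": {
  "offset": [
    [-0.5, 1.2, -0.5],
    [-1.5, 3.5, -1],
    [-2.5, 6, -1.5],
    [-3.5, 8.5, -2],
    [-4.5, 11.5, -2.5],
    [-5.5, 14, -3],
    [-6.5, 16.5, -3.5],
    [-7, 17.5, -4]
  ],
  "angular": [
    [0, 0, -4],
    [0, 0, -9],
    [0, 0, -15],
    [0, 0, -21],
    [0, 0, -28],
    [0, 0, -35],
    [0, 0, -41],
    [-0.6, 0.2, -46]
  ],
  "fingers": [1, 1, 1, 1, 1, 1, 1, 1]
}}

```text
time: 13.17
position: [519.5, 64.1, 425.8]
ee_rot: [-1.463, 2.776, 0.002]
force: [-0.3, 0.6, -0.2]
finger_gap: 15.6
```

Run:
```python
from h import *
st()
M=RM(280,30); g=np.array([558,240,300]); go(g-160*M[:,2],M)
M=RM(280); go((558,240,430),M)
```

```text
t 13.1667 p [519.49  64.13 425.77] x [-0.57 -0.82 -0.  ] y [-0.82  0.57 -0.  ] z [ 0.  0. -1.] F [-0.3   0.63 -0.2 ] gap 15.556298065041183 q [ 0.57  0.5  -1.07  2.01  0.54  0.95  1.77]
off cm [-22.4   12.37  -1.21] ang [ 11.52  28.64 -43.42] rows 7.440847633718287
off cm [-16.69   6.77  -0.37] ang [ -0.11   0.17 -44.43] rows 6.205080052878678
```

```bash
cat > ch2.py <<'E'
from ik import *
from scan0 import RM
from bench import bot
np.set_printoptions(precision=2,suppress=True)
def chain(tgts,q0=None,d=150,n=8):
    """tgts: list of (graspPoint(160 ahead),head,tilt); interpolates"""
    o=bot.get_obs(); q=o["joint_positions"] if q0 is None else q0
    P0=o["position"]; M0=R.from_rotvec(o["ee_rot"]).as_matrix()
    y=x.copy(); y[0]+=d-y[3]; y[3]=d; p,m=fk(q,y,s); corr=P0-p  # local position correction
    for (g,h,t) in tgts:
        M=RM(np.radians(h),np.radians(t)); P=np.array(g)-160*M[:,2]
        rv=R.from_matrix(M0.T@M).as_rotvec(); mn=q.copy()
        for k in range(1,n+1):
            Pi=P0+(P-P0)*k/n; Mi=M0@R.from_rotvec(rv*k/n).as_matrix()
            q,e,em=ik(Pi-corr,Mi,q,d)
        print(g,h,t,"err %.1f %.3f"%(e,em),q); P0=P;M0=M
    return q
if __name__=="__main__":
    for d in (120,170):
        chain([((558,240,270),280,0),((558,240,270),280,35),((558,240,270),280,70),((558,215,175),280,70)],d=d)
        chain([((558,240,280),265,30),((558,240,280),265,70),((558,215,175),265,70)],d=d)
E
python3 ch2.py
```

```text
(558, 240, 270) 280 0 err 0.0 0.000 [ 0.27  0.69 -1.18  1.84  0.71  1.12  2.15]
(558, 240, 270) 280 35 err 0.0 0.000 [-0.14  0.7  -0.9   1.77  0.93  1.54  1.93]
(558, 240, 270) 280 70 err 0.0 0.000 [-0.43  0.85 -0.65  1.73  1.09  1.97  1.81]
(558, 215, 175) 280 70 err 0.0 0.000 [-0.42  0.97 -0.61  1.78  1.13  1.88  1.69]
(558, 240, 280) 265 30 err 0.0 0.000 [-0.09  0.71 -0.92  1.7   0.8   1.56  1.79]
(558, 240, 280) 265 70 err 0.0 0.000 [-0.43  0.87 -0.58  1.6   0.91  2.04  1.76]
(558, 215, 175) 265 70 err 0.0 0.000 [-0.42  0.99 -0.55  1.65  0.94  1.92  1.66]
(558, 240, 270) 280 0 err 0.0 0.000 [ 0.27  0.69 -1.18  1.84  0.71  1.12  2.15]
(558, 240, 270) 280 35 err 0.0 0.000 [-0.19  0.73 -0.89  1.75  0.93  1.56  1.9 ]
(558, 240, 270) 280 70 err 0.0 0.000 [-0.5   0.92 -0.63  1.67  1.07  1.98  1.77]
(558, 215, 175) 280 70 err 0.0 0.000 [-0.49  1.03 -0.6   1.72  1.1   1.89  1.66]
(558, 240, 280) 265 30 err 0.0 0.000 [-0.13  0.73 -0.91  1.67  0.8   1.57  1.77]
(558, 240, 280) 265 70 err 0.0 0.000 [-0.51  0.94 -0.54  1.52  0.89  2.04  1.75]
(558, 215, 175) 265 70 err 0.0 0.000 [-0.49  1.05 -0.51  1.57  0.92  1.92  1.66]
```

Run:
```python
from h import *
for t in (17,35):
    M=RM(285 if t>20 else 262,t); g=np.array([558,240,295] if t>20 else [540,160,285]); go(g-160*M[:,2],M)
```

```text
off cm [-13.26   5.81  -1.18] ang [  3.84  16.88 -26.25] rows 4.391188833602868
off cm [-22.65  13.74   0.04] ang [ 14.98  32.94 -47.88] rows 8.382757957020425
```

Request:
{"api": "play_rows", "payload": {
  "offset": [
    [-2, 1.2, 0],
    [-4.8, 3, 0],
    [-8, 5, 0],
    [-11, 6.8, 0],
    [-14, 8.5, 0],
    [-17, 10.3, 0],
    [-20, 12, 0],
    [-22.6, 13.7, 0]
  ],
  "angular": [
    [1.3, 2.9, -4.2],
    [3.1, 6.8, -10],
    [5.1, 11.2, -16.3],
    [7, 15.5, -22.5],
    [9, 19.8, -28.8],
    [10.9, 24, -35],
    [13, 28.5, -41.5],
    [15, 33, -48]
  ],
  "fingers": [1, 1, 1, 1, 1, 1, 1, 1]
}}

```text
time: 13.83
position: [534.3, 330.1, 425.7]
ee_rot: [2.108, -1.728, 0.633]
force: [0.1, 1.1, 0.2]
finger_gap: 15.3
```

Run:
```python
from h import *
st()
M=RM(285,70); g=np.array([556,232,270]); go(g-165*M[:,2],M)
```

```text
t 13.8333 p [534.26 330.09 425.73] x [ 0.16 -0.83  0.54] y [-0.98 -0.2  -0.02] z [ 0.12 -0.52 -0.84] F [0.08 1.11 0.18] gap 15.348458251507452 q [-0.11  0.68 -0.97  1.75  0.9   1.57  1.97]
off cm [-9.92  0.93  5.43] ang [ 2.06 37.37 -2.95] rows 5.243116513831405
```

Run:
```python
from h import *
im,c=load("t2"); print("cup top cam",plane(c,218.9,195.0,148))
im,c=load("s2"); print("cup scene cam",plane(c,300+240/2.5,150+240/2.5,148))
im,c=load("w6"); print("key",plane(c,567,167,103), "fin R",plane(c,586,239,105),"fin L",plane(c,520,246,105))
im,c=load("t2"); print("key top",plane(c,90+369/1.9,100+222/1.9,103))
```

```text
cup top cam [550.43 243.39 148.  ]
cup scene cam [563.89 255.54 148.  ]
key [506.8   94.85 103.  ] fin R [586.1  131.21 105.  ] fin L [591.81  62.15 105.  ]
key top [506.83  97.47 103.  ]
```

Run:
```python
from h import *
im,c=load("t2"); g=np.clip(im*1.9,0,255).astype(np.uint8); crop(g,"t2z",180,150,320,250,5.5)
im,c=load("s2"); g=np.clip(im*1.9,0,255).astype(np.uint8); crop(g,"s2z",350,210,450,310,6)
```

```text
(no output)
```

View pics/t2z.png

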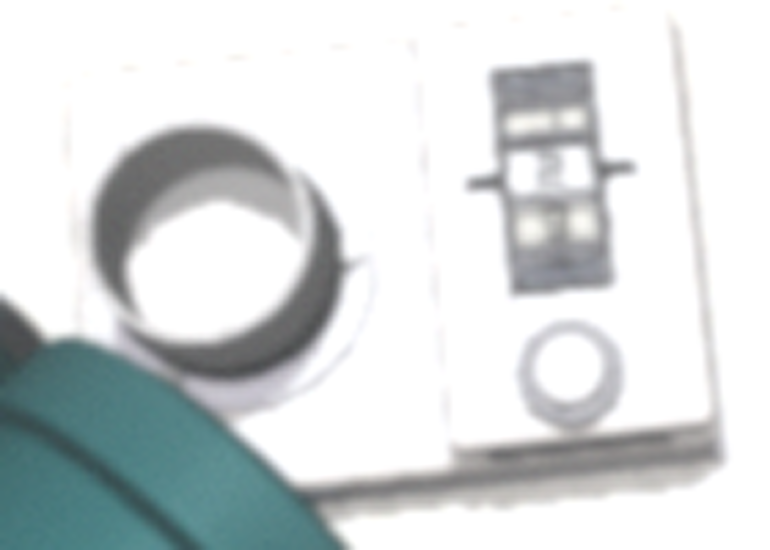

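View pics/s2z.png

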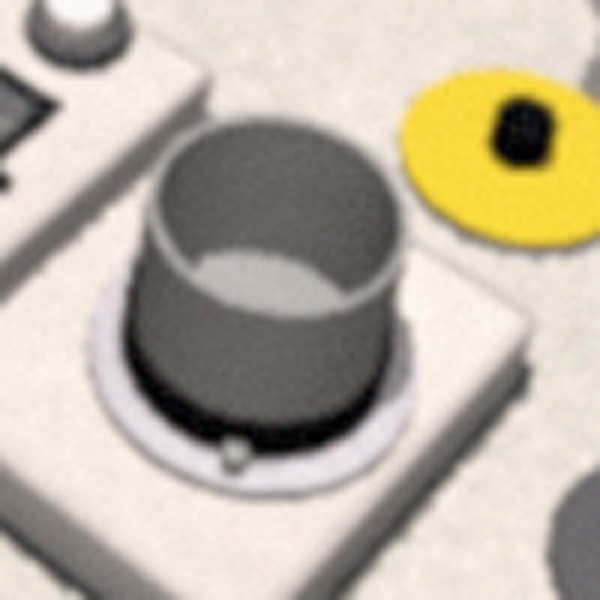

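Run:
```python
from h import *
im,c=load("t2"); print("cup top cam",plane(c,180+203/5.5,150+236/5.5,148)); print("floor ell?")
print("key top",plane(c,180+569/5.5,150+370/5.5,103),"finL",plane(c,180+484/5.5,150+183/5.5,110),"finR",plane(c,180+618/5.5,150+168/5.5,110))
print("fin z95",plane(c,180+484/5.5,150+183/5.5,95))
im,c=load("s2"); print("cup scene cam",plane(c,350+276/6,210+217/6,148))
```

```text
cup top cam [555.28 248.06 148.  ]
floor ell?
key top [505.82  99.23 103.  ] finL [585.71 135.76 110.  ] finR [592.06  78.48 110.  ]
fin z95 [589.07 137.02  95.  ]
cup scene cam [564.24 255.85 148.  ]
```

```bash
cat >> h.py <<'E'
C0=np.array([557.5,251.5])
def cup(u,w,z,head,tilt,ahead=171):
    M=RM(head,tilt); h=np.radians(head); H=np.array([np.cos(h),np.sin(h)]); L=np.array([-H[1],H[0]])
    g=np.r_[C0+u*L+w*H,z]; return g-ahead*M[:,2],M
E
python3 - <<'E'
from h import *
P,M=cup(-18,34.6,266,285,70); print(P); go(P,M)
from ch2 import chain
chain([(P+160*M[:,2],285,70),(P+160*M[:,2]-np.array([0,0,97]),285,70)],d=150)
E
```

```text
[507.48 368.63 324.49]
off cm [-9.07  2.02  6.18] ang [ 2.06 37.37 -2.95] rows 5.243116513831405
[546.39 223.4  269.76] 285 70 err 0.0 0.000 [-0.43  0.85 -0.69  1.8   1.14  1.95  1.79]
[546.39 223.4  172.76] 285 70 err 0.0 0.000 [-0.45  0.99 -0.65  1.81  1.17  1.89  1.67]
```

Request:
{"api": "play_rows", "payload": {
  "offset": [
    [-1, 0.2, 0.7],
    [-2.3, 0.5, 1.6],
    [-3.8, 0.8, 2.6],
    [-5.3, 1.2, 3.6],
    [-6.8, 1.5, 4.6],
    [-8, 1.8, 5.5],
    [-9.1, 2, 6.2],
    [-9.1, 2, 6.2]
  ],
  "angular": [
    [0.2, 4, -0.3],
    [0.5, 9, -0.7],
    [0.9, 15, -1.2],
    [1.2, 21, -1.6],
    [1.5, 27, -2.1],
    [1.8, 33, -2.6],
    [2.1, 37.4, -3],
    [2.1, 37.4, -3]
  ],
  "fingers": [1, 1, 1, 1, 1, 1, 1, 1]
}}

```text
time: 14.5
position: [506.0, 369.9, 320.2]
ee_rot: [1.687, -1.281, 1.179]
force: [0.3, -0.0, -0.7]
finger_gap: 15.3
```

Request:
{"api": "play_rows", "payload": {
  "offset": [
    [0, 0, 0],
    [0, 0, 0],
    [0, 0, 0]
  ],
  "angular": [
    [0, 0, 0],
    [0, 0, 0],
    [0, 0, 0]
  ],
  "fingers": [1, 1, 1]
}}

```text
time: 14.75
position: [506.4, 369.5, 321.0]
ee_rot: [1.687, -1.284, 1.178]
force: [0.2, -0.1, -0.6]
finger_gap: 15.5
```

Run:
```python
from h import *
st()
P,M=cup(-18,34.6,266,285,70); go(P,M)
im,c=snap("scene","s3"); g=np.clip(im*1.7,0,255).astype(np.uint8); crop(g,"s3c",320,130,480,320,4)
im,c=snap("top","t3"); g=np.clip(im*1.7,0,255).astype(np.uint8); crop(g,"t3c",150,130,330,280,4)
im,c=snap("wrist","w10"); cv2.imwrite("pics/w10b.png",np.clip(im*1.7,0,255).astype(np.uint8))
```

```text
t 14.75 p [506.35 369.46 320.97] x [ 0.09 -0.33  0.94] y [-0.96 -0.26  0.01] z [ 0.25 -0.91 -0.34] F [ 0.21 -0.11 -0.62] gap 15.54543193324908 q [-0.42  0.85 -0.71  1.78  1.08  1.98  1.82]
off cm [ 0.37 -0.09 -0.02] ang [-0.12 -0.1   0.37] rows 0.090784195530187
```

View pics/s3c.png

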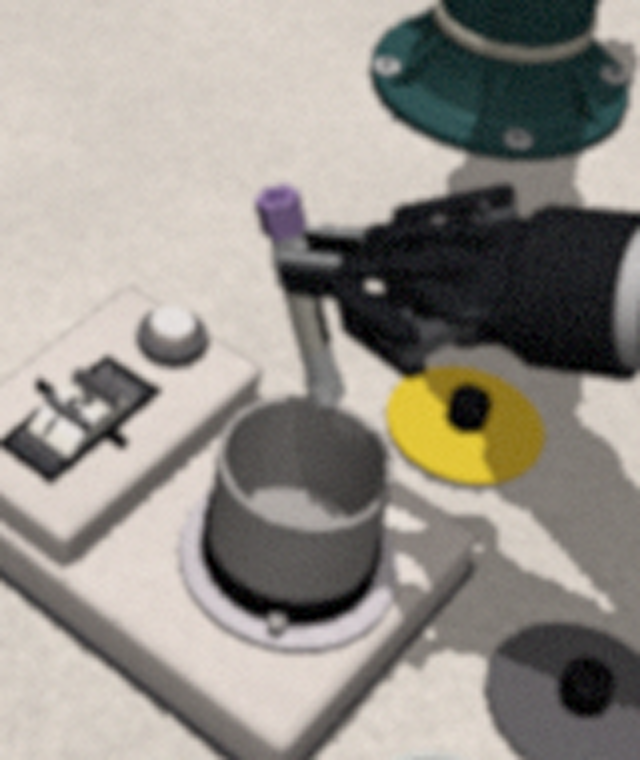

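View pics/t3c.png

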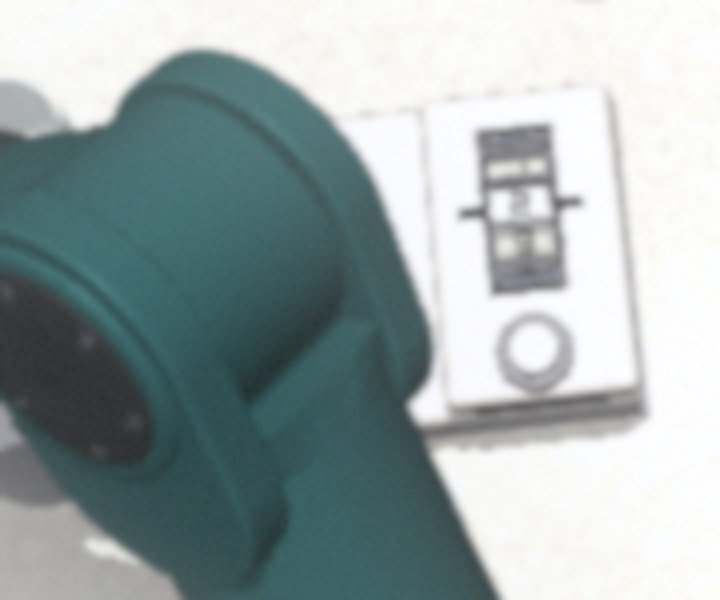

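View pics/w10b.png

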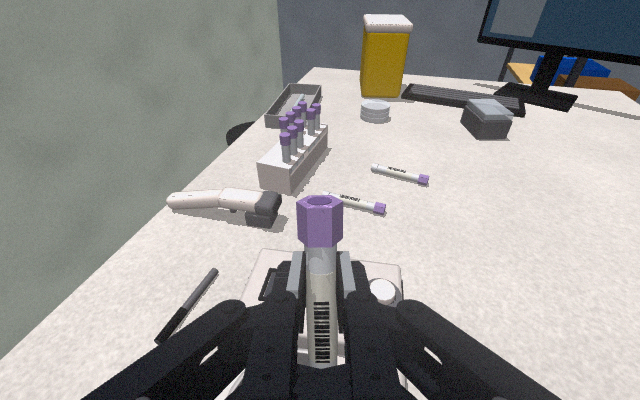

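Run:
```python
from h import *
o=bot.get_obs(); R0=R.from_rotvec(o["ee_rot"]).as_matrix(); g=o["position"]+171*R0[:,2]
c=cam("scene")
for s_ in (0,94.5,130): print(s_,g+(s_-94.5)*R0[:,0],(proj(c,g+(s_-94.5)*R0[:,0])-[320,130])*4)
print("rim pts",[(proj(c,np.r_[C0+46*np.array([np.cos(t),np.sin(t)]),148])-[320,130])*4 for t in np.radians([-45,45,135,225])])
```

```text
0 [539.62 244.99 174.26] [325.4  398.66]
94.5 [548.46 214.1  263.13] [290.5  255.09]
130 [551.78 202.5  296.52] [276.22 196.34]
rim pts [array([221.51, 448.89]), array([311.37, 521.22]), array([391.78, 458.63]), array([301.66, 391.67])]
```

Run:
```python
from h import *
P,M=cup(-18,34,169,285,70); go(P,M)
P,M=cup(-18,34,200,285,70); go(P,M)
```

```text
off cm [-8.81 -0.12  3.22] ang [-0.11 -0.13  0.33] rows 2.2490055326707745
off cm [-5.89 -0.1   2.17] ang [-0.11 -0.13  0.33] rows 1.5056431198163442
```

Request:
{"api": "play_rows", "payload": {
  "offset": [
    [-0.8, 0, 0.3],
    [-2, 0, 0.7],
    [-3.3, 0, 1.2],
    [-4.6, -0.1, 1.7],
    [-5.9, -0.1, 2.2],
    [-7.1, -0.1, 2.6],
    [-8.2, -0.1, 3],
    [-8.8, -0.1, 3.2]
  ],
  "angular": [
    [0, 0, 0],
    [0, 0, 0],
    [0, 0, 0],
    [0, 0, 0],
    [0, 0, 0.3],
    [0, 0, 0.3],
    [0, 0, 0.3],
    [0, 0, 0.3]
  ],
  "fingers": [1, 1, 1, 1, 1, 1, 1, 1]
}}

```text
time: 15.57
position: [506.9, 369.1, 225.2]
ee_rot: [1.684, -1.287, 1.181]
force: [0.3, 0.9, 1.4]
finger_gap: 15.4
```

Run:
```python
from h import *
st()
P,M=cup(-18,34,169,285,70); go(P,M)
im,c=snap("scene","s4"); g=np.clip(im*1.7,0,255).astype(np.uint8); crop(g,"s4c",320,130,480,320,4)
```

```text
t 15.5667 p [506.87 369.06 225.19] x [ 0.09 -0.33  0.94] y [-0.97 -0.26  0.  ] z [ 0.24 -0.91 -0.34] F [0.34 0.9  1.4 ] gap 15.362713616131119 q [-0.45  0.99 -0.67  1.79  1.12  1.92  1.7 ]
off cm [ 0.22 -0.05 -0.08] ang [-0.08 -0.18  0.15] rows 0.056278133008319124
```

View pics/s4c.png

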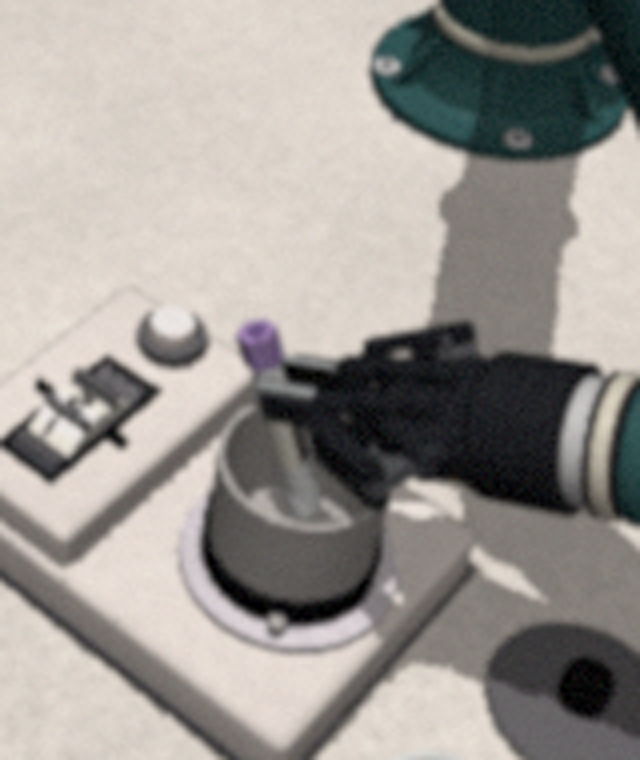

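Request:
{"api": "play_rows", "payload": {
  "offset": [
    [0, 0, 0],
    [0, 0, 0],
    [0, 0, 0],
    [0, 0, 0],
    [0, 0, 0],
    [0, 0, 0],
    [0, 0, 0]
  ],
  "angular": [
    [0, 0, 0],
    [0, 0, 0],
    [0, 0, 0],
    [0, 0, 0],
    [0, 0, 0],
    [0, 0, 0],
    [0, 0, 0]
  ],
  "fingers": [2, 2.4, 2.8, 3, 3, 3, 3]
}}

```text
time: 16.2
position: [507.0, 369.2, 225.2]
ee_rot: [1.685, -1.288, 1.181]
force: [0.1, -0.6, 0.2]
finger_gap: 30.0
```

Run:
```python
from h import *
st()
im,c=snap("scene","s5"); g=np.clip(im*1.7,0,255).astype(np.uint8); crop(g,"s5c",320,130,480,320,4)
```

```text
t 16.2 p [506.96 369.18 225.21] x [ 0.09 -0.33  0.94] y [-0.97 -0.26  0.  ] z [ 0.25 -0.91 -0.34] F [ 0.09 -0.58  0.16] gap 29.965762887381786 q [-0.44  0.99 -0.67  1.79  1.12  1.92  1.7 ]
```

View pics/s5c.png

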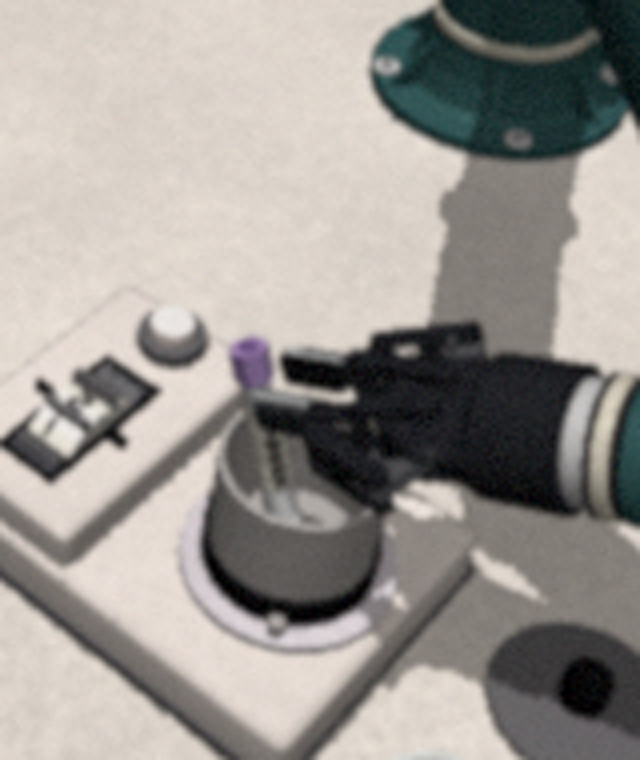

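Request:
{"api": "play_rows", "payload": {
  "offset": [
    [0, 0, -1.5],
    [0, 0, -4],
    [0, 0, -6.5],
    [1, 0, -8.5],
    [3.5, 0, -10],
    [7, 0, -11],
    [10, 0, -12],
    [11, 0, -12.5]
  ],
  "angular": [
    [0, 0, 0],
    [0, 0, 0],
    [0, 0, 0],
    [0, 0, 0],
    [0, -4, 0],
    [0, -10, 0],
    [0, -16, 0],
    [0, -22, 0]
  ],
  "fingers": [3, 3, 3, 3, 3, 3, 3, 3]
}}

```text
time: 16.92
position: [485.3, 448.8, 377.4]
ee_rot: [1.984, -1.518, 0.881]
force: [-0.0, 0.4, 0.5]
finger_gap: 29.6
```

Run:
```python
from h import *
st()
go((510,230,440),RM(265,0))
go((505,0,440),RM(220,0))
```

```text
t 16.9167 p [485.27 448.83 377.45] x [ 0.17 -0.65  0.74] y [-0.96 -0.26 -0.  ] z [ 0.2  -0.71 -0.67] F [-0.03  0.42  0.53] gap 29.649572605717555 q [-0.42  0.8  -0.86  1.66  0.94  1.81  1.85]
off cm [19.28  3.34 11.88] ang [ -8.68 -47.15  18.95] rows 7.200308050882115
off cm [34.15  9.87 28.18] ang [-27.32 -42.17  61.16] rows 11.054882872203892
```

Run:
```python
from ch2 import *
chain([((500,200,290),240,15),((505,20,280),205,0),((515,-200,280),178,0)],d=150)
print()
chain([((480,330,290),250,20),((505,20,280),190,0),((515,-200,280),178,0)],d=150)
from h import *
M=RM(240,15); go(np.array([500,200,290])-160*M[:,2],M)
```

```text
(500, 200, 290) 240 15 err 0.0 0.000 [ 0.14  0.54 -0.95  1.82  0.53  1.31  1.6 ]
(505, 20, 280) 205 0 err 0.0 0.000 [ 0.59  0.36 -0.88  2.    0.35  0.94  1.54]
(515, -200, 280) 178 0 err 0.0 0.000 [ 0.84  0.4  -0.71  1.9   0.32  0.96  1.52]

(480, 330, 290) 250 20 err 0.0 0.000 [-0.15  0.64 -0.95  1.69  0.58  1.46  1.52]
(505, 20, 280) 190 0 err 0.0 0.000 [ 0.52  0.34 -0.79  2.    0.3   0.92  1.33]
(515, -200, 280) 178 0 err 0.0 0.000 [ 0.82  0.39 -0.68  1.9   0.3   0.95  1.54]
off cm [19.42  2.15 11.37] ang [-24.08 -30.87  39.01] rows 7.718587327234441
```

Request:
{"api": "play_rows", "payload": {
  "offset": [
    [1.8, 0.2, 1],
    [4.2, 0.5, 2.5],
    [7, 0.8, 4],
    [9.7, 1, 5.7],
    [12.3, 1.3, 7.2],
    [15, 1.6, 8.7],
    [17.5, 1.9, 10.2],
    [19.4, 2.1, 11.4]
  ],
  "angular": [
    [-2.2, -2.8, 3.6],
    [-5.2, -6.7, 8.4],
    [-8.6, -11, 14],
    [-12, -15.5, 19.5],
    [-15.3, -19.6, 24.8],
    [-18.6, -23.8, 30],
    [-21.7, -27.8, 35],
    [-24, -30.9, 39]
  ],
  "fingers": [5, 5, 5, 5, 5, 5, 5, 5]
}}

```text
time: 17.58
position: [521.4, 234.4, 446.0]
ee_rot: [1.455, -2.521, 0.195]
force: [0.8, -0.5, -1.0]
finger_gap: 50.2
```

Run:
```python
from h import *
st()
go((505,20,440),RM(205,0))
go((515,-190,430),RM(178,0))
```

```text
t 17.5833 p [521.35 234.44 445.99] x [-0.48 -0.84  0.26] y [-0.87  0.5  -0.  ] z [-0.13 -0.23 -0.97] F [ 0.8  -0.54 -1.01] gap 50.152134587427916 q [ 0.13  0.55 -0.97  1.83  0.53  1.3   1.57]
off cm [18.57 -9.3   5.62] ang [ -4.75 -14.45  34.79] rows 5.302647961540432
off cm [ 35.39 -20.66  11.19] ang [ -8.26 -13.38  61.62] rows 10.186758502747901
```

Request:
{"api": "play_rows", "payload": {
  "offset": [
    [2.2, -1.3, 0.7],
    [5.5, -3.2, 1.7],
    [9.5, -5.5, 3],
    [13.5, -7.9, 4.3],
    [17.5, -10.2, 5.5],
    [21.5, -12.6, 6.8],
    [25, -14.6, 8],
    [28, -16.5, 9]
  ],
  "angular": [
    [-0.5, -0.9, 4],
    [-1.3, -2.1, 10],
    [-2.2, -3.6, 16.5],
    [-3.2, -5.1, 23.5],
    [-4.1, -6.6, 30.5],
    [-5, -8, 37],
    [-5.8, -9.5, 43.5],
    [-6.5, -10.6, 49]
  ],
  "fingers": [5, 5, 5, 5, 5, 5, 5, 5]
}}

```text
time: 18.25
position: [516.8, -82.2, 434.4]
ee_rot: [0.281, -3.082, 0.048]
force: [1.1, 0.2, -0.2]
finger_gap: 50.0
```

Run:
```python
from h import *
st()
go((520,-190,430),RM(175,0))
im,c=snap("wrist","w11"); 
for t in tubes("w11"): print(t)
im,c=snap("top","t4"); g=np.clip(im*1.7,0,255).astype(np.uint8); crop(g,"t4c",180,90,500,290,2.4)
```

```text
t 18.25 p [516.81 -82.19 434.36] x [-0.98 -0.18  0.05] y [-0.18  0.98 -0.03] z [-0.04 -0.04 -1.  ] F [ 1.14  0.21 -0.18] gap 49.987311441914876 q [ 0.66  0.4  -0.79  2.    0.39  0.94  1.42]
off cm [  1.61 -10.64   0.8 ] ang [-1.91 -2.57 15.43] rows 2.5886165937128855
(array([175.56,  97.8 ]), np.int32(236), array([ 447.07, -292.5 ,   10.  ]))
(array([266.26, 181.34]), np.int32(148), array([ 531.93, -165.89,   10.  ]))
(array([ 58.45, 334.29]), np.int32(1619), array([ 843.92, -463.46,   10.  ]))
(array([632.81, 337.3 ]), np.int32(336), array([667.61, 417.2 ,  10.  ]))
(array([125.46, 342.55]), np.int32(122), array([ 837.85, -355.55,   10.  ]))
(array([102.85, 360.47]), np.int32(176), array([ 881.96, -392.91,   10.  ]))
```

View pics/t4c.png

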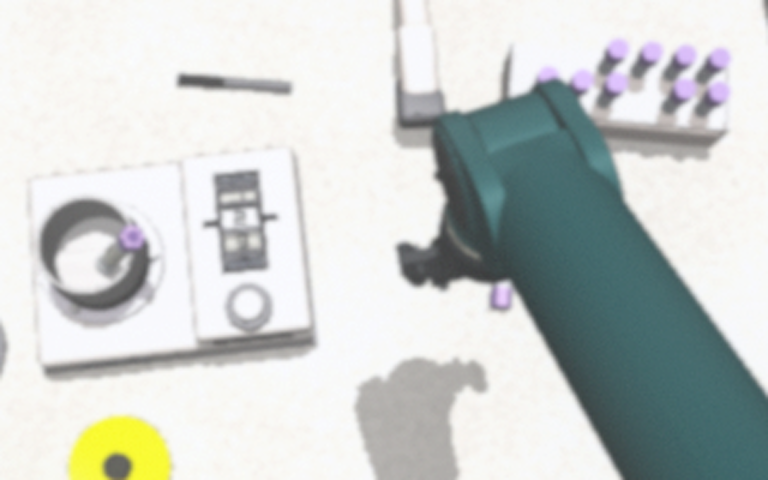

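Run:
```python
from h import *
go((552,-163,300),RM(174,0))
```

```text
off cm [-2.93 -7.49 13.4 ] ang [-2.18 -2.81 15.85] rows 3.7466572641362537
```

Request:
{"api": "play_rows", "payload": {
  "offset": [
    [-0.5, -1.3, 2],
    [-1.2, -3, 5],
    [-2, -5, 8.5],
    [-2.6, -6.6, 11.5],
    [-2.9, -7.5, 13],
    [-2.9, -7.5, 13.4],
    [-2.9, -7.5, 13.4],
    [-2.9, -7.5, 13.4]
  ],
  "angular": [
    [-0.4, -0.5, 3],
    [-0.9, -1.2, 6.5],
    [-1.5, -2, 11],
    [-2, -2.5, 14.5],
    [-2.2, -2.8, 15.9],
    [-2.2, -2.8, 15.9],
    [-2.2, -2.8, 15.9],
    [-2.2, -2.8, 15.9]
  ],
  "fingers": [5, 5, 5, 5, 5, 5, 5, 5]
}}

```text
time: 19.02
position: [552.2, -161.3, 301.3]
ee_rot: [0.16, 3.136, 0.001]
force: [0.5, -0.9, 0.6]
finger_gap: 49.6
```

Request:
{"api": "play_rows", "payload": {
  "offset": [
    [0, 0, 0],
    [0, 0, 0],
    [0, 0, 0],
    [0, 0, 0]
  ],
  "angular": [
    [0, 0, 0],
    [0, 0, 0],
    [0, 0, 0],
    [0, 0, 0]
  ],
  "fingers": [5, 5, 5, 5]
}}

```text
time: 19.35
position: [552.4, -160.8, 302.3]
ee_rot: [0.159, 3.135, 0.001]
force: [1.2, 0.4, -0.9]
finger_gap: 49.8
```

Run:
```python
from h import *
st()
im,c=snap("wrist","w12"); cv2.imwrite("pics/w12b.png",np.clip(im*1.7,0,255).astype(np.uint8))
for t in tubes("w12"): print(t)
```

```text
t 19.35 p [ 552.38 -160.8   302.27] x [-0.99  0.1  -0.  ] y [0.1  0.99 0.  ] z [ 0.  0. -1.] F [ 1.17  0.42 -0.86] gap 49.764055807355064 q [ 0.62  0.61 -0.59  2.01  0.53  0.68  1.17]
(array([149.78,  88.68]), np.int32(765), array([ 447.99, -288.5 ,   10.  ]))
(array([318.2 , 174.27]), np.int32(557), array([ 532.  , -160.93,   10.  ]))
```

View pics/w12b.png

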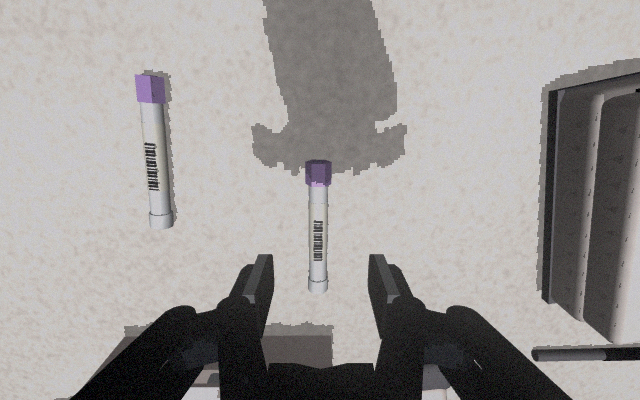

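Request:
{"api": "play_rows", "payload": {
  "offset": [
    [-0.1, -0.1, 2.5],
    [-0.3, -0.2, 6],
    [-0.5, -0.2, 9],
    [-0.5, -0.2, 11],
    [-0.5, -0.2, 11.8],
    [-0.5, -0.2, 11.9],
    [-0.5, -0.2, 11.9],
    [-0.5, -0.2, 11.9]
  ],
  "angular": [
    [0, 0, 0],
    [0, 0, 0],
    [0, 0, 0],
    [0, 0, 0],
    [0, 0, 0],
    [0, 0, 0],
    [0, 0, 0],
    [0, 0, 0]
  ],
  "fingers": [5, 5, 5, 5, 5, 5, 5, 5]
}}

```text
time: 20.07
position: [558.0, -163.5, 184.2]
ee_rot: [0.16, 3.133, 0.0]
force: [0.3, -0.2, -0.1]
finger_gap: 49.9
```

Run:
```python
from h import *
st()
im,c=snap("wrist","w13"); cv2.imwrite("pics/w13b.png",np.clip(im*1.7,0,255).astype(np.uint8))
```

```text
t 20.0667 p [ 557.96 -163.47  184.25] x [-0.99  0.1  -0.  ] y [0.1  0.99 0.  ] z [ 0. -0. -1.] F [ 0.28 -0.2  -0.11] gap 49.92539080927837 q [ 0.51  0.77 -0.43  2.04  0.69  0.47  1.03]
```

View pics/w13b.png

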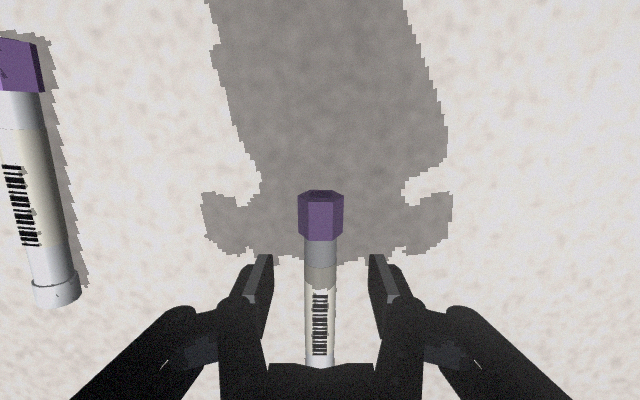

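Tube B lies between the fingers, with its cap at (321,215). Closing and lifting.

Request:
{"api": "play_rows", "payload": {
  "offset": [
    [0, 0, 0.1],
    [0, 0, 0.1],
    [0, 0, 0.1],
    [0, 0, 0.1],
    [0, 0, 0.1],
    [0, 0, 0.1],
    [0, 0, 0.1],
    [0, 0, 0.1]
  ],
  "angular": [
    [0, 0, 0],
    [0, 0, 0],
    [0, 0, 0],
    [0, 0, 0],
    [0, 0, 0],
    [0, 0, 0],
    [0, 0, 0],
    [0, 0, 0]
  ],
  "fingers": [4, 3, 2, 1, 1, 1, 1, 1],
  "grip_force": 30
}}

```text
time: 20.78
position: [558.3, -163.6, 184.4]
ee_rot: [0.16, 3.132, -0.001]
force: [-1.0, -0.7, 5.3]
finger_gap: 14.9
```

Request:
{"api": "play_rows", "payload": {
  "offset": [
    [0, 0, -1],
    [0, 0, -3],
    [0, 0, -6],
    [0, 0, -9],
    [0, 0, -12],
    [0, 0, -15],
    [0, 0, -18],
    [0, 0, -21]
  ],
  "angular": [
    [0, 0, 0],
    [0, 0, 0],
    [0, 0, 0],
    [0, 0, 0],
    [0, 0, 0],
    [0, 0, 0],
    [0, 0, 0],
    [0, 0, 0]
  ],
  "fingers": [1, 1, 1, 1, 1, 1, 1, 1]
}}

```text
time: 21.45
position: [556.4, -163.2, 396.4]
ee_rot: [0.159, 3.132, -0.001]
force: [1.1, 0.2, -0.6]
finger_gap: 14.7
```

Run:
```python
from h import *
st()
im,c=snap("wrist","w14"); cv2.imwrite("pics/w14b.png",np.clip(im*1.7,0,255).astype(np.uint8))
go((520,60,430),RM(235))
M=RM(262,17); go(np.array([540,160,285])-160*M[:,2],M)
```

```text
t 21.45 p [ 556.44 -163.25  396.41] x [-0.99  0.1  -0.01] y [ 0.1   0.99 -0.  ] z [ 0.01 -0.   -1.  ] F [ 1.06  0.22 -0.57] gap 14.660967772138072 q [ 0.7   0.5  -0.68  1.93  0.41  0.85  1.27]
off cm [ 6.07 21.77 -2.91] ang [ -0.59   0.75 -60.83] rows 8.496639352077295
off cm [ 4.91 36.59 -3.73] ang [ 12.25  14.14 -87.27] rows 12.465244903230081
```

View pics/w14b.png

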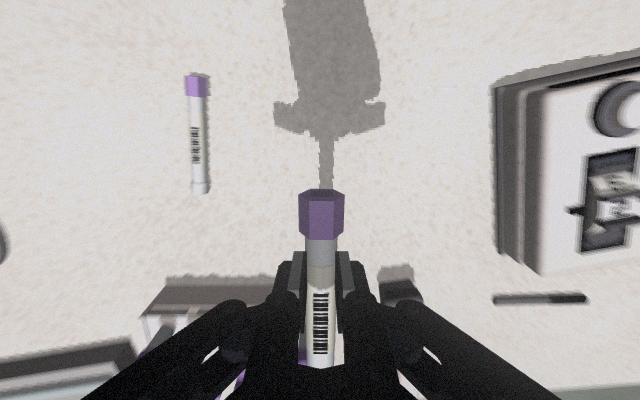

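Request:
{"api": "play_rows", "payload": {
  "offset": [
    [0.5, 1.8, -0.5],
    [1.2, 4.5, -1],
    [2, 7.5, -1.5],
    [2.8, 10.3, -2],
    [3.7, 13.3, -2.4],
    [4.5, 16.2, -2.7],
    [5.3, 19.2, -2.9],
    [6.1, 21.8, -2.9]
  ],
  "angular": [
    [0, 0, -5],
    [0, 0, -12],
    [0, 0, -19],
    [0, 0.3, -26],
    [0, 0.5, -33],
    [-0.3, 0.6, -40],
    [-0.5, 0.7, -47],
    [-0.6, 0.7, -54]
  ],
  "fingers": [1, 1, 1, 1, 1, 1, 1, 1]
}}

```text
time: 22.17
position: [518.9, 62.3, 430.9]
ee_rot: [-1.291, 2.861, 0.001]
force: [0.1, 0.6, 0.3]
finger_gap: 15.0
```

Run:
```python
from h import *
st()
M=RM(285,35); go(np.array([558,240,295])-160*M[:,2],M)
from ch2 import chain
chain([((558,240,295),285,35),((566,225,270),285,70)])
```

```text
t 22.1667 p [518.93  62.34 430.88] x [-0.66 -0.75 -0.  ] y [-0.75  0.66 -0.  ] z [ 0.  0. -1.] F [0.07 0.59 0.26] gap 14.984853790114611 q [ 0.54  0.46 -1.    2.01  0.49  0.93  1.71]
off cm [-20.98  16.47   0.52] ang [ 17.11  32.21 -54.64] rows 9.175245355299696
(558, 240, 295) 285 35 err 0.0 0.000 [-0.16  0.68 -0.92  1.77  0.95  1.55  1.99]
(566, 225, 270) 285 70 err 0.0 0.000 [-0.46  0.87 -0.65  1.76  1.15  1.93  1.81]
```

Request:
{"api": "play_rows", "payload": {
  "offset": [
    [-2, 1.5, 0],
    [-4.7, 3.7, 0],
    [-7.5, 6, 0.1],
    [-10.3, 8, 0.2],
    [-13, 10.2, 0.3],
    [-15.8, 12.4, 0.4],
    [-18.5, 14.5, 0.5],
    [-21, 16.5, 0.5]
  ],
  "angular": [
    [1.5, 2.8, -4.7],
    [3.6, 6.6, -11.2],
    [5.6, 10.6, -18],
    [7.8, 14.6, -24.8],
    [9.9, 18.6, -31.5],
    [12, 22.5, -38.2],
    [14, 26.5, -45],
    [16, 30.3, -51.5]
  ],
  "fingers": [1, 1, 1, 1, 1, 1, 1, 1]
}}

```text
time: 22.83
position: [533.8, 330.9, 426.4]
ee_rot: [2.059, -1.839, 0.589]
force: [0.6, 0.5, 0.1]
finger_gap: 14.7
```

Run:
```python
from h import *
st()
P,M=cup(19,34,268,285,70,173); go(P,M)
```

```text
t 22.8333 p [533.78 330.91 426.41] x [ 0.09 -0.86  0.5 ] y [-0.99 -0.12 -0.04] z [ 0.09 -0.49 -0.86] F [0.65 0.5  0.08] gap 14.703839533638439 q [-0.11  0.67 -0.94  1.74  0.85  1.53  1.91]
off cm [-9.17 -1.12  6.21] ang [ 4.87 39.69 -6.87] rows 5.666310047564413
```

Run:
```python
from h import *
im,c=load("t4"); p=plane(c,180+131/2.4,90+236/2.4,190); print("T1 cap",p)
f=plane(c,180+108/2.4,90+265/2.4,80); print("T1 foot~",f)
h=np.radians(285);H=np.array([np.cos(h),np.sin(h)]);L=np.array([-H[1],H[0]])
for q in (p,f): print("u,w",(q[:2]-C0)@L,(q[:2]-C0)@H)
crop(np.clip(im*1.9,0,255).astype(np.uint8),"t4z",185,160,260,230,8)
```

```text
T1 cap [556.74 202.01 190.  ]
T1 foot~ [550.78 240.64  80.  ]
u,w -13.541131039865885 47.61031791601116
u,w -9.304881753351337 8.75013242320903
```

View pics/t4z.png

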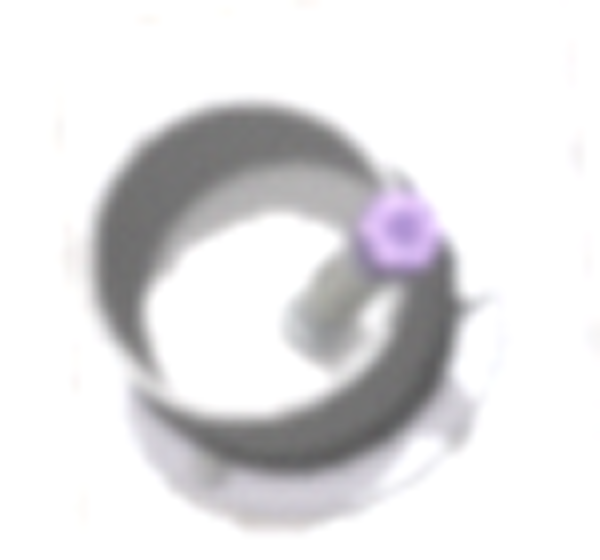

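Request:
{"api": "play_rows", "payload": {
  "offset": [
    [-1, -0.1, 0.7],
    [-2.3, -0.3, 1.6],
    [-3.8, -0.5, 2.6],
    [-5.3, -0.7, 3.6],
    [-6.8, -0.9, 4.6],
    [-8, -1.1, 5.5],
    [-9.2, -1.2, 6.2],
    [-9.2, -1.2, 6.2]
  ],
  "angular": [
    [0.6, 4.6, -0.8],
    [1.3, 10.3, -1.8],
    [2.1, 17, -3],
    [2.9, 23.5, -4.1],
    [3.6, 29.5, -5.1],
    [4.3, 35, -6],
    [4.9, 39.7, -6.9],
    [4.9, 39.7, -6.9]
  ],
  "fingers": [1, 1, 1, 1, 1, 1, 1, 1]
}}

```text
time: 23.5
position: [542.1, 382.2, 323.7]
ee_rot: [1.687, -1.283, 1.178]
force: [0.1, 0.4, -1.8]
finger_gap: 15.1
```

Request:
{"api": "play_rows", "payload": {
  "offset": [
    [0, 0, 0],
    [0, 0, 0],
    [0, 0, 0]
  ],
  "angular": [
    [0, 0, 0],
    [0, 0, 0],
    [0, 0, 0]
  ],
  "fingers": [1, 1, 1]
}}

```text
time: 23.75
position: [542.3, 381.8, 324.9]
ee_rot: [1.687, -1.286, 1.177]
force: [0.0, 1.1, 0.1]
finger_gap: 14.8
```

Run:
```python
from h import *
st()
P,M=cup(21,33,268,285,70,173); go(P,M)
P,M=cup(21,33,171,285,70,173); go(P,M)
im,c=snap("scene","s6"); g=np.clip(im*1.7,0,255).astype(np.uint8); crop(g,"s6c",320,130,480,320,4)
```

```text
t 23.75 p [542.32 381.78 324.85] x [ 0.09 -0.33  0.94] y [-0.97 -0.26  0.  ] z [ 0.24 -0.91 -0.34] F [0.04 1.1  0.13] gap 14.83262611235819 q [-0.43  0.87 -0.67  1.7   1.12  1.98  1.9 ]
off cm [ 0.23 -0.19 -0.06] ang [-0.07 -0.02  0.3 ] rows 0.0726717067024762
off cm [-8.89 -0.24  3.25] ang [-0.07 -0.02  0.3 ] rows 2.271033362586798
```

View pics/s6c.png

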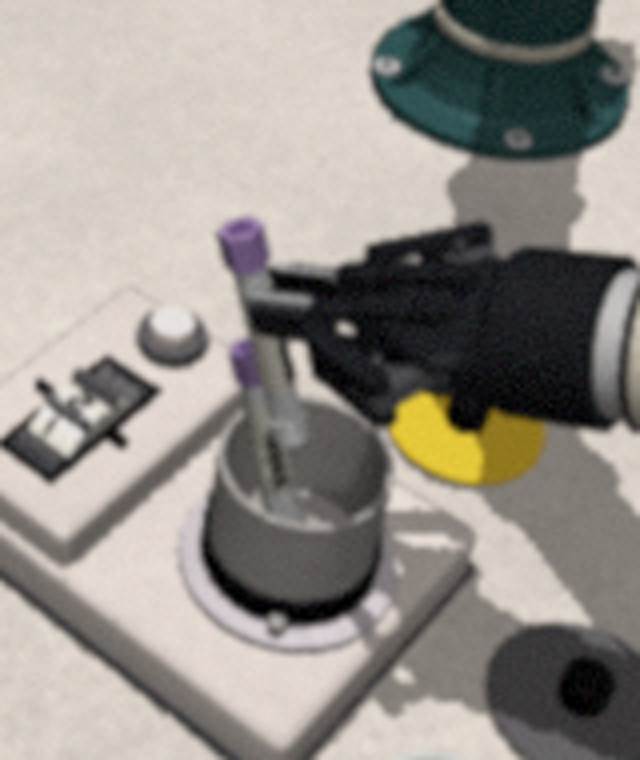

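Request:
{"api": "play_rows", "payload": {
  "offset": [
    [-0.8, 0, 0.3],
    [-2, 0, 0.7],
    [-3.3, -0.1, 1.2],
    [-4.6, -0.1, 1.7],
    [-5.9, -0.2, 2.2],
    [-7.1, -0.2, 2.6],
    [-8.2, -0.2, 3],
    [-8.9, -0.2, 3.2]
  ],
  "angular": [
    [0, 0, 0],
    [0, 0, 0],
    [0, 0, 0],
    [0, 0, 0],
    [0, 0, 0.3],
    [0, 0, 0.3],
    [0, 0, 0.3],
    [0, 0, 0.3]
  ],
  "fingers": [1, 1, 1, 1, 1, 1, 1, 1]
}}

```text
time: 24.47
position: [543.7, 382.1, 228.0]
ee_rot: [1.684, -1.29, 1.18]
force: [-0.5, 0.5, -0.8]
finger_gap: 14.8
```

Run:
```python
from h import *
st()
im,c=snap("scene","s7"); g=np.clip(im*1.7,0,255).astype(np.uint8); crop(g,"s7c",320,130,480,320,4)
```

```text
t 24.4667 p [543.73 382.06 227.96] x [ 0.09 -0.33  0.94] y [-0.97 -0.26  0.  ] z [ 0.24 -0.91 -0.34] F [-0.52  0.46 -0.82] gap 14.819584885397605 q [-0.45  1.   -0.63  1.71  1.15  1.92  1.79]
```

View pics/s7c.png

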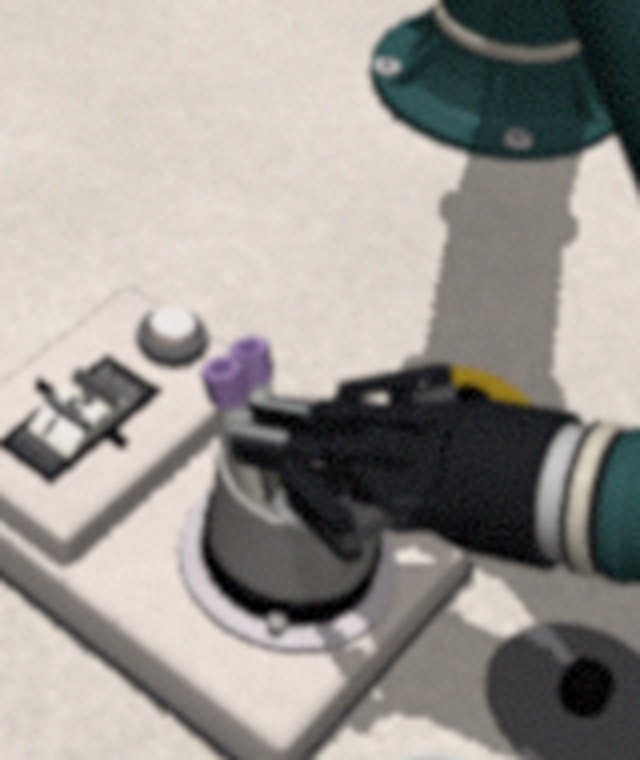

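Tube B sits in the cup beside the first, no contact force. Releasing.

Request:
{"api": "play_rows", "payload": {
  "offset": [
    [0, 0, 0],
    [0, 0, 0],
    [0, 0, 0],
    [0, 0, 0],
    [0, 0, 0],
    [0, 0, 0],
    [0, 0, 0]
  ],
  "angular": [
    [0, 0, 0],
    [0, 0, 0],
    [0, 0, 0],
    [0, 0, 0],
    [0, 0, 0],
    [0, 0, 0],
    [0, 0, 0]
  ],
  "fingers": [1.8, 2.2, 2.5, 2.7, 2.7, 2.7, 2.7]
}}

```text
time: 25.1
position: [543.6, 382.1, 227.6]
ee_rot: [1.685, -1.289, 1.179]
force: [0.2, -0.2, 0.1]
finger_gap: 27.1
```

Request:
{"api": "play_rows", "payload": {
  "offset": [
    [0, 0, -1.5],
    [0, 0, -4],
    [0, 0, -6.5],
    [1, 0, -8.5],
    [3.5, 0, -10],
    [7, 0, -11],
    [10, 0, -12],
    [11, 0, -12.5]
  ],
  "angular": [
    [0, 0, 0],
    [0, 0, 0],
    [0, 0, 0],
    [0, 0, 0],
    [0, -4, 0],
    [0, -10, 0],
    [0, -16, 0],
    [0, -22, 0]
  ],
  "fingers": [2.7, 2.7, 2.7, 2.7, 3, 3, 3, 3]
}}

```text
time: 25.77
position: [522.3, 461.6, 380.5]
ee_rot: [1.983, -1.521, 0.88]
force: [0.2, -0.4, -0.4]
finger_gap: 29.9
```

Run:
```python
from h import *
st()
im,c=snap("scene","s8"); g=np.clip(im*1.7,0,255).astype(np.uint8); crop(g,"s8c",320,130,480,320,4)
M=RM(240,15); go(np.array([500,200,290])-160*M[:,2],M)
```

```text
t 25.7667 p [522.27 461.6  380.52] x [ 0.17 -0.65  0.74] y [-0.97 -0.26 -0.01] z [ 0.2  -0.71 -0.67] F [ 0.21 -0.39 -0.43] gap 29.891927088263675 q [-0.43  0.82 -0.82  1.58  0.97  1.82  1.92]
off cm [19.34  6.02 11.68] ang [-23.94 -30.42  38.8 ] rows 7.655056372464728
```

View pics/s8c.png

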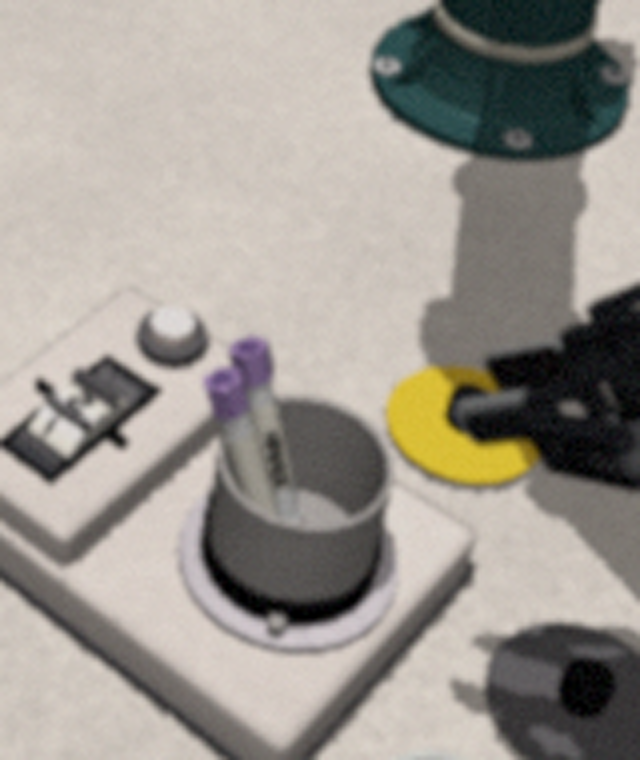

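Request:
{"api": "play_rows", "payload": {
  "offset": [
    [1.8, 0.5, 1],
    [4.2, 1.3, 2.5],
    [7, 2.2, 4],
    [9.7, 3, 5.8],
    [12.3, 3.8, 7.4],
    [15, 4.6, 9],
    [17.5, 5.4, 10.5],
    [19.3, 6, 11.7]
  ],
  "angular": [
    [-2.2, -2.8, 3.6],
    [-5.2, -6.6, 8.4],
    [-8.6, -11, 14],
    [-12, -15.2, 19.4],
    [-15.2, -19.3, 24.6],
    [-18.5, -23.5, 30],
    [-21.6, -27.4, 35],
    [-24, -30.4, 39]
  ],
  "fingers": [5, 5, 5, 5, 5, 5, 5, 5]
}}

```text
time: 26.48
position: [520.8, 233.8, 444.5]
ee_rot: [1.444, -2.524, 0.193]
force: [0.2, -0.1, -0.9]
finger_gap: 50.0
```

Run:
```python
from h import *
st()
go((510,-100,430),RM(190,0))
im,c=snap("top","t5"); g=np.clip(im*1.7,0,255).astype(np.uint8); crop(g,"t5c",180,90,500,290,2.4)
```

```text
t 26.4833 p [520.83 233.77 444.49] x [-0.49 -0.83  0.26] y [-0.86  0.51 -0.  ] z [-0.13 -0.23 -0.97] F [ 0.21 -0.15 -0.85] gap 50.03579691739039 q [ 0.12  0.55 -0.94  1.84  0.52  1.28  1.58]
off cm [ 27.93 -15.97   9.06] ang [ -6.61 -14.09  49.26] rows 8.015864783440495
```

View pics/t5c.png

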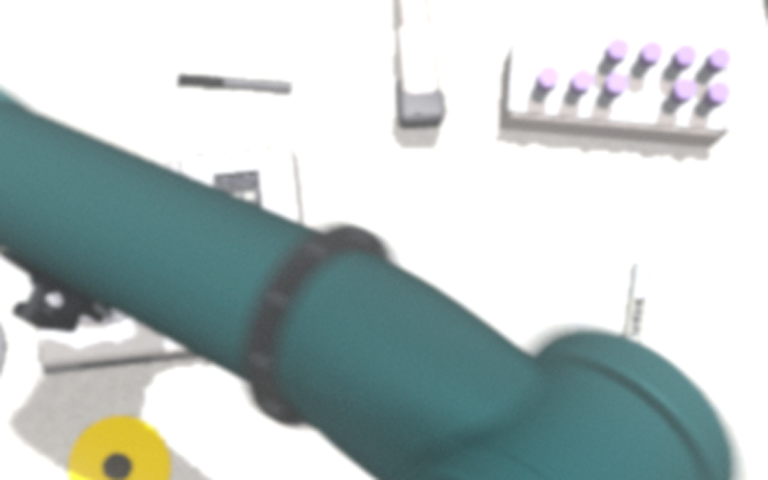

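Request:
{"api": "play_rows", "payload": {
  "offset": [
    [2.2, -1.2, 0.7],
    [5.5, -3.1, 1.8],
    [9.5, -5.4, 3],
    [13.3, -7.6, 4.3],
    [17.2, -9.8, 5.6],
    [21, -12, 6.8],
    [25, -14.3, 8.1],
    [28, -16, 9]
  ],
  "angular": [
    [-0.5, -1, 3.8],
    [-1.3, -2.7, 9.5],
    [-2.2, -4.7, 16.5],
    [-3.1, -6.7, 23.3],
    [-4, -8.6, 30],
    [-5, -10.5, 37],
    [-5.8, -12.4, 43.5],
    [-6.6, -14, 49]
  ],
  "fingers": [5, 5, 5, 5, 5, 5, 5, 5]
}}

```text
time: 27.2
position: [507.8, -87.9, 432.5]
ee_rot: [0.259, -3.129, 0.007]
force: [0.3, 0.5, -0.4]
finger_gap: 50.1
```

Run:
```python
from h import *
st()
go((475,-280,380),RM(169,0))
```

```text
t 27.2 p [507.81 -87.86 432.54] x [-0.99 -0.16  0.  ] y [-0.16  0.99 -0.  ] z [-0. -0. -1.] F [ 0.33  0.47 -0.36] gap 50.09209251872483 q [ 0.68  0.38 -0.76  2.02  0.35  0.87  1.46]
off cm [  6.38 -18.39   5.35] ang [-0.28 -0.07 20.45] rows 4.841134070082321
```

Request:
{"api": "play_rows", "payload": {
  "offset": [
    [0.8, -2.3, 0.7],
    [1.9, -5.5, 1.6],
    [3.2, -9.2, 2.7],
    [4.5, -13, 3.8],
    [5.6, -16.3, 4.8],
    [6.4, -18.4, 5.4],
    [6.4, -18.4, 5.4],
    [6.4, -18.4, 5.4]
  ],
  "angular": [
    [0, 0, 2.5],
    [0, 0, 6],
    [0, 0, 10.3],
    [0, 0, 14.5],
    [0, 0, 18],
    [0, 0, 20.5],
    [0, 0, 20.5],
    [0, 0, 20.5]
  ],
  "fingers": [5, 5, 5, 5, 5, 5, 5, 5]
}}

```text
time: 27.87
position: [474.5, -280.7, 378.9]
ee_rot: [-0.304, -3.124, 0.007]
force: [0.3, 0.5, -0.2]
finger_gap: 50.3
```

Request:
{"api": "play_rows", "payload": {
  "offset": [
    [0, 0, 0],
    [0, 0, 0],
    [0, 0, 0]
  ],
  "angular": [
    [0, 0, 0],
    [0, 0, 0],
    [0, 0, 0]
  ],
  "fingers": [5, 5, 5]
}}

```text
time: 28.12
position: [475.2, -278.7, 379.4]
ee_rot: [-0.298, -3.125, 0.006]
force: [0.4, -0.4, 1.0]
finger_gap: 50.3
```

Run:
```python
from h import *
st()
im,c=snap("wrist","w15"); cv2.imwrite("pics/w15b.png",np.clip(im*1.7,0,255).astype(np.uint8))
for t in tubes("w15"): print(t)
```

```text
t 28.1167 p [ 475.22 -278.71  379.36] x [-0.98  0.19  0.  ] y [ 0.19  0.98 -0.  ] z [-0. -0. -1.] F [ 0.36 -0.39  0.97] gap 50.30044952861553 q [ 0.89  0.46 -0.6   2.01  0.37  0.78  1.46]
(array([308.53, 156.22]), np.int32(358), array([ 448.66, -288.92,   10.  ]))
```

View pics/w15b.png

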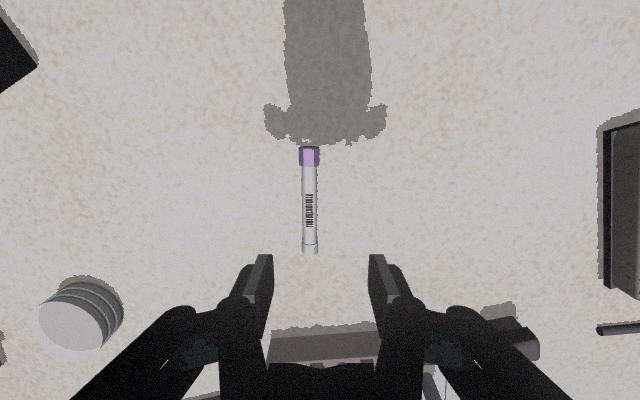

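Run:
```python
from h import *
im,c=load("w15"); print(plane(c,309,147.5,10),plane(c,310.3,253,10))
go((473,-293,260),RM(169,0)); go((473,-293,184),RM(169,0))
```

```text
[ 439.24 -286.44   10.  ] [ 568.09 -311.35   10.  ]
off cm [-0.08 -1.37 11.94] ang [-0.24 -0.12  0.07] rows 2.8817941813004957
off cm [-0.1  -1.33 19.54] ang [-0.24 -0.12  0.07] rows 4.696526910504698
```

Request:
{"api": "play_rows", "payload": {
  "offset": [
    [0, -0.4, 2],
    [-0.1, -0.9, 5.5],
    [-0.1, -1.4, 9.5],
    [-0.1, -1.4, 13.5],
    [-0.1, -1.4, 17],
    [-0.1, -1.4, 19],
    [-0.1, -1.4, 19.5],
    [-0.1, -1.4, 19.5]
  ],
  "angular": [
    [0, 0, 0],
    [0, 0, 0],
    [-0.2, 0, 0],
    [-0.2, 0, 0],
    [-0.2, 0, 0],
    [-0.2, 0, 0],
    [-0.2, 0, 0],
    [-0.2, 0, 0]
  ],
  "fingers": [5, 5, 5, 5, 5, 5, 5, 5]
}}

```text
time: 28.83
position: [473.0, -292.7, 183.4]
ee_rot: [-0.296, -3.123, -0.001]
force: [0.0, 0.8, 0.4]
finger_gap: 50.4
```

Request:
{"api": "play_rows", "payload": {
  "offset": [
    [0, 0, 0],
    [0, 0, 0]
  ],
  "angular": [
    [0, 0, 0],
    [0, 0, 0]
  ],
  "fingers": [5, 5]
}}

```text
time: 29.0
position: [474.0, -292.5, 184.9]
ee_rot: [-0.295, -3.126, 0.0]
force: [0.2, 0.6, 0.6]
finger_gap: 50.2
```

Run:
```python
from h import *
st()
im,c=snap("wrist","w16"); cv2.imwrite("pics/w16b.png",np.clip(im*1.7,0,255).astype(np.uint8))
```

```text
t 29.0 p [ 474.04 -292.49  184.93] x [-0.98  0.19  0.  ] y [ 0.19  0.98 -0.  ] z [-0.  0. -1.] F [0.18 0.65 0.57] gap 50.24817504728741 q [ 0.73  0.75 -0.35  2.09  0.64  0.41  1.24]
```

View pics/w16b.png

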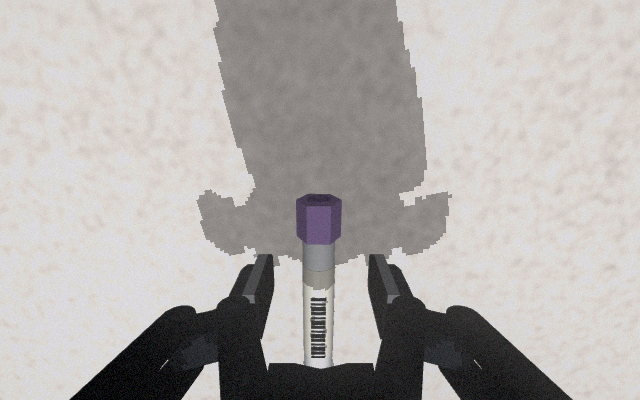

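Tube A is between the fingers, its cap at (319,218). Closing and lifting.

Request:
{"api": "play_rows", "payload": {
  "offset": [
    [0, 0, 0.1],
    [0, 0, 0.1],
    [0, 0, 0.1],
    [0, 0, 0.1],
    [0, 0, 0.1],
    [0, 0, 0.1],
    [0, 0, 0.1],
    [0, 0, 0.1]
  ],
  "angular": [
    [0, 0, 0],
    [0, 0, 0],
    [0, 0, 0],
    [0, 0, 0],
    [0, 0, 0],
    [0, 0, 0],
    [0, 0, 0],
    [0, 0, 0]
  ],
  "fingers": [4, 3, 2, 1, 1, 1, 1, 1],
  "grip_force": 30
}}

```text
time: 29.72
position: [474.2, -292.9, 185.0]
ee_rot: [-0.297, -3.127, 0.002]
force: [-1.7, 1.4, 6.7]
finger_gap: 14.4
```

Request:
{"api": "play_rows", "payload": {
  "offset": [
    [0, 0, -1],
    [0, 0, -3],
    [0, 0, -6],
    [0, 0, -9],
    [0, 0, -12],
    [0, 0, -15],
    [0, 0, -18],
    [0, 0, -22]
  ],
  "angular": [
    [0, 0, 0],
    [0, 0, 0],
    [0, 0, 0],
    [0, 0, 0],
    [0, 0, 0],
    [0, 0, 0],
    [0, 0, 0],
    [0, 0, 0]
  ],
  "fingers": [1, 1, 1, 1, 1, 1, 1, 1]
}}

```text
time: 30.38
position: [472.9, -292.3, 405.5]
ee_rot: [-0.296, -3.124, -0.001]
force: [0.4, -1.0, 0.1]
finger_gap: 14.4
```

Run:
```python
from h import *
st()
im,c=snap("wrist","w17"); cv2.imwrite("pics/w17b.png",np.clip(im*1.7,0,255).astype(np.uint8))
go((515,-100,430),RM(200))
go((520,60,430),RM(230))
```

```text
t 30.3833 p [ 472.87 -292.3   405.53] x [-0.98  0.19  0.  ] y [ 0.19  0.98 -0.  ] z [-0.  0. -1.] F [ 0.37 -1.    0.1 ] gap 14.445467167710577 q [ 0.94  0.44 -0.63  1.97  0.35  0.84  1.51]
off cm [-0.22 19.64 -1.7 ] ang [ -0.45   0.48 -30.81] rows 4.727151666552724
off cm [ 2.29 35.45 -1.81] ang [ -0.58   0.36 -60.81] rows 8.529248225715273
```

View pics/w17b.png

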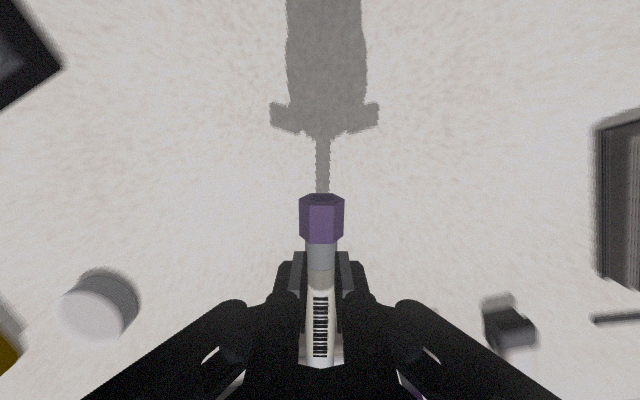

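Request:
{"api": "play_rows", "payload": {
  "offset": [
    [0.1, 2.5, -0.3],
    [0.2, 6, -0.6],
    [0.5, 10, -1],
    [0.8, 14, -1.3],
    [1.1, 18, -1.5],
    [1.4, 22, -1.7],
    [1.7, 26, -1.8],
    [2, 30, -1.8]
  ],
  "angular": [
    [0, 0, -4.3],
    [0, 0, -10.5],
    [0, 0, -17.3],
    [0, 0, -24.2],
    [0, 0, -31],
    [0, 0, -38],
    [0, 0, -45],
    [-0.5, 0.3, -52]
  ],
  "fingers": [1, 1, 1, 1, 1, 1, 1, 1]
}}

```text
time: 31.1
position: [512.0, 7.9, 431.0]
ee_rot: [-1.113, 2.936, -0.004]
force: [-0.1, -0.7, -0.3]
finger_gap: 14.7
```

Run:
```python
from h import *
st()
go((522,80,432),RM(238))
M=RM(285,35); go(np.array([558,240,300])-160*M[:,2],M)
from ch2 import chain
chain([((530,130,280),250,15),((558,240,295),285,35),((566,225,270),285,70)])
```

```text
t 31.1 p [511.98   7.9  430.99] x [-0.75 -0.66 -0.  ] y [-0.66  0.75 -0.  ] z [ 0. -0. -1.] F [-0.08 -0.66 -0.26] gap 14.703409498461207 q [ 0.61  0.42 -0.93  2.03  0.44  0.9   1.73]
off cm [-5.53  4.73 -0.11] ang [ -0.17   0.04 -16.47] rows 2.299746859714046
off cm [-22.93  22.53  -0.05] ang [ 19.18  31.27 -61.45] rows 9.995294001381158
(530, 130, 280) 250 15 err 0.0 0.000 [ 0.22  0.56 -0.94  1.87  0.62  1.24  1.8 ]
(558, 240, 295) 285 35 err 0.0 0.000 [-0.17  0.67 -0.91  1.77  0.94  1.54  1.99]
(566, 225, 270) 285 70 err 0.0 0.000 [-0.47  0.87 -0.63  1.76  1.14  1.92  1.81]
```

Request:
{"api": "play_rows", "payload": {
  "offset": [
    [-2, 2, 0],
    [-4.5, 4.5, 0],
    [-7.3, 7.2, 0],
    [-10.2, 10, 0],
    [-13.2, 13, 0],
    [-16.2, 16, 0],
    [-19, 18.8, 0],
    [-21.5, 21.2, 0]
  ],
  "angular": [
    [1.7, 2.7, -5.3],
    [3.7, 6.1, -12],
    [5.5, 9, -17.8],
    [7.5, 12.3, -24],
    [9.5, 15.5, -30.5],
    [11.5, 18.7, -36.8],
    [13.5, 22, -43.2],
    [15.3, 25, -49.2]
  ],
  "fingers": [1, 1, 1, 1, 1, 1, 1, 1]
}}

```text
time: 31.77
position: [531.6, 312.1, 431.1]
ee_rot: [1.995, -1.951, 0.556]
force: [-0.2, -0.1, -0.7]
finger_gap: 14.5
```

Run:
```python
from h import *
st()
P,M=cup(1,10,272,285,70,175); go(P,M)
im,c=load("t5")
```

```text
t 31.7667 p [531.63 312.09 431.05] x [ 0.01 -0.88  0.47] y [-1.   -0.04 -0.06] z [ 0.07 -0.47 -0.88] F [-0.21 -0.1  -0.73] gap 14.461028399562792 q [-0.09  0.64 -0.93  1.77  0.81  1.48  1.87]
off cm [-12.5    1.55   4.51] ang [  7.75  41.47 -11.16] rows 6.094955857542886
```

Run:
```python
from h import *
P,M=cup(4,14,270,285,70,175); go(P,M)
```

```text
off cm [-12.32   1.18   4.86] ang [  7.75  41.47 -11.16] rows 6.094955857542886
```

Request:
{"api": "play_rows", "payload": {
  "offset": [
    [-1.3, 0.1, 0.5],
    [-3.1, 0.3, 1.2],
    [-5.1, 0.5, 2],
    [-7.1, 0.7, 2.8],
    [-9.1, 0.9, 3.6],
    [-10.9, 1.1, 4.3],
    [-12.3, 1.2, 4.9],
    [-12.3, 1.2, 4.9]
  ],
  "angular": [
    [0.8, 4.4, -1.2],
    [1.9, 10.4, -2.8],
    [3.2, 17.2, -4.6],
    [4.5, 24, -6.4],
    [5.7, 30.5, -8.2],
    [6.9, 36.8, -9.9],
    [7.8, 41.5, -11.2],
    [7.8, 41.5, -11.2]
  ],
  "fingers": [1, 1, 1, 1, 1, 1, 1, 1]
}}

```text
time: 32.43
position: [520.3, 399.6, 326.1]
ee_rot: [1.688, -1.282, 1.179]
force: [-0.8, -0.6, -1.2]
finger_gap: 14.1
```

Request:
{"api": "play_rows", "payload": {
  "offset": [
    [0, 0, 0],
    [0, 0, 0],
    [0, 0, 0]
  ],
  "angular": [
    [0, 0, 0],
    [0, 0, 0],
    [0, 0, 0]
  ],
  "fingers": [1, 1, 1]
}}

```text
time: 32.68
position: [520.8, 398.8, 327.3]
ee_rot: [1.688, -1.285, 1.178]
force: [0.6, -0.1, 0.1]
finger_gap: 14.7
```

Run:
```python
from h import *
st()
P,M=cup(4,14,168,285,70,175); go(P,M)
im,c=snap("scene","s9"); g=np.clip(im*1.7,0,255).astype(np.uint8); crop(g,"s9c",320,130,480,320,4)
```

```text
t 32.6833 p [520.82 398.77 327.34] x [ 0.09 -0.33  0.94] y [-0.96 -0.26  0.  ] z [ 0.25 -0.91 -0.34] F [ 0.58 -0.08  0.13] gap 14.656000331071693 q [-0.47  0.86 -0.67  1.71  1.08  1.99  1.88]
off cm [-9.3  -0.17  3.52] ang [-0.14 -0.02  0.32] rows 2.3861037394526012
```

View pics/s9c.png

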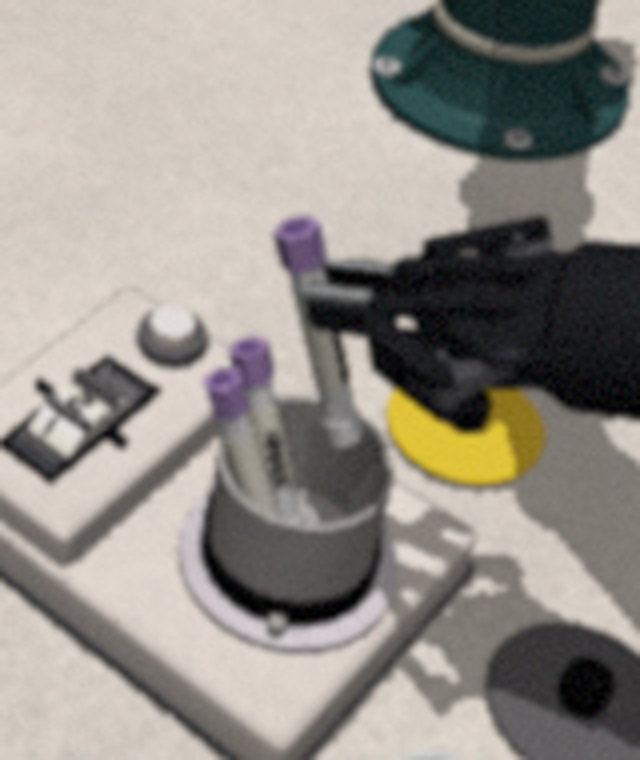

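Request:
{"api": "play_rows", "payload": {
  "offset": [
    [-0.8, 0, 0.3],
    [-2, 0, 0.7],
    [-3.4, -0.1, 1.3],
    [-4.8, -0.1, 1.8],
    [-6.2, -0.2, 2.3],
    [-7.5, -0.2, 2.8],
    [-8.7, -0.2, 3.3],
    [-9.3, -0.2, 3.5]
  ],
  "angular": [
    [0, 0, 0],
    [0, 0, 0],
    [0, 0, 0],
    [0, 0, 0],
    [0, 0, 0.3],
    [0, 0, 0.3],
    [0, 0, 0.3],
    [0, 0, 0.3]
  ],
  "fingers": [1, 1, 1, 1, 1, 1, 1, 1]
}}

```text
time: 33.4
position: [522.6, 397.4, 225.2]
ee_rot: [1.685, -1.288, 1.18]
force: [-0.2, -0.6, -0.3]
finger_gap: 14.6
```

Run:
```python
from h import *
st()
im,c=snap("scene","s10"); g=np.clip(im*1.7,0,255).astype(np.uint8); crop(g,"s10c",320,130,480,320,4)
```

```text
t 33.4 p [522.6  397.36 225.19] x [ 0.09 -0.33  0.94] y [-0.97 -0.26  0.  ] z [ 0.24 -0.91 -0.34] F [-0.18 -0.64 -0.28] gap 14.641077779253997 q [-0.49  1.   -0.63  1.72  1.11  1.92  1.76]
```

View pics/s10c.png

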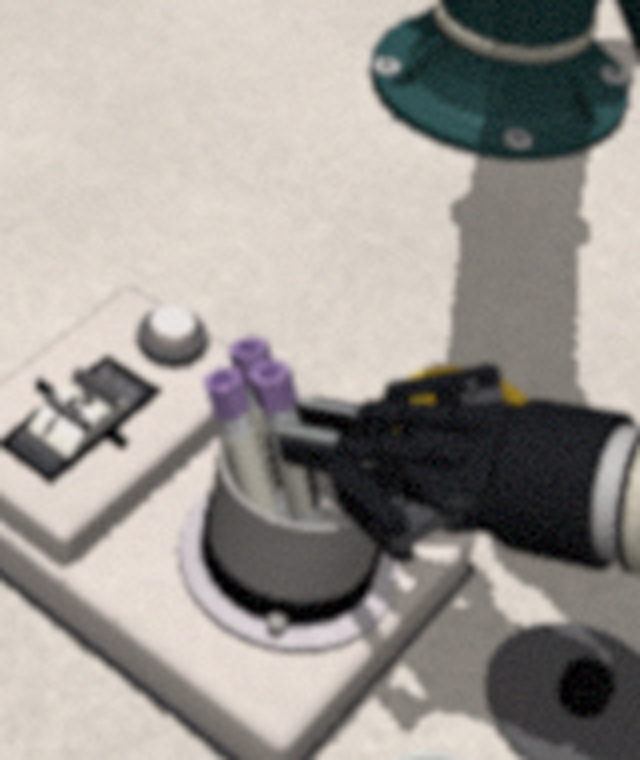

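The third tube is in the cup, held behind the other two. Releasing.

Request:
{"api": "play_rows", "payload": {
  "offset": [
    [0, 0, 0],
    [0, 0, 0],
    [0, 0, 0],
    [0, 0, 0],
    [0, 0, 0],
    [0, 0, 0],
    [0, 0, 0]
  ],
  "angular": [
    [0, 0, 0],
    [0, 0, 0],
    [0, 0, 0],
    [0, 0, 0],
    [0, 0, 0],
    [0, 0, 0],
    [0, 0, 0]
  ],
  "fingers": [1.8, 2.2, 2.6, 2.8, 2.8, 2.8, 2.8]
}}

```text
time: 34.03
position: [522.6, 397.4, 225.3]
ee_rot: [1.685, -1.288, 1.18]
force: [0.3, 0.5, -0.4]
finger_gap: 28.1
```

Request:
{"api": "play_rows", "payload": {
  "offset": [
    [0, 0, -1.5],
    [0, 0, -4],
    [0, 0, -6.5],
    [1, 0, -8.5],
    [3.5, 0, -10],
    [7, 0, -11],
    [10, 0, -12],
    [11, 0, -12.5]
  ],
  "angular": [
    [0, 0, 0],
    [0, 0, 0],
    [0, 0, 0],
    [0, 0, 0],
    [0, -4, 0],
    [0, -10, 0],
    [0, -16, 0],
    [0, -22, 0]
  ],
  "fingers": [2.8, 2.8, 2.8, 2.8, 3, 3, 3, 3]
}}

```text
time: 34.7
position: [501.1, 477.0, 378.0]
ee_rot: [1.984, -1.52, 0.88]
force: [-0.3, 0.1, -0.1]
finger_gap: 29.9
```

Run:
```python
from h import *
st()
im,c=snap("scene","s11"); g=np.clip(im*1.7,0,255).astype(np.uint8); crop(g,"s11c",320,130,480,320,4)
M=RM(240,15); go(np.array([500,200,290])-160*M[:,2],M)
```

```text
t 34.7 p [501.09 476.97 378.01] x [ 0.17 -0.65  0.74] y [-0.96 -0.26 -0.  ] z [ 0.2  -0.71 -0.67] F [-0.25  0.06 -0.06] gap 29.86910046596669 q [-0.47  0.82 -0.81  1.59  0.94  1.82  1.89]
off cm [20.89  4.4  13.03] ang [-23.97 -30.43  38.87] rows 7.664410780902411
```

View pics/s11c.png

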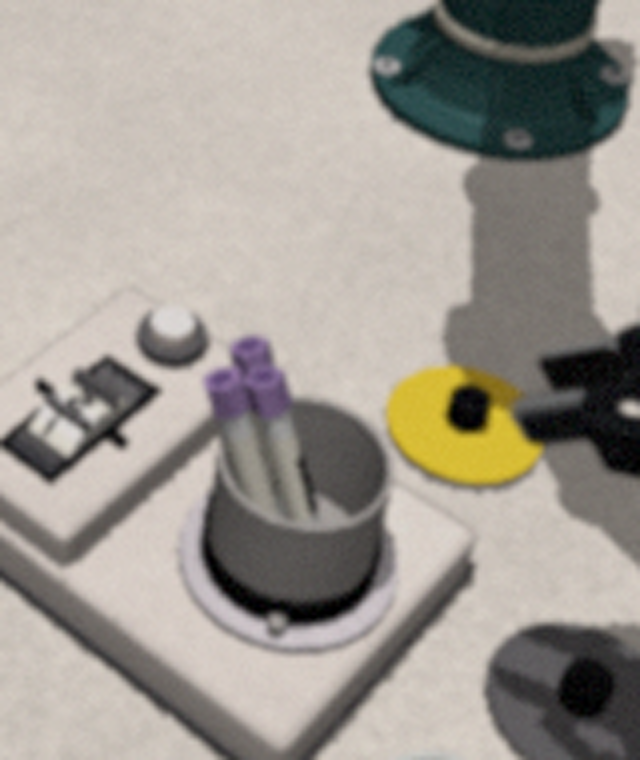

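All three tubes are in the cup with caps up. Next, the wheel.

Request:
{"api": "play_rows", "payload": {
  "offset": [
    [2, 0.4, 1.2],
    [4.5, 1, 2.8],
    [7.5, 1.6, 4.6],
    [10.4, 2.2, 6.5],
    [13.3, 2.8, 8.3],
    [16.2, 3.4, 10.1],
    [19, 4, 11.8],
    [20.9, 4.4, 13]
  ],
  "angular": [
    [-2.2, -2.8, 3.6],
    [-5.2, -6.6, 8.4],
    [-8.6, -11, 14],
    [-12, -15.2, 19.4],
    [-15.2, -19.3, 24.6],
    [-18.5, -23.5, 30],
    [-21.6, -27.4, 35],
    [-24, -30.4, 39]
  ],
  "fingers": [5, 5, 5, 5, 5, 5, 5, 5]
}}

```text
time: 35.42
position: [520.9, 233.1, 445.2]
ee_rot: [1.444, -2.523, 0.194]
force: [-0.5, -1.2, -0.1]
finger_gap: 49.8
```

Run:
```python
from h import *
st()
go((560,120,430),RM(188,0))
go((585,95,400),RM(96,0))
from ch2 import chain
chain([((560,120,270),188,0),((575,110,250),140,0),((585,95,240),96,0),((585,107,110),96,0)])
```

```text
t 35.4167 p [520.95 233.08 445.18] x [-0.49 -0.83  0.26] y [-0.86  0.51 -0.  ] z [-0.13 -0.23 -0.97] F [-0.53 -1.15 -0.14] gap 49.785440667942645 q [ 0.11  0.54 -0.91  1.84  0.51  1.28  1.59]
off cm [ 7.1  -9.09  3.51] ang [ -6.91 -14.04  51.26] rows 7.48611395631464
off cm [  7.18 -12.51   6.65] ang [-18.97  -6.09 142.51] rows 20.09787435297361
(560, 120, 270) 188 0 err 0.0 0.000 [ 0.24  0.44 -0.71  1.91  0.36  0.93  1.07]
(575, 110, 250) 140 0 err 0.0 0.000 [ 0.09  0.44 -0.47  1.9   0.25  0.87  0.37]
(585, 95, 240) 96 0 err 0.0 0.000 [-0.03  0.43 -0.26  1.89  0.15  0.84 -0.26]
(585, 107, 110) 96 0 err 0.0 0.000 [-0.1   0.6  -0.21  1.97  0.21  0.59 -0.34]
```

Request:
{"api": "play_rows", "payload": {
  "offset": [
    [0.8, -1, 0.4],
    [1.8, -2.2, 0.9],
    [2.8, -3.5, 1.4],
    [3.8, -4.8, 1.9],
    [4.8, -6.1, 2.4],
    [5.7, -7.3, 2.8],
    [6.5, -8.4, 3.2],
    [7.1, -9.1, 3.5]
  ],
  "angular": [
    [-0.8, -1.6, 5.9],
    [-1.7, -3.4, 12.5],
    [-2.6, -5.3, 19.3],
    [-3.5, -7.1, 26],
    [-4.4, -8.9, 32.5],
    [-5.3, -10.7, 39],
    [-6.1, -12.4, 45.3],
    [-6.9, -14, 51]
  ],
  "fingers": [5, 5, 5, 5, 5, 5, 5, 5]
}}

```text
time: 36.08
position: [560.3, 118.4, 429.6]
ee_rot: [0.217, -3.132, 0.003]
force: [-0.4, 0.8, 0.1]
finger_gap: 50.2
```

Run:
```python
from h import *
st()
go((575,110,410),RM(140,0))
go((585,95,400),RM(96,0))
```

```text
t 36.0833 p [560.34 118.38 429.62] x [-0.99 -0.14  0.  ] y [-0.14  0.99 -0.  ] z [-0. -0. -1.] F [-0.36  0.8   0.11] gap 50.2180863030604 q [ 0.24  0.45 -0.72  1.91  0.38  0.92  1.05]
off cm [-1.34 -1.03  1.96] ang [-0.15 -0.07 47.92] rows 6.692580690110875
off cm [-2.13 -2.65  2.96] ang [-0.18 -0.01 91.92] rows 12.837812155765635
```

Request:
{"api": "play_rows", "payload": {
  "offset": [
    [-0.2, -0.2, 0.3],
    [-0.4, -0.4, 0.6],
    [-0.6, -0.6, 0.9],
    [-0.8, -0.8, 1.2],
    [-1, -1, 1.5],
    [-1.2, -1.2, 1.7],
    [-1.3, -1.3, 1.8],
    [-1.4, -1.4, 2]
  ],
  "angular": [
    [0, 0, 6],
    [0, 0, 12.5],
    [0, 0, 19.5],
    [0, 0, 26],
    [0, 0, 33],
    [0, 0, 40],
    [0, 0, 47],
    [0, 0, 53]
  ],
  "fingers": [5, 5, 5, 5, 5, 5, 5, 5]
}}

```text
time: 36.75
position: [575.7, 106.7, 409.4]
ee_rot: [-1.21, -2.897, 0.008]
force: [-0.7, -0.2, 0.0]
finger_gap: 49.9
```

Run:
```python
from h import *
st()
go((588,95,400),RM(96,0))
```

```text
t 36.75 p [575.72 106.74 409.42] x [-0.7   0.71  0.  ] y [ 0.71  0.7  -0.01] z [-0. -0. -1.] F [-0.7  -0.16  0.03] gap 49.90936795439142 q [ 0.08  0.45 -0.47  1.91  0.26  0.85  0.26]
off cm [-1.7   0.05  0.94] ang [-0.31  0.1  38.68] rows 5.40202675660402
```

Request:
{"api": "play_rows", "payload": {
  "offset": [
    [-0.3, 0, 0.2],
    [-0.6, 0, 0.4],
    [-1, 0, 0.6],
    [-1.3, 0, 0.8],
    [-1.6, 0, 0.9],
    [-1.7, 0, 0.9],
    [-1.7, 0, 0.9],
    [-1.7, 0, 0.9]
  ],
  "angular": [
    [0, 0, 6],
    [0, 0, 13],
    [0, 0, 20],
    [0, 0, 27],
    [0, 0, 34],
    [-0.3, 0.1, 38.7],
    [-0.3, 0.1, 38.7],
    [-0.3, 0.1, 38.7]
  ],
  "fingers": [5, 5, 5, 5, 5, 5, 5, 5]
}}

```text
time: 37.42
position: [587.2, 95.2, 400.3]
ee_rot: [-2.098, -2.337, 0.003]
force: [-0.2, -0.4, -0.9]
finger_gap: 49.9
```

Request:
{"api": "play_rows", "payload": {
  "offset": [
    [0, 0, 0],
    [0, 0, 0],
    [0, 0, 0]
  ],
  "angular": [
    [0, 0, 0],
    [0, 0, 0],
    [0, 0, 0]
  ],
  "fingers": [5, 5, 5]
}}

```text
time: 37.67
position: [587.1, 95.4, 400.2]
ee_rot: [-2.096, -2.339, 0.004]
force: [0.6, 0.4, -0.7]
finger_gap: 49.8
```

Run:
```python
from h import *
st()
im,c=snap("wrist","w18"); cv2.imwrite("pics/w18b.png",np.clip(im*1.6,0,255).astype(np.uint8))
```

```text
t 37.6667 p [587.07  95.36 400.24] x [-0.11  0.99 -0.  ] y [ 0.99  0.11 -0.  ] z [-0. -0. -1.] F [ 0.63  0.41 -0.71] gap 49.81197019940566 q [-0.02  0.45 -0.29  1.9   0.17  0.82 -0.3 ]
```

View pics/w18b.png

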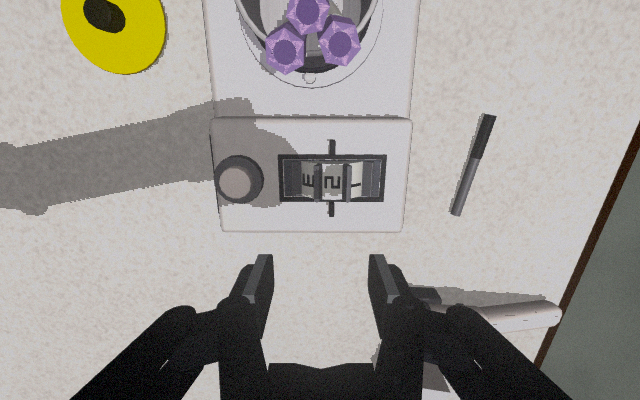

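Run:
```python
from h import *
im,c=load("w18")
crop(np.clip(im*1.8,0,255).astype(np.uint8),"w18z",205,110,415,240,3.7)
for n,uv,z in [("finU",(331.5,147),94),("finD",(331,209),94),("key",(237.5,181),103),("ridge1",(319,180),107.7),("ridge2",(347,182),107.7),("win L",(279,178),85),("win R",(386,178),85)]: print(n,plane(c,*uv,z))
```

```text
finU [592.79 139.77  94.  ]
finD [599.46  80.61  94.  ]
key [511.28 101.4  103.  ]
ridge1 [584.56 111.57 107.7 ]
ridge2 [609.56 112.45 107.7 ]
win L [546.45 103.53  85.  ]
win R [649.04 114.74  85.  ]
```

View pics/w18z.png

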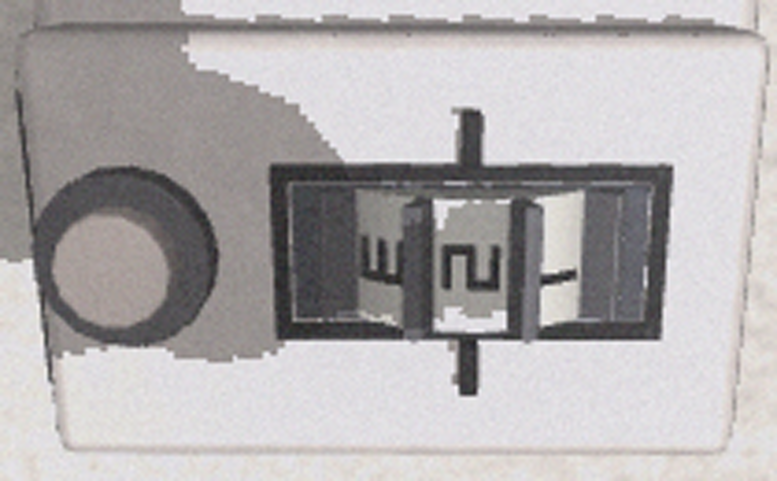

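The wrist view is well aligned. Fins at (331,147)/(331,209) put the wheel centre at about (596,110), digit 2 is at top, ridges at columns 319 and 347, key at (237,181). I'll push ridge by ridge with the front finger.

```bash
cat >> h.py <<'E'
WC=np.array([595.5,110.]); XM=np.array([.9945,.105]); YM=np.array([-.105,.9945])
def wpos(xm,z,ym=0): return np.r_[WC+xm*XM+ym*YM,z]
E
python3 - <<'E'
from h import *
st(); go(wpos(-1,285),RM(96.1,0)); go(wpos(-1,274),RM(96.1,0))
E
```

```text
t 37.7167 p [587.15  95.24 400.27] x [-0.11  0.99 -0.  ] y [ 0.99  0.11 -0.  ] z [-0. -0. -1.] F [ 0.05  0.17 -0.1 ] gap 49.815000076423225 q [-0.02  0.45 -0.29  1.9   0.17  0.82 -0.3 ]
off cm [ 1.39  0.92 11.52] ang [-0.12  0.05  0.13] rows 2.792121066390023
off cm [ 1.39  0.92 12.62] ang [-0.12  0.05  0.13] rows 3.053506887397023
```

Request:
{"api": "play_rows", "payload": {
  "offset": [
    [0.4, 0.3, 2],
    [0.9, 0.6, 5],
    [1.4, 0.9, 8],
    [1.4, 0.9, 10.5],
    [1.4, 0.9, 11.3],
    [1.4, 0.9, 11.5],
    [1.4, 0.9, 11.5],
    [1.4, 0.9, 11.5]
  ],
  "angular": [
    [0, 0, 0],
    [0, 0, 0],
    [0, 0, 0],
    [0, 0, 0],
    [0, 0, 0],
    [0, 0, 0],
    [0, 0, 0],
    [0, 0, 0]
  ],
  "fingers": [5, 5, 5, 5, 5, 5, 5, 5]
}}

```text
time: 38.38
position: [595.0, 110.0, 286.6]
ee_rot: [2.097, 2.338, -0.001]
force: [-0.1, -0.2, -0.1]
finger_gap: 50.1
```

Run:
```python
from h import *
st(); go(wpos(-1,274),RM(96.1,0))
im,c=snap("wrist","w19"); cv2.imwrite("pics/w19b.png",np.clip(im*1.6,0,255).astype(np.uint8))
im,c=snap("scene","s12"); g=np.clip(im*1.7,0,255).astype(np.uint8); crop(g,"s12c",280,170,420,310,5)
```

```text
t 38.3833 p [595.03 109.98 286.6 ] x [-0.11  0.99 -0.  ] y [0.99 0.11 0.  ] z [ 0. -0. -1.] F [-0.06 -0.15 -0.12] gap 50.13239646909208 q [-0.09  0.6  -0.24  1.96  0.24  0.6  -0.38]
off cm [-0.   -0.05  1.26] ang [0.01 0.04 0.11] rows 0.30252681337475895
```

View pics/w19b.png

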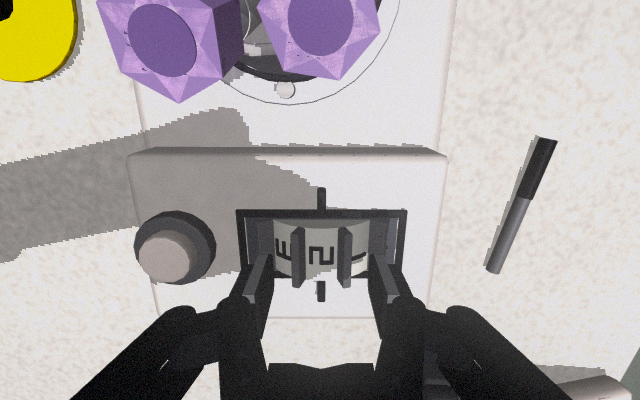

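View pics/s12c.png

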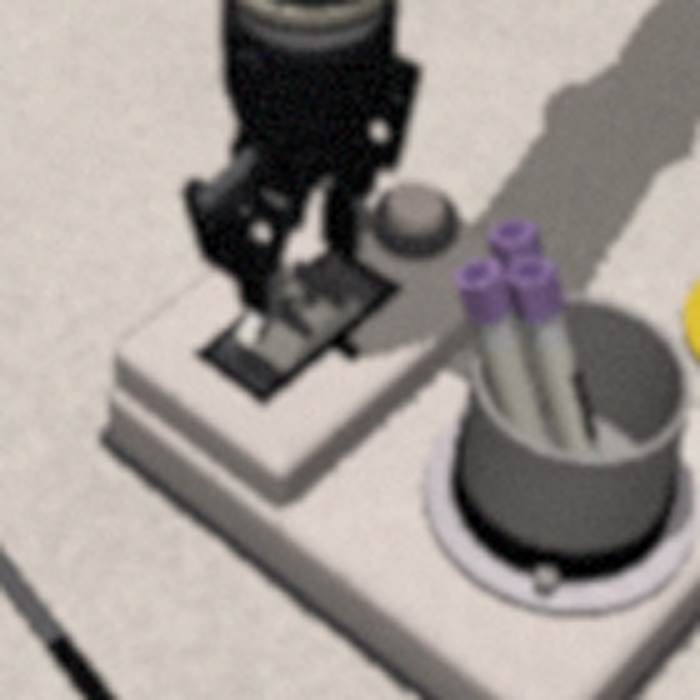

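Request:
{"api": "play_rows", "payload": {
  "offset": [
    [0, 0, 0.4],
    [0, 0, 0.8],
    [0, 0, 1.1],
    [0, 0, 1.25],
    [0, 0, 1.25],
    [0, 0, 1.25]
  ],
  "angular": [
    [0, 0, 0],
    [0, 0, 0],
    [0, 0, 0],
    [0, 0, 0],
    [0, 0, 0],
    [0, 0, 0]
  ],
  "fingers": [5, 5, 5, 5, 5, 5]
}}

```text
time: 38.98
position: [595.0, 110.0, 274.2]
ee_rot: [2.097, 2.338, -0.0]
force: [-0.7, 0.6, -0.0]
finger_gap: 49.8
```

Request:
{"api": "play_rows", "payload": {
  "offset": [
    [0, 0.3, 0],
    [0, 0.7, 0],
    [0, 1.1, 0],
    [0, 1.5, 0],
    [0, 1.8, 0],
    [0, 2, 0],
    [0, 2, 0],
    [0, 2, 0]
  ],
  "angular": [
    [0, 0, 0],
    [0, 0, 0],
    [0, 0, 0],
    [0, 0, 0],
    [0, 0, 0],
    [0, 0, 0],
    [0, 0, 0],
    [0, 0, 0]
  ],
  "fingers": [5, 5, 5, 5, 5, 5, 5, 5]
}}

```text
time: 39.65
position: [615.5, 112.2, 274.3]
ee_rot: [2.097, 2.337, 0.002]
force: [-0.2, -0.7, -0.5]
finger_gap: 50.3
```

Run:
```python
from h import *
st()
im,c=snap("wrist","w20"); crop(np.clip(im*1.6,0,255).astype(np.uint8),"w20b",120,140,460,340,2.2)
```

```text
t 39.65 p [615.46 112.15 274.26] x [-0.11  0.99 -0.  ] y [0.99 0.11 0.  ] z [ 0. -0. -1.] F [-0.23 -0.66 -0.49] gap 50.33091874962004 q [-0.09  0.64 -0.23  1.92  0.25  0.61 -0.38]
```

View pics/w20b.png

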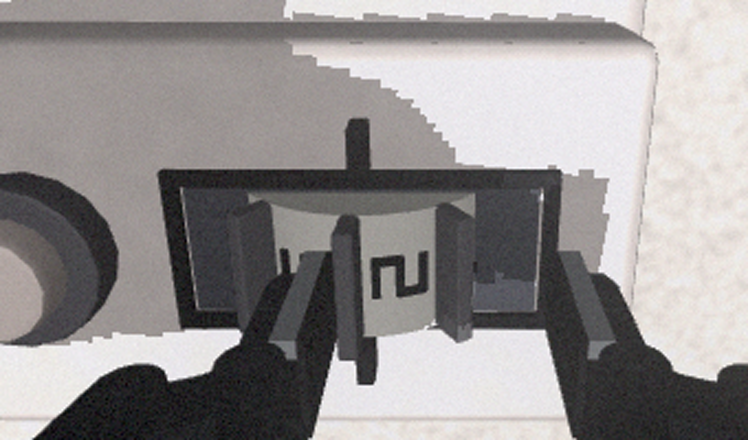

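Request:
{"api": "play_rows", "payload": {
  "offset": [
    [0, 0.3, 0],
    [0, 0.7, 0],
    [0, 1.1, 0],
    [0, 1.4, 0],
    [0, 1.6, 0],
    [0, 1.6, 0],
    [0, 1.6, 0],
    [0, 1.6, 0]
  ],
  "angular": [
    [0, 0, 0],
    [0, 0, 0],
    [0, 0, 0],
    [0, 0, 0],
    [0, 0, 0],
    [0, 0, 0],
    [0, 0, 0],
    [0, 0, 0]
  ],
  "fingers": [5, 5, 5, 5, 5, 5, 5, 5]
}}

```text
time: 40.37
position: [631.3, 113.9, 274.3]
ee_rot: [2.097, 2.337, 0.002]
force: [-0.4, 0.1, -0.7]
finger_gap: 50.0
```

Run:
```python
from h import *
st()
im,c=snap("wrist","w21"); crop(np.clip(im*1.6,0,255).astype(np.uint8),"w21b",120,140,460,340,2.2)
```

```text
t 40.3667 p [631.32 113.89 274.31] x [-0.11  0.99 -0.  ] y [0.99 0.11 0.  ] z [ 0. -0. -1.] F [-0.35  0.14 -0.74] gap 50.00357896728352 q [-0.09  0.66 -0.24  1.88  0.25  0.63 -0.37]
```

View pics/w21b.png

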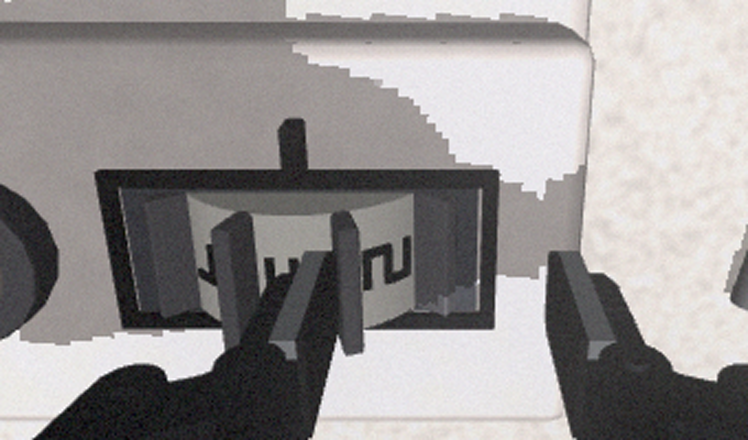

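Request:
{"api": "play_rows", "payload": {
  "offset": [
    [0, 0, -0.8],
    [0, 0, -1.8],
    [0, -0.8, -2],
    [0, -2, -2],
    [0, -3.2, -2],
    [0, -3.7, -2],
    [0, -3.7, -2],
    [0, -3.7, -2]
  ],
  "angular": [
    [0, 0, 0],
    [0, 0, 0],
    [0, 0, 0],
    [0, 0, 0],
    [0, 0, 0],
    [0, 0, 0],
    [0, 0, 0],
    [0, 0, 0]
  ],
  "fingers": [5, 5, 5, 5, 5, 5, 5, 5]
}}

```text
time: 41.08
position: [594.4, 109.9, 294.8]
ee_rot: [2.096, 2.337, 0.004]
force: [0.1, 0.7, -0.3]
finger_gap: 49.8
```

Run:
```python
from h import *
st(); go(wpos(-1,274),RM(96.1,0))
im,c=snap("wrist","w22"); crop(np.clip(im*1.6,0,255).astype(np.uint8),"w22b",120,140,460,340,2.2)
```

```text
t 41.0833 p [594.45 109.92 294.77] x [-0.11  0.99 -0.  ] y [0.99 0.11 0.  ] z [ 0.  0. -1.] F [ 0.14  0.7  -0.27] gap 49.79342094533663 q [-0.08  0.59 -0.25  1.96  0.24  0.61 -0.38]
off cm [-0.   -0.    2.08] ang [0.19 0.02 0.12] rows 0.4980985033512622
```

View pics/w22b.png

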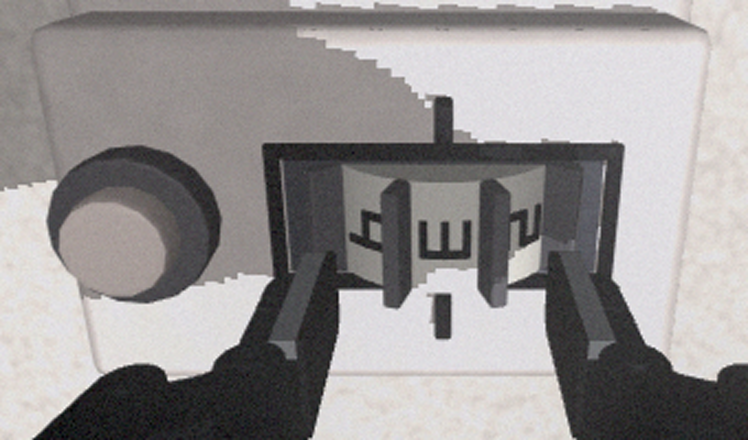

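The wheel reads 3, centred between the fins. Same cycle for 4.

Request:
{"api": "play_rows", "payload": {
  "offset": [
    [0, 0, 0.5],
    [0, 0, 1.2],
    [0, 0, 1.8],
    [0, 0, 2.1],
    [0, 0, 2.1],
    [0, 0.3, 2.1],
    [0, 0.7, 2.1],
    [0, 1.1, 2.1]
  ],
  "angular": [
    [0, 0, 0],
    [0, 0, 0],
    [0, 0, 0],
    [0, 0, 0],
    [0, 0, 0],
    [0, 0, 0],
    [0, 0, 0],
    [0, 0, 0]
  ],
  "fingers": [5, 5, 5, 5, 5, 5, 5, 5]
}}

```text
time: 41.8
position: [606.0, 111.2, 273.8]
ee_rot: [2.097, 2.337, 0.002]
force: [-3.1, 0.2, 2.0]
finger_gap: 49.9
```

Run:
```python
from h import *
st(); go(wpos(35.5,274),RM(96.1,0))
```

```text
t 41.8 p [605.98 111.18 273.83] x [-0.11  0.99 -0.  ] y [0.99 0.11 0.  ] z [ 0. -0. -1.] F [-3.15  0.16  2.02] gap 49.91310367438369 q [-0.09  0.63 -0.23  1.94  0.25  0.59 -0.38]
off cm [-0.02  2.5  -0.01] ang [0.14 0.03 0.1 ] rows 0.5985303608306941
```

Request:
{"api": "play_rows", "payload": {
  "offset": [
    [0, 0.4, 0],
    [0, 0.8, 0],
    [0, 1.2, 0],
    [0, 1.6, 0],
    [0, 2, 0],
    [0, 2.4, 0],
    [0, 2.5, 0],
    [0, 2.5, 0]
  ],
  "angular": [
    [0, 0, 0],
    [0, 0, 0],
    [0, 0, 0],
    [0, 0, 0],
    [0, 0, 0],
    [0, 0, 0],
    [0, 0, 0],
    [0, 0, 0]
  ],
  "fingers": [5, 5, 5, 5, 5, 5, 5, 5]
}}

```text
time: 42.47
position: [631.5, 114.0, 273.9]
ee_rot: [2.097, 2.336, 0.004]
force: [-0.1, 0.5, 0.3]
finger_gap: 49.6
```

Request:
{"api": "play_rows", "payload": {
  "offset": [
    [0, 0, -0.8],
    [0, 0, -1.8],
    [0, -0.8, -2],
    [0, -2, -2],
    [0, -3.2, -2],
    [0, -3.7, -2],
    [0, -3.7, -2],
    [0, -3.7, -2]
  ],
  "angular": [
    [0, 0, 0],
    [0, 0, 0],
    [0, 0, 0],
    [0, 0, 0],
    [0, 0, 0],
    [0, 0, 0],
    [0, 0, 0],
    [0, 0, 0]
  ],
  "fingers": [5, 5, 5, 5, 5, 5, 5, 5]
}}

```text
time: 43.13
position: [594.6, 110.0, 294.3]
ee_rot: [2.096, 2.336, 0.005]
force: [-1.3, 0.1, 0.2]
finger_gap: 50.4
```

Run:
```python
from h import *
st(); go(wpos(-1,274),RM(96.1,0))
im,c=snap("wrist","w23"); crop(np.clip(im*1.6,0,255).astype(np.uint8),"w23b",120,140,460,340,2.2)
```

```text
t 43.1333 p [594.65 109.97 294.35] x [-0.11  0.99 -0.  ] y [0.99 0.11 0.  ] z [ 0.  0. -1.] F [-1.32  0.14  0.19] gap 50.425278549165434 q [-0.08  0.59 -0.24  1.96  0.24  0.61 -0.38]
off cm [-0.01 -0.02  2.03] ang [0.26 0.01 0.1 ] rows 0.48793853409113935
```

View pics/w23b.png

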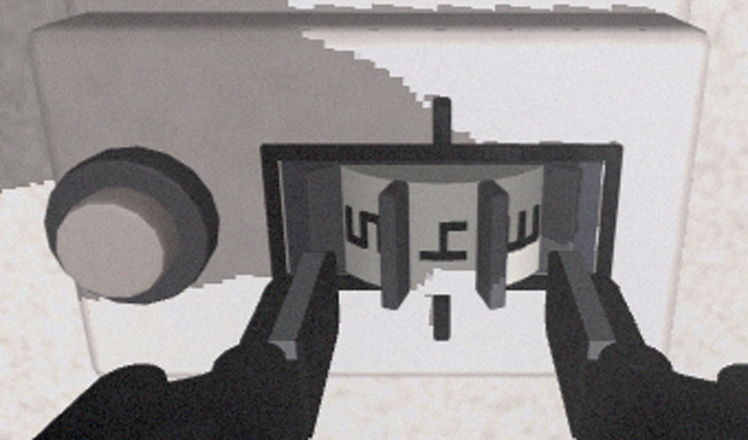

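Reads 4, with 5 next. Again.

Request:
{"api": "play_rows", "payload": {
  "offset": [
    [0, 0, 0.5],
    [0, 0, 1.2],
    [0, 0, 1.8],
    [0, 0, 2.05],
    [0, 0, 2.05],
    [0, 0.3, 2.05],
    [0, 0.7, 2.05],
    [0, 1.1, 2.05]
  ],
  "angular": [
    [0.2, 0, 0],
    [0.2, 0, 0],
    [0.2, 0, 0],
    [0.2, 0, 0],
    [0.2, 0, 0],
    [0.2, 0, 0],
    [0.2, 0, 0],
    [0.2, 0, 0]
  ],
  "fingers": [5, 5, 5, 5, 5, 5, 5, 5]
}}

```text
time: 43.85
position: [606.2, 111.3, 273.9]
ee_rot: [2.098, 2.338, -0.0]
force: [-3.2, -0.1, 1.7]
finger_gap: 49.9
```

Request:
{"api": "play_rows", "payload": {
  "offset": [
    [0, 0.4, 0],
    [0, 0.8, 0],
    [0, 1.2, 0],
    [0, 1.6, 0],
    [0, 2, 0],
    [0, 2.4, 0],
    [0, 2.5, 0],
    [0, 2.5, 0]
  ],
  "angular": [
    [0, 0, 0],
    [0, 0, 0],
    [0, 0, 0],
    [0, 0, 0],
    [0, 0, 0],
    [0, 0, 0],
    [0, 0, 0],
    [0, 0, 0]
  ],
  "fingers": [5, 5, 5, 5, 5, 5, 5, 5]
}}

```text
time: 44.52
position: [631.7, 114.0, 274.0]
ee_rot: [2.098, 2.337, 0.001]
force: [-0.4, 0.5, -0.2]
finger_gap: 49.7
```

Request:
{"api": "play_rows", "payload": {
  "offset": [
    [0, 0, -0.8],
    [0, 0, -1.8],
    [0, -0.8, -2],
    [0, -2, -2],
    [0, -3.2, -2],
    [0, -3.7, -2],
    [0, -3.7, -2],
    [0, -3.7, -2]
  ],
  "angular": [
    [0, 0, 0],
    [0, 0, 0],
    [0, 0, 0],
    [0, 0, 0],
    [0, 0, 0],
    [0, 0, 0],
    [0, 0, 0],
    [0, 0, 0]
  ],
  "fingers": [5, 5, 5, 5, 5, 5, 5, 5]
}}

```text
time: 45.18
position: [594.9, 110.1, 294.5]
ee_rot: [2.097, 2.337, 0.003]
force: [-0.5, -0.1, 0.1]
finger_gap: 50.1
```

Run:
```python
from h import *
st(); go(wpos(-1,274),RM(96.1,0))
im,c=snap("wrist","w24"); crop(np.clip(im*1.6,0,255).astype(np.uint8),"w24b",120,140,460,340,2.2)
```

```text
t 45.1833 p [594.92 110.06 294.48] x [-0.11  0.99 -0.  ] y [0.99 0.11 0.  ] z [ 0.  0. -1.] F [-0.51 -0.07  0.12] gap 50.069589832507816 q [-0.08  0.59 -0.25  1.96  0.24  0.62 -0.38]
off cm [-0.01 -0.05  2.05] ang [0.14 0.   0.08] rows 0.4912152014616824
```

View pics/w24b.png

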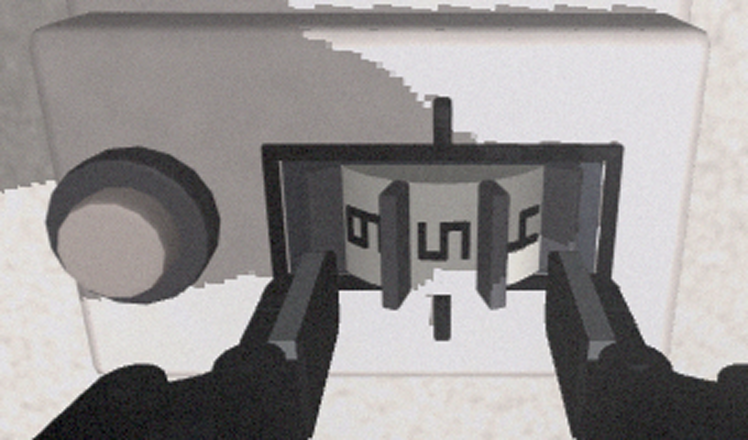

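Reads 5. One more push.

Request:
{"api": "play_rows", "payload": {
  "offset": [
    [0, 0, 0.5],
    [0, 0, 1.2],
    [0, 0, 1.8],
    [0, 0, 2.05],
    [0, 0, 2.05],
    [0, 0.3, 2.05],
    [0, 0.7, 2.05],
    [0, 1, 2.05]
  ],
  "angular": [
    [0.1, 0, 0],
    [0.1, 0, 0],
    [0.1, 0, 0],
    [0.1, 0, 0],
    [0.1, 0, 0],
    [0.1, 0, 0],
    [0.1, 0, 0],
    [0.1, 0, 0]
  ],
  "fingers": [5, 5, 5, 5, 5, 5, 5, 5]
}}

```text
time: 45.9
position: [605.7, 111.3, 274.1]
ee_rot: [2.099, 2.337, 0.0]
force: [-2.3, -0.0, 1.8]
finger_gap: 50.4
```

Request:
{"api": "play_rows", "payload": {
  "offset": [
    [0, 0.4, 0],
    [0, 0.8, 0],
    [0, 1.2, 0],
    [0, 1.6, 0],
    [0, 2, 0],
    [0, 2.4, 0],
    [0, 2.5, 0],
    [0, 2.5, 0]
  ],
  "angular": [
    [0, 0, 0],
    [0, 0, 0],
    [0, 0, 0],
    [0, 0, 0],
    [0, 0, 0],
    [0, 0, 0],
    [0, 0, 0],
    [0, 0, 0]
  ],
  "fingers": [5, 5, 5, 5, 5, 5, 5, 5]
}}

```text
time: 46.57
position: [631.3, 114.0, 274.2]
ee_rot: [2.098, 2.337, 0.002]
force: [-0.2, 0.6, -1.0]
finger_gap: 49.9
```

Request:
{"api": "play_rows", "payload": {
  "offset": [
    [0, 0, -0.8],
    [0, 0, -2],
    [0, -0.8, -4],
    [0, -2, -6],
    [0, -3.2, -7],
    [0, -3.7, -7],
    [0, -3.7, -7],
    [0, -3.7, -7]
  ],
  "angular": [
    [0, 0, 0],
    [0, 0, 0],
    [0, 0, 0],
    [0, 0, 0],
    [0, 0, 0],
    [0, 0, 0],
    [0, 0, 0],
    [0, 0, 0]
  ],
  "fingers": [5, 5, 5, 5, 5, 5, 5, 5]
}}

```text
time: 47.23
position: [594.3, 109.9, 344.2]
ee_rot: [2.098, 2.336, 0.002]
force: [0.2, -0.2, -0.2]
finger_gap: 50.0
```

Run:
```python
from h import *
st()
im,c=snap("wrist","w25"); crop(np.clip(im*1.6,0,255).astype(np.uint8),"w25b",120,0,460,260,2.2)
```

```text
t 47.2333 p [594.28 109.91 344.25] x [-0.11  0.99  0.  ] y [0.99 0.11 0.  ] z [ 0.  0. -1.] F [ 0.23 -0.23 -0.16] gap 50.04440566315001 q [-0.06  0.53 -0.27  1.93  0.21  0.71 -0.35]
```

View pics/w25b.png

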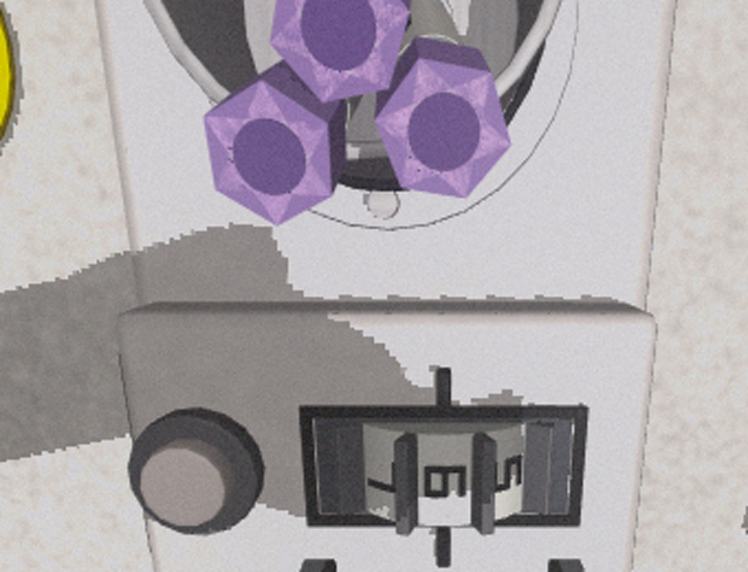

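Run:
```python
from h import *
im,c=load("w25"); print("key",plane(c,203.2,220.9,103))
im,c=load("w24"); print("key",plane(c,120+111/2.2,140+251/2.2,103))
im,c=snap("top","t6"); g=np.clip(im*1.7,0,255).astype(np.uint8); cv2.imwrite("pics/t6b.png",g)
st()
```

```text
key [508.95  99.15 103.  ]
key [508.4   98.12 103.  ]
t 47.3333 p [594.74 109.89 343.54] x [-0.11  0.99  0.  ] y [0.99 0.11 0.  ] z [ 0.  0. -1.] F [0.16 0.56 0.83] gap 50.148033356402316 q [-0.06  0.53 -0.27  1.93  0.21  0.71 -0.35]
```

View pics/t6b.png

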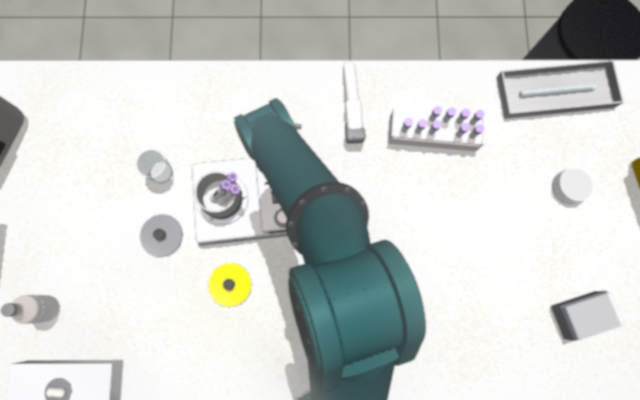

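The wheel shows 6 (7 in front, 5 behind). Top view: three caps in the cup, no tube on the bench, cover flat at (160,235). Going to the key at (508.5,99), fingers shut.

Run:
```python
from h import *
go((508.5,99,345),RM(96.1,0)); go((508.5,99,290),RM(96.1,0))
```

```text
off cm [-0.16 -8.69 -0.16] ang [ 0.07 -0.01  0.04] rows 2.0847216508476865
off cm [-0.16 -8.7   5.34] ang [ 0.07 -0.01  0.04] rows 2.448177864527444
```

Request:
{"api": "play_rows", "payload": {
  "offset": [
    [0, -1.5, 0],
    [-0.1, -4, 0],
    [-0.2, -6.5, 0.5],
    [-0.2, -8.3, 1.5],
    [-0.2, -8.7, 3],
    [-0.2, -8.7, 4.5],
    [-0.2, -8.7, 5.3],
    [-0.2, -8.7, 5.3]
  ],
  "angular": [
    [0, 0, 0],
    [0, 0, 0],
    [0, 0, 0],
    [0, 0, 0],
    [0, 0, 0],
    [0, 0, 0],
    [0, 0, 0],
    [0, 0, 0]
  ],
  "fingers": [4, 3, 2, 1, 0, 0, 0, 0]
}}

```text
time: 48.0
position: [508.4, 98.5, 288.4]
ee_rot: [-2.098, -2.336, 0.003]
force: [0.1, -0.1, 0.7]
finger_gap: 0.0
```

Request:
{"api": "play_rows", "payload": {
  "offset": [
    [0, 0, 0],
    [0, 0, 0],
    [0, 0, 0]
  ],
  "angular": [
    [0, 0, 0],
    [0, 0, 0],
    [0, 0, 0]
  ],
  "fingers": [0, 0, 0]
}}

```text
time: 48.25
position: [509.0, 98.7, 288.8]
ee_rot: [-2.099, -2.336, 0.002]
force: [0.4, 0.0, 0.7]
finger_gap: 0.2
```

Run:
```python
from h import *
st(); go((508.5,99,280),RM(96.1,0))
im,c=snap("wrist","w26"); crop(np.clip(im*1.6,0,255).astype(np.uint8),"w26b",200,140,460,340,2.6)
im,c=snap("scene","s13"); g=np.clip(im*1.7,0,255).astype(np.uint8); crop(g,"s13c",300,150,420,260,6)
```

```text
t 48.25 p [509.01  98.7  288.81] x [-0.11  0.99 -0.  ] y [ 0.99  0.11 -0.  ] z [-0. -0. -1.] F [0.44 0.04 0.74] gap 0.1875909444650263 q [-0.1   0.52 -0.24  2.15  0.25  0.5  -0.42]
off cm [ 0.04 -0.05  0.88] ang [-0.08  0.    0.03] rows 0.21173797044812936
```

View pics/w26b.png

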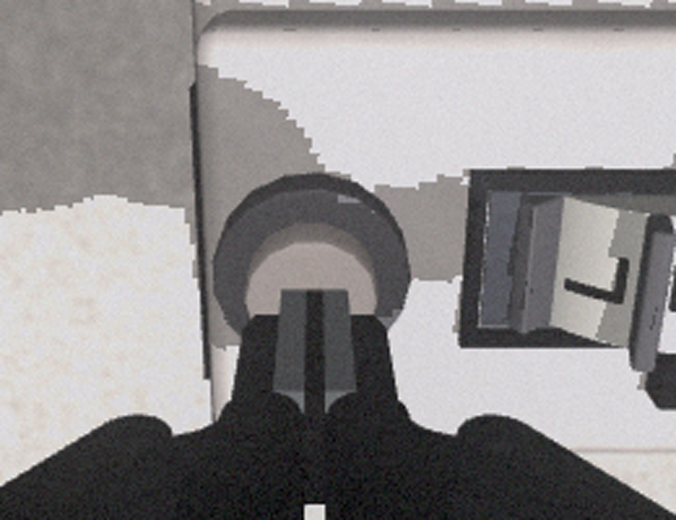

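View pics/s13c.png

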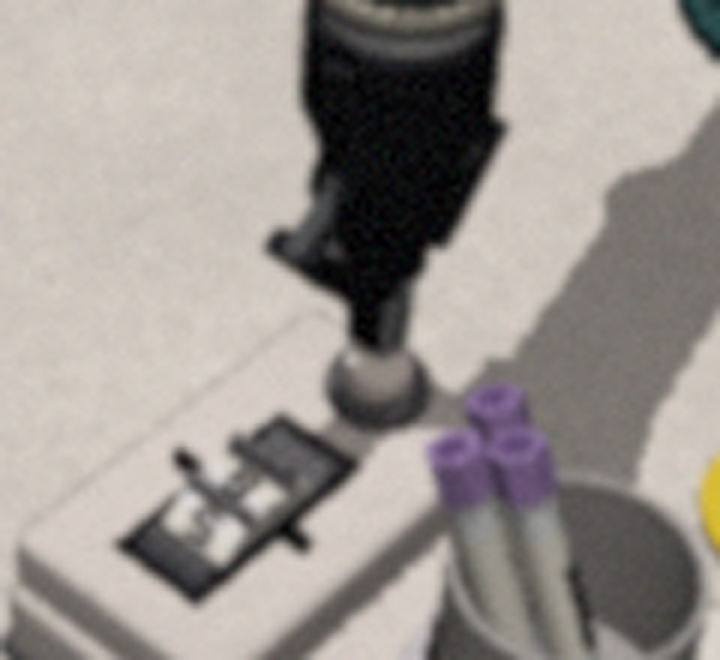

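Run:
```python
from h import *
im,c=load("w26"); print((proj(c,(509,98.7,103))-[200,140])*2.6,(proj(c,(509,98.7,116))-[200,140])*2.6)
print(plane(c,200+311.5/2.6,140+304/2.6,103))
im,c=load("s13"); print((proj(c,(509,98.7,103))-[300,150])*6)
```

```text
[308.92 297.88] [308.53 328.5 ]
[509.73  97.25 103.  ]
[372.96 363.45]
```

Request:
{"api": "play_rows", "payload": {
  "offset": [
    [0, 0, 0.4],
    [0, 0, 0.8],
    [0, 0, 1.2],
    [0, 0, 1.5],
    [0, 0, 1.6],
    [0, 0, 1.6]
  ],
  "angular": [
    [0, 0, 0],
    [0, 0, 0],
    [0, 0, 0],
    [0, 0, 0],
    [0, 0, 0],
    [0, 0, 0]
  ],
  "fingers": [0, 0, 0, 0, 0, 0]
}}

```text
time: 48.85
position: [509.2, 98.8, 274.3]
ee_rot: [2.099, 2.337, -0.001]
force: [-2.2, -0.4, 14.3]
finger_gap: -0.1
```

Request:
{"api": "play_rows", "payload": {
  "offset": [
    [0, 0, 0.15],
    [0, 0, 0.3],
    [0, 0, 0.3],
    [0, 0, 0.3]
  ],
  "angular": [
    [0, 0, 0],
    [0, 0, 0],
    [0, 0, 0],
    [0, 0, 0]
  ],
  "fingers": [0, 0, 0, 0]
}}

```text
time: 49.18
position: [509.2, 99.1, 274.0]
ee_rot: [2.098, 2.336, -0.002]
force: [-5.9, -1.8, 29.4]
finger_gap: 0.0
```

Run:
```python
from h import *
st()
im,c=snap("scene","s14"); g=np.clip(im*1.7,0,255).astype(np.uint8); crop(g,"s14c",300,150,420,260,6)
im,c=snap("wrist","w27"); crop(np.clip(im*1.6,0,255).astype(np.uint8),"w27b",200,140,460,340,2.6)
```

```text
t 49.1833 p [509.17  99.1  274.05] x [-0.11  0.99 -0.  ] y [0.99 0.11 0.  ] z [ 0. -0. -1.] F [-5.87 -1.84 29.4 ] gap 0.004953182400327518 q [-0.11  0.55 -0.23  2.16  0.27  0.46 -0.44]
```

View pics/s14c.png

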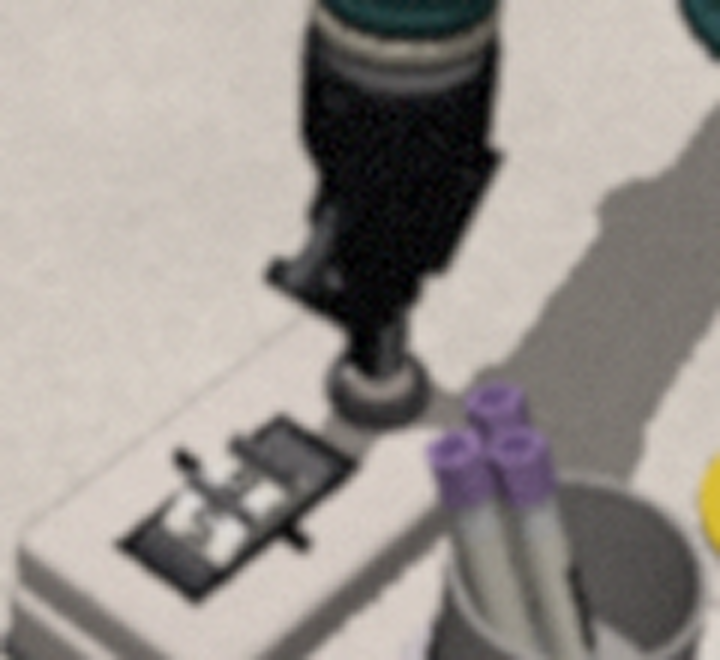

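View pics/w27b.png

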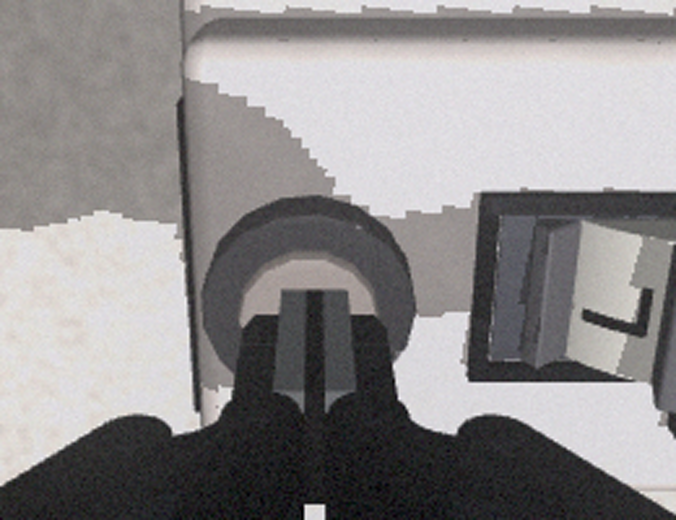

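The key is at collar level and stopped hard (14 → 29 N in 0.3 mm). Releasing.

Request:
{"api": "play_rows", "payload": {
  "offset": [
    [0, 0, -0.5],
    [0, 0, -1.2],
    [0, 0, -2.5],
    [0, 0, -4.5],
    [0, 0, -7],
    [0, 0, -9],
    [0, -1, -10],
    [0, -2, -10]
  ],
  "angular": [
    [0, 0, 0],
    [0, 0, 0],
    [0, 0, 0],
    [0, 0, 0],
    [0, 0, 0],
    [0, 0, 0],
    [0, 0, 0],
    [0, 0, 0]
  ],
  "fingers": [0, 0, 0, 0, 0, 0, 0, 0]
}}

```text
time: 49.95
position: [490.0, 97.5, 375.9]
ee_rot: [2.097, 2.333, 0.004]
force: [0.0, 0.4, 0.4]
finger_gap: 0.2
```

Run:
```python
from h import *
st()
im,c=snap("wrist","w28"); cv2.imwrite("pics/w28b.png",np.clip(im*1.6,0,255).astype(np.uint8))
im,c=snap("scene","s15"); g=np.clip(im*1.6,0,255).astype(np.uint8); crop(g,"s15c",150,100,510,380,2.1)
```

```text
t 49.95 p [489.98  97.46 375.94] x [-0.11  0.99 -0.  ] y [0.99 0.11 0.01] z [ 0.01 -0.   -1.  ] F [0.   0.42 0.43] gap 0.19971926941141951 q [-0.05  0.36 -0.3   2.13  0.18  0.67 -0.37]
```

View pics/w28b.png

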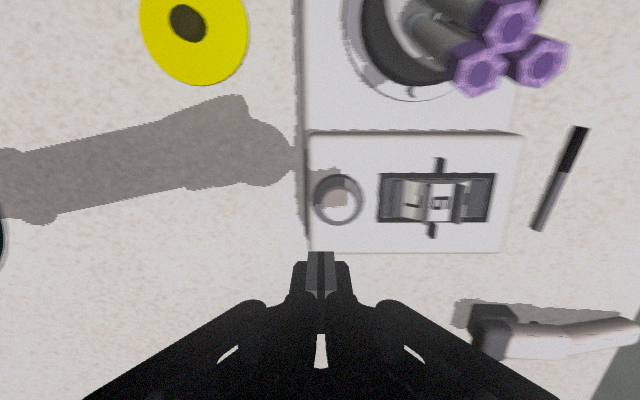

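View pics/s15c.png

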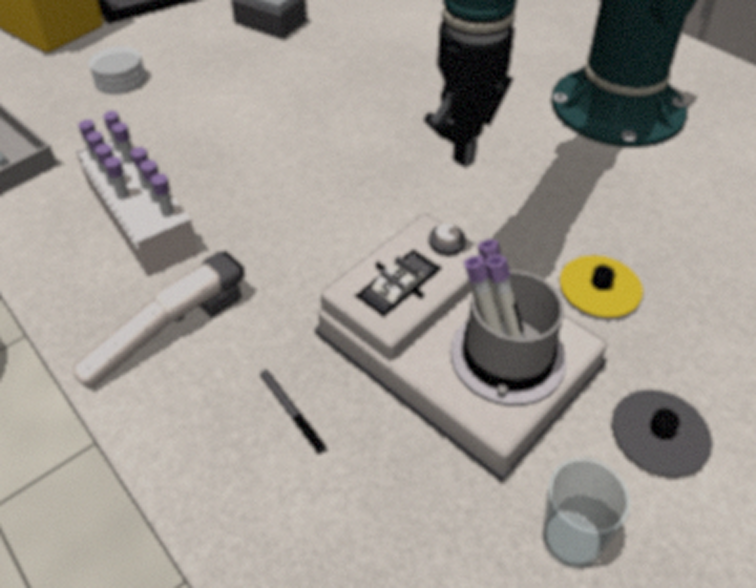

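Final views: wheel at 6 (column 438), key up at (337,198), three tubes in the cup with caps up, cover flat. The bystanders haven't moved and the bench is clear of tubes. Settling, then handing in.

Request:
{"api": "play_rows", "payload": {
  "offset": [
    [0, 0, 0],
    [0, 0, 0],
    [0, 0, 0],
    [0, 0, 0]
  ],
  "angular": [
    [0, 0, 0],
    [0, 0, 0],
    [0, 0, 0],
    [0, 0, 0]
  ],
  "fingers": [0, 0, 0, 0]
}}

```text
time: 50.38
position: [487.3, 96.7, 372.7]
ee_rot: [-2.099, -2.337, 0.008]
force: [-0.3, -0.1, -0.5]
finger_gap: 0.3
```

Run:
```python
from h import *
st(); print(bot.hand_in())
```

```text
t 50.3833 p [487.29  96.73 372.66] x [-0.11  0.99 -0.  ] y [ 0.99  0.11 -0.  ] z [-0. -0. -1.] F [-0.34 -0.07 -0.47] gap 0.29337172592156274 q [-0.05  0.37 -0.3   2.13  0.18  0.67 -0.37]
the job is handed in; nothing more can be done
None
```

The job is done and handed in at about 50 s of the 210 s allowed. I set the cover flat and right way up on the bench at about (477, 409) mm. All three tubes found on the bench stand in the cup, caps up, leaning on the wall or each other. I then rolled the wheel from 2 to 6 in four pushes, and pressed the start key down and let it go.

- **Last views:** the wheel shows 6, the key is back up, three caps are in the cup, no tubes are left on the bench, and nothing else on it looks moved.
- **Start key:** I judged "fully down" from the pictures and from force: it rose from 14 to 29 N over 0.3 mm, a hard stop. The key's travel itself could not be read.
- **Disagreement between cameras:** the top and scene views put the cup up to about 9 mm apart; I used a value in between and had no trouble with it.

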